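# Refill the kaleidoscope's object cell

### The arm

A 6-joint arm with a two-finger parallel gripper is mounted at the origin on the work surface. World frame = base frame: x ahead of the robot, y to its left, z up, the work surface at z = 0. Lengths are in mm, angles in rad, forces in N, time in s.
With the tool pointing down it reaches from about 350 to 975 mm from the base axis. Payload 7.1 kg.
Tool frame: the origin (TCP) lies on the centre line of the jaws, within the pads' length; the fingertips stand 17 mm ahead of it and the grasp point (between the pads) lies 2 mm behind it; z points along the fingers, y is the direction in which the jaws open and shut (so a half turn about z gives the same grasp; the last joint's range is limited). The gripper opens to 88 mm and grips with 3 to 60 N. Pads are 20 mm wide; open, the fingers measure 115 mm over their backs; the gripper's body (75 mm by 178 mm) begins 61 mm behind the grasp point.
Start: joints at [-1.357, 0.423, 1.63, -0, 1.089, -0.019], TCP at [144.209, -608.119, 201.875] pointing down, gripper open.
Joint ranges: [-3, 3], [-0.9, 2.11], [0.09, 2.58], [-1.31, 4.45], [0.11, 2.69], [-2.54, 2.54]. Speed limits (rad/s): [2.39, 2.39, 3.01, 3.14, 3.14, 3.14].

### API

Orientations are given as a rotation vector (axis times angle).
In Python, from workcell import ctrl, imaging, workorder gives the robot as it stands. The module is installed in compiled form; this text tells all that it offers.
- The arm moves only by the shell command python3 -m crank 'ROWS' [OPENING]. ROWS is JSON, a list of rows, each an object with "travel": the shift along the tool's x, y, z as a fraction of full scale, a list of three; "turn": the turn about the tool's z as a fraction of full scale. In form: [{"travel": [dx, dy, dz], "turn": turn}, ...]. A call has 1 to 20 rows; each row shifts and turns the pose as measured when the row begins, along the tool's axes as they then stand; what a row does not reach is not made up. Full scale, the value 1, is 5 cm for a shift and 0.1 rad for a turn. A row lasts 1/10 s, in which the tool goes at most 50 mm and 8.59 degrees, less where a joint would pass 70% of its speed; a pose out of reach is approached as far as the arm can. A call with a number of a shift or a turn outside -1 to 1 is refused whole. A call with a gripper value outside its range is refused whole. OPENING is the gripper command: -1 is shut, 1 is fully open, values between are in proportion, set as the call begins (- or left out, the last holds). The fingers move at their own pace and stop on an object; the grip force is fixed at half the most. Time passes only in rows, so rows that do not move let the fingers close. It gives the time, the measured TCP pose, the force and the opening at its end, in the units of the state.
- ctrl.get_obs(): the state, without advancing time (a new reading comes with each control period).
- imaging.get_image(name): name is "side" or "top" or "wrist"; returns the picture (420x560x3 uint8, blue, green, red); there is no depth.
- imaging.camera_info(name): a dict with "camera_matrix" (3x3 intrinsics, pixels), "rvec" (rotation vector, rad) and "tvec" (3), from world to camera coordinates, as OpenCV has them. Camera axes: x right, y down, z forward; pixel columns grow to the right and rows downward; lengths in mm; the calibration is good to about 2 mm. A picture is of the moment at which its call begins: read the wrist's pose just before it. camera_info takes no time and is no camera call; for the wrist camera it gives the pose at the moment of the call.
- workorder.close_job(): hands the job in, once; it reports no verdict.
The state is a dict: "t": time; "qpos": joint angles; "qvel": joint speeds; "joint_torque": joint torques, N m; "ee_pos": TCP position; "orientation": TCP orientation; "ft_force": force on the tool from outside, world axes, zero at the start; "moment": the same for the moment, N m; "width": finger opening in mm.
Only numpy, scipy, OpenCV 4.12 (cv2) and the standard library are available. Lean on these libraries where they do the work, as an engineer would, in place of code of your own. Each camera call takes 0.05 s, during which the arm holds its last target.

### The job

Refill the object cell of the kaleidoscope held in the vise: pull the spring collar up and turn it anticlockwise until it drops into its release notch, lever the hinged glass cover open with the thin blade, and put every frosted cabochon on the bench into the cell. Then gently shut the cover, pull the collar up and turn it back until it drops home with its dog over the cover. Leave the blade lying flat on the bench clear of the vise, and the plug, ring and mirror strip where they are.

Things in the scene. Friction and masses are not known exactly. Their poses are not given: they have to be found in the camera images.
- vise: green bench vise bolted down, foot 130 x 120 mm, holding an upright copper tube that carries the round copper object cell (104 mm outside, rim 130 mm above the bench). Fixed, but place and yaw differ from start to start. Origin on the bench under the cell's centre; z up, y towards the cover's hinge, -x towards the collar.
- cell (a point): centre of the cell's inner floor, 98 mm above the bench, axes as the vise's. The cell is a round open cup, 96 mm inside diameter, 32 mm deep. The cover's hinge axis runs along x, 58 mm to +y and 34 mm above this point.
- slot (a point): middle of the pry slot on the cell's -y side, halfway in height, at the lip's outer edge; axes as the vise's. From (0, -72, +27.5) mm of cell the slot goes 20 mm deep along +y to the cell's wall. It is 9 mm high and 30 mm wide, between the cover's lip above and a brass ledge below (the ledge begins 5.5 mm in).
- cover: round hinged glass cover with brass edge, 106 mm diameter, 4 mm thick, shut on the cell's rim (underside 32 mm above cell). Opposite the hinge a brass lip 30 mm wide, 4 mm thick, reaches out to 130 mm from the hinge axis. Origin on the hinge axis, at the cover's mid thickness; the cover extends along its own -y, its z is the outer face's normal. 80 g.
- lip (a point): middle of the lip's outer edge, 130 mm from the hinge, axes as the cover's. The cover's angle (tilt of its z axis) is 0 shut, and grows as the lip rises to a stop at 2.1 rad (leaning back past upright). The hinge is stiff (0.05 N m friction), so the cover stays where it is left. While locked, the sprung dog holds it shut: do not force it. It cannot be gripped while shut; 1 to 2 N upward under the lip raises it.
- collar (a point): on the axis of the brass knurled spring collar at its mid height; axes turn with the collar. Collar: cylinder 38 mm diameter, 32 mm high, round an upright post 80 mm to -x of the cell's centre; this point is 58 mm above cell while down. The post's cap (21 mm wide) ends 38 mm above this point. A dog 12 mm wide reaches 44 mm from the axis along this +x, its top 16 mm below this point.
- collar_lift (a joint): how far the collar is pulled up: 0 down (home), stop at 0.014 m. A spring pushes it down, 4 N at 0, 10 N at the stop. A pin stops it from turning until it is raised 8 mm; raise it 10 to 13 mm to turn it. Let go between the notches it rests at about 0.008.
- collar_turn (a joint): angle of the collar, anticlockwise seen from above: 0 locked (dog over the cover's edge), 1.2 rad released (dog clear); stops at both ends. It drops home only within about 0.05 rad of either end.
- blade: thin lever blade lying on the bench: wooden handle 95 x 20 x 16 mm, steel blade 16 mm wide, 2.5 mm thick. Origin at the centre of the handle's underside; x along the tool to the tip: handle from -47.5 to 47.5 mm, tip at x = 130 mm; the blade's mid-plane is 8 mm above the handle's underside. 50 g.
- cab1: frosted grey-white glass cabochon: round, 26 mm diameter, straight sides 8 mm high, domed top, 14 mm high in all, 16 g; origin at the centre of its flat underside. Starts flat on the bench. Two to four of cab1..cab4 are present.
- cab2: frosted grey-white glass cabochon: round, 26 mm diameter, straight sides 8 mm high, domed top, 14 mm high in all, 16 g; origin at the centre of its flat underside. Starts flat on the bench. Two to four of cab1..cab4 are present.
- cab3: frosted grey-white glass cabochon: round, 26 mm diameter, straight sides 8 mm high, domed top, 14 mm high in all, 16 g; origin at the centre of its flat underside. Starts flat on the bench. Two to four of cab1..cab4 are present.
- cab4: frosted grey-white glass cabochon: round, 26 mm diameter, straight sides 8 mm high, domed top, 14 mm high in all, 16 g; origin at the centre of its flat underside. Starts flat on the bench. Two to four of cab1..cab4 are present.
- plug: bystander: mahogany end plug, 52 mm diameter, 30 mm high; origin under its centre. Not to be moved.
- focus_ring: bystander: brass focusing ring, 60 mm outside diameter, 16 mm high; origin under its centre. Not to be moved.
- mirror: bystander: smoky mirror strip 30 x 180 x 4 mm, long side along its y; origin under its centre. Not to be moved.
There are look-alikes about, which are no part of the job. Leave any red look-alike of the cab1 alone.

How it is judged (in metres and radians):
On the way, in this order (a step that is already met when the one before it is completed fails the run):
1. the collar is released: turned to its release notch and down in it, with the cover still shut (value of joint collar_turn above 1.08 rad and value of joint collar_lift below 0.004 m and angle between cover's own z axis and vertical below 0.06 rad), for 0.2 s.
2. the blade raises the cover: cover at 0.15 rad or more with the blade touching it (angle between cover's own z axis and vertical above 0.15 rad and contact force between blade and cover above 0.1 N).
3. every cabochon present is in the cell (horizontal distance between each of cab1, cab2, cab3, cab4 and cell below 0.045 m and z of cab1 in the frame of cell between -0.005 and 0.03 m and z of cab2 in the frame of cell between -0.005 and 0.03 m and z of cab3 in the frame of cell between -0.005 and 0.03 m and z of cab4 in the frame of cell between -0.005 and 0.03 m), for 0.2 s.
4. the cover is shut (angle between cover's own z axis and vertical below 0.05 rad), for 0.2 s.
At the end, for the whole second after the job is handed in: Collar locked (within 0.12 rad, down within 4 mm), cover shut (under 0.05 rad), every cabochon present in the cell, blade at rest flat on the bench (within 0.15 rad), its handle over 120 mm from the vise's centre; plug, ring and mirror within 30 mm of their starts (all of step 3 and value of joint collar_turn below 0.12 rad and value of joint collar_lift below 0.004 m and angle between cover's own z axis and vertical below 0.05 rad and height (world z) of blade below 0.022 m and angle between the z axis of blade and the z axis of vise, either way round below 0.15 rad and horizontal distance between blade and vise above 0.12 m and linear speed of blade below 0.02 m/s and distance of each of plug, focus_ring, mirror from where it was at the start of the episode below 0.03 m); the robot touches nothing.
It fails at once if a bystander (plug, ring or mirror strip) is pushed more than 40 mm (distance of any of plug, focus_ring, mirror from where it was at the start of the episode above 0.04 m).
It fails at once if the glass cover is pressed with more than 40 N (contact force between the fingers and cover above 40 N).
Of cab1, cab2, cab3, cab4 only 2 to 4 are there at a start; the rules pass over those that are not, and their reading is None.
At some moment in a run one of cab1, cab2, cab3, cab4 may be knocked a few centimetres aside while the robot is not near it.
It also fails if it takes over 210 s, if anything falls off the work surface, if the arm or the gripper's body presses on something with over 40 N, if the wrist force passes 120 N, or if a joint passes its speed limit or range.

## Working session

There is one attempt and no reset: what is moved stays moved. The work goes in short steps, Python scripts to look and compute and a shell command to move; the robot and the scene stay as the last step left them, time stands still between calls to the robot, and variables do not carry over. Pictures are saved under pics/ and viewed, and the job is handed in when it is done.

```bash
mkdir -p pics; ls
cat > h.py <<'E'
import numpy as np, cv2
from workcell import ctrl, imaging, workorder
from scipy.spatial.transform import Rotation as R
def cam(n):
    c=imaging.camera_info(n); K=np.array(c['camera_matrix'],float); r=cv2.Rodrigues(np.array(c['rvec'],float))[0]; t=np.array(c['tvec'],float).ravel()
    return K,r,t
def proj(C,p):
    K,r,t=C; q=K@(r@np.array(p,float)+t); return q[:2]/q[2]
def ray(C,uv):
    K,r,t=C; d=r.T@(np.linalg.inv(K)@np.array([uv[0],uv[1],1.])); o=-r.T@t; return o,d/np.linalg.norm(d)
def onz(C,uv,z):
    o,d=ray(C,uv); return o+d*(z-o[2])/d[2]
def tri(rays):
    A=np.zeros((3,3));b=np.zeros(3)
    for o,d in rays:
        P=np.eye(3)-np.outer(d,d);A+=P;b+=P@o
    x=np.linalg.solve(A,b); return x,[float(np.linalg.norm((np.eye(3)-np.outer(d,d))@(x-o))) for o,d in rays]
def st():
    o=ctrl.get_obs(); print('t',round(o['t'],2),'pos',np.round(o['ee_pos'],1),'rv',np.round(o['orientation'],3),'F',np.round(o['ft_force'],1),'w',round(float(o['width']),1),'q',np.round(o['qpos'],3)); return o
E
python3 - <<'E'
from h import *
st()
for n in ['side','top','wrist']:
    cv2.imwrite(f'pics/{n}0.png',imaging.get_image(n)); K,r,t=cam(n); print(n,K.tolist(),np.round(-r.T@t),np.round(r,3).tolist())
E
```

```text
pics
t 0.0 pos [ 144.1 -607.6  201.1] rv [-3.119 -0.365  0.   ] F [ 0.1  0.  -0.4] w 88.0 q [-1.357  0.424  1.631 -0.     1.089 -0.019]
side [[466.27693054257287, 0.0, 277.87337201651303], [0.0, 466.27693054257287, 208.8058664906708], [0.0, 0.0, 1.0]] [461. 766. 665.] [[-0.982, -0.188, -0.01], [-0.099, 0.564, -0.82], [0.16, -0.804, -0.573]]
top [[450.8389253658968, 0.0, 280.53635746338244], [0.0, 450.8389253658968, 211.37866677653005], [0.0, 0.0, 1.0]] [ 501.  -25. 1281.] [[-0.027, -0.999, -0.031], [-0.997, 0.029, -0.075], [0.076, 0.029, -0.997]]
wrist [[363.98124360564594, 0.0, 279.6396864715448], [0.0, 363.98124360564594, 207.21996856077115], [0.0, 0.0, 1.0]] [ 212. -592.  385.] [[0.23, -0.973, -0.001], [-0.939, -0.222, 0.261], [-0.254, -0.059, -0.965]]
```

View pics/top0.png

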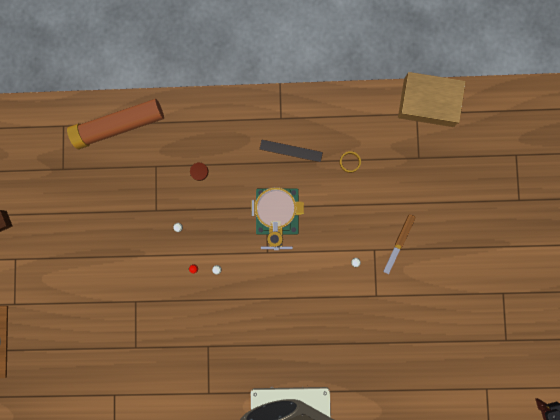

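View pics/side0.png

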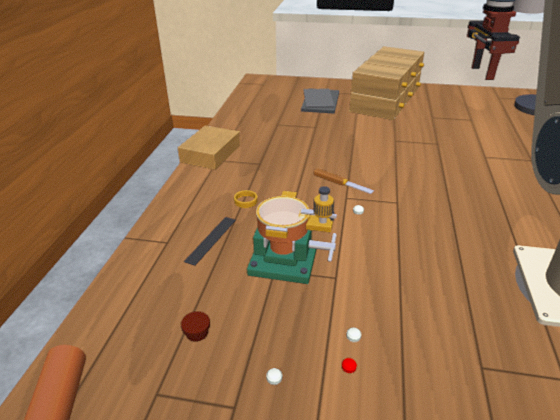

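View pics/wrist0.png

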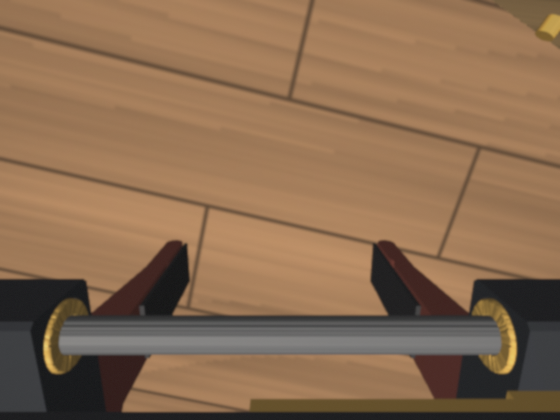

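The top view shows three grey-white cabochons at (178,227), (216,270) and (356,262). The red look-alike is at (193,268). The vise is at (277,210) with the lip to the right at (299,208), the collar at (275,239), and the blade runs from (411,215) to (387,272). The side view agrees. I'll measure these next.

```bash
cat > m.py <<'E'
from h import *
def blobs(img,mask,amin=8):
    n,l,s,c=cv2.connectedComponentsWithStats(mask.astype(np.uint8));return [(c[i].round(1).tolist(),int(s[i,4]),s[i,:4].tolist()) for i in range(1,n) if s[i,4]>=amin]
E
python3 - <<'E'
from m import *
T=cv2.imread('pics/top0.png');S=cv2.imread('pics/side0.png');ct=cam('top');cs=cam('side')
for n,I in (('top',T),('side',S)):
    h=cv2.cvtColor(I,cv2.COLOR_BGR2HSV)
    w=(h[...,1]<40)&(h[...,2]>170)
    g=(h[...,0]>65)&(h[...,0]<95)&(h[...,1]>90)
    for nm,mk in (('white',w),('green',g)):
        print(n,nm,[b for b in blobs(I,mk,15) if b[0][1]>100])
for uv in [(178,227),(216,270),(356,262),(193.5,268.5)]: print(uv, onz(ct,uv,7).round(1))
cv2.imwrite('pics/topc.png',cv2.resize(T[170:290,220:440],None,fx=3.6,fy=3.6,interpolation=cv2.INTER_CUBIC))
cv2.imwrite('pics/sidec.png',cv2.resize(S[160:290,230:400],None,fx=4.4,fy=4.4,interpolation=cv2.INTER_CUBIC))
E
```

```text
top white [([275.6, 206.9], 919, [257, 191, 37, 34]), ([252.5, 207.5], 28, [252, 201, 2, 14]), ([274.3, 224.8], 21, [273, 221, 5, 10]), ([176.9, 227.2], 45, [174, 223, 7, 9]), ([269.5, 247.9], 24, [261, 247, 17, 3]), ([284.7, 247.7], 15, [280, 247, 11, 2]), ([390.9, 260.4], 116, [384, 248, 15, 25]), ([355.3, 262.2], 55, [352, 258, 8, 9]), ([215.6, 269.5], 48, [212, 266, 8, 8]), ([294.1, 397.4], 1151, [251, 389, 79, 28])]
top green [([258.5, 191.5], 21, [256, 189, 9, 9]), ([294.0, 193.2], 49, [286, 189, 12, 12]), ([291.5, 226.4], 141, [283, 216, 15, 18]), ([260.8, 227.6], 99, [256, 218, 13, 16])]
side white [([170.3, 146.2], 553, [147, 129, 49, 41]), ([156.6, 176.9], 203, [145, 167, 23, 19]), ([359.5, 187.0], 104, [346, 182, 28, 11]), ([284.7, 214.5], 442, [260, 200, 53, 24]), ([358.5, 209.1], 70, [353, 205, 11, 9]), ([98.0, 236.2], 437, [74, 227, 51, 23]), ([275.9, 228.0], 51, [266, 226, 21, 5]), ([324.8, 245.1], 236, [309, 233, 27, 28]), ([539.9, 280.9], 1751, [515, 246, 45, 77]), ([92.8, 260.1], 342, [76, 250, 34, 22]), ([53.2, 283.8], 25, [49, 281, 10, 6]), ([35.3, 322.3], 1062, [0, 300, 68, 45]), ([353.6, 334.1], 150, [347, 328, 14, 14]), ([28.4, 356.5], 192, [14, 344, 29, 25]), ([274.0, 375.6], 185, [267, 368, 15, 16]), ([16.5, 378.8], 30, [14, 375, 8, 10])]
side green [([282.3, 260.9], 2040, [248, 230, 68, 54])]
(178, 227) [561.6 305.    7. ]
(216, 270) [437.2 198.2   7. ]
(356, 262) [ 449.6 -195.4    7. ]
(193.5, 268.5) [443.1 262.    7. ]
```

View pics/topc.png

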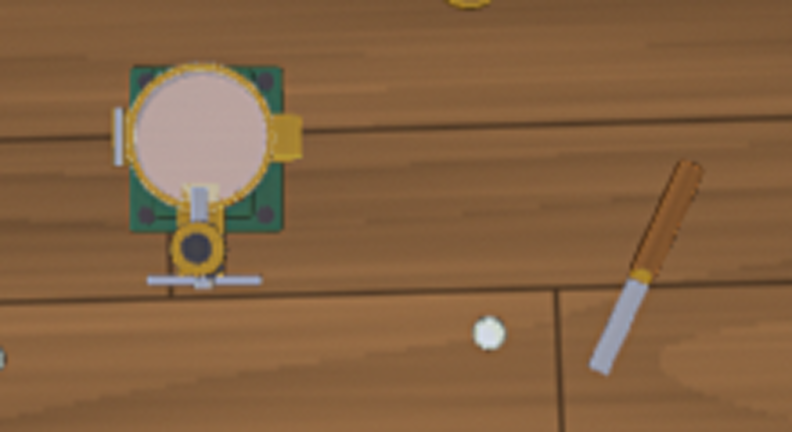

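View pics/sidec.png

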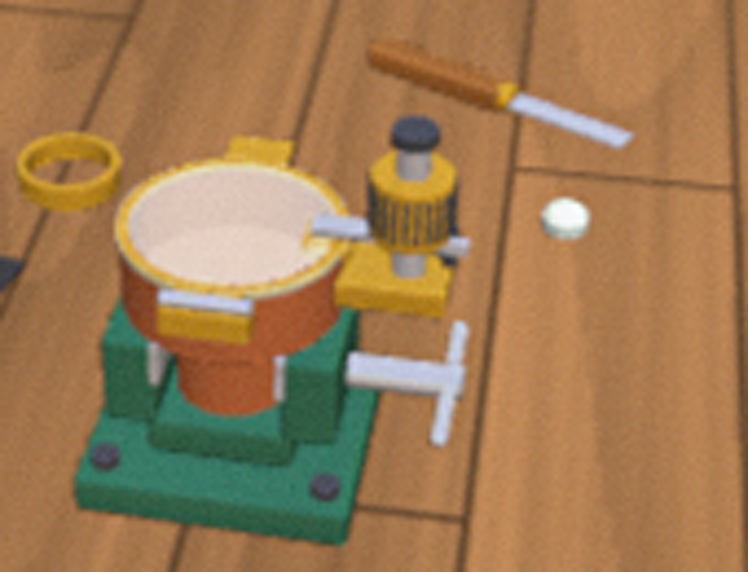

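Run:
```python
from m import *
ct=cam('top');cs=cam('side')
t=lambda x,y:(x/3.6-.36+220,y/3.6-.36+170); s=lambda x,y:(x/4.4-.4+230,y/4.4-.4+160)
P=lambda a,b:print([ (v.round(1).tolist(),np.round(e,1)) for v,e in [tri([ray(ct,a),ray(cs,b)])]])
print('cap');P(t(197,246),s(415,131))
print('cover');P(t(201,136),s(233,226))
print('lip outer edge');P(t(302,137),s(262,138))
for q in [(131,66),(283,66),(131,232),(283,232)]: print(onz(ct,t(*q),16).round(1))
print('lip',onz(ct,t(302,137),132).round(1),'cov',onz(ct,t(201,136),132).round(1),'hinge',onz(ct,t(118,137),132).round(1),'cap',onz(ct,t(197,247),194).round(1))
print('blade',onz(ct,t(600,371),9).round(1),onz(ct,t(691,164),14).round(1),onz(ct,t(641,276),9).round(1))
for a,b in [((176.9,227.2),(274,375.6)),((355.3,262.2),(358.5,209.1)),((215.6,269.5),(353.6,334.1)),((387,272),s(628,140)),(t(641,276),s(506,95)),((350,161.5),s(70,170))]: P(a,b)
```

```text
cap
[([519.6, 23.1, 190.9], array([0.1, 0.1]))]
cover
[([599.2, 21.0, 129.9], array([0.3, 0.3]))]
lip outer edge
[([597.1, -50.6, 131.9], array([1.2, 1.2]))]
[665.4  79.1  16. ]
[661.7 -40.2  16. ]
[535.   82.1  16. ]
[531.8 -36.4  16. ]
lip [595.9 -50.8 132. ] cov [598.7  20.9 132. ] hinge [599.7  80.  132. ] cap [519.  23. 194.]
blade [ 418.  -277.9    9. ] [ 575.8 -354.    14. ] [ 490.3 -312.7    9. ]
[([561.4, 308.6, 5.2], array([0.2, 0.2]))]
[([449.1, -193.8, 4.7], array([0.1, 0.1]))]
[([438.7, 199.6, 5.5], array([0.1, 0.1]))]
[([418.7, -280.8, 4.6], array([0.9, 0.9]))]
[([491.2, -312.7, 8.8], array([1., 1.]))]
[([734.4, -189.6, 6.8], array([0.2, 0.2]))]
```

```bash
python3 -m crank '[{"travel":[0,0,-1],"turn":1},{"travel":[0,0,-1],"turn":1},{"travel":[0,0,0],"turn":0.4},{"travel":[0,0,0],"turn":0}]' 1; python3 -c "
from h import *
o=st();print(R.from_rotvec(o['orientation']).as_matrix().round(3))"
```

```text
t: 0.55
ee_pos: [143.8, -606.2, 301.9]
orientation: [-3.134, 0.026, 0.003]
ft_force: [0.6, 0.1, -0.7]
width: 87.3
t 0.55 pos [ 143.8 -606.2  301.9] rv [-3.134e+00  2.600e-02  3.000e-03] F [ 0.6  0.1 -0.7] w 87.3 q [-1.357  0.331  1.53  -0.     1.289  0.23 ]
[[ 1.    -0.016 -0.002]
 [-0.016 -1.     0.007]
 [-0.002 -0.007 -1.   ]]
```

```bash
python3 -m crank '[{"travel":[0.5,-0.84,0],"turn":0},{"travel":[0.5,-0.84,0],"turn":0},{"travel":[0.5,-0.84,0],"turn":0},{"travel":[0.5,-0.84,0],"turn":0},{"travel":[0.5,-0.84,0],"turn":0},{"travel":[0.5,-0.84,0],"turn":0},{"travel":[0.5,-0.84,0],"turn":0},{"travel":[0.5,-0.84,0],"turn":0},{"travel":[0.5,-0.84,0],"turn":0},{"travel":[0.5,-0.84,0],"turn":0},{"travel":[0.5,-0.84,0],"turn":0},{"travel":[0.5,-0.84,0],"turn":0},{"travel":[0,0,0],"turn":0}]'; python3 -c "
from h import *
o=st()
cv2.imwrite('pics/w1.png',imaging.get_image('wrist'))"
```

```text
t: 1.85
ee_pos: [450.3, -89.5, 295.2]
orientation: [-3.124, 0.004, 0.018]
ft_force: [-0.0, -1.3, -0.5]
width: 88.3
t 1.85 pos [450.3 -89.5 295.2] rv [-3.124  0.004  0.018] F [-0.  -1.3 -0.5] w 88.3 q [-0.232  0.072  1.871  0.015  1.214  1.336]
```

View pics/w1.png

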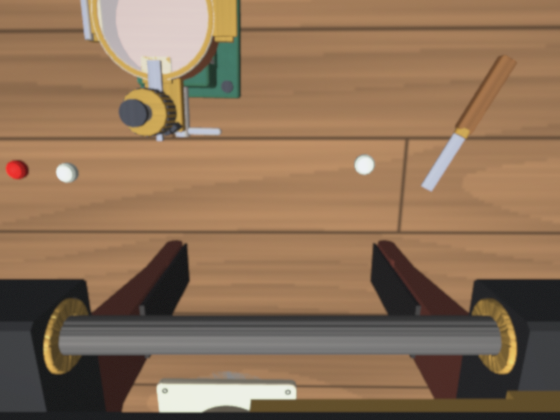

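Wrist view: collar cap (134,112), its dog at (154,75) lying over the cover, lip at (226,18), one cabochon at (364,165), another at (67,172), red one at (17,170), and the blade from (509,58) to (428,188). Now I'll triangulate from these pixels, then move nearer.

Run:
```python
from m import *
c=cam('wrist');I=cv2.imread('pics/w1.png');ct=cam('top');cs=cam('side')
h=cv2.cvtColor(I,cv2.COLOR_BGR2HSV)
d=(h[...,2]<75);d[200:]=0;print('dark',blobs(I,d,40))
for z in (190,194): print('cap',onz(c,(134,112),z).round(1))
print('cab R',onz(c,(364,165),5).round(1),'cab L',onz(c,(67,172),5).round(1))
print('blade tip',onz(c,(428,188),8).round(1),'ferr',onz(c,(463,132),10).round(1),'end',onz(c,(509,59),14).round(1))
print(tri([ray(c,(134,112)),ray(ct,(274.4,238)),ray(cs,(324,189.4))]))
print(onz(c,(212,15),134).round(1))
```

```text
dark [([239.0, 51.4], 81, [239, 13, 2, 79]), ([212.4, 72.1], 201, [208, 52, 9, 35]), ([146.2, 111.9], 49, [141, 103, 9, 19]), ([171.2, 127.4], 99, [161, 123, 21, 11])]
cap [515.9  21.6 190. ]
cap [516.  20. 194.]
cab R [ 444.4 -196.8    5. ] cab L [435.7 194.9   5. ]
blade tip [ 414.4 -281.6    8. ] ferr [ 486.6 -316.7   10. ] end [ 570.9 -357.2   14. ]
(array([518.34565169,  22.34209248, 190.16666151]), [2.5538263637101695, 1.5179888888385542, 1.1295760282414435])
[594.7 -31.9 134. ]
```

```bash
python3 -m crank '[{"travel":[0.4,-0.8,0],"turn":0},{"travel":[0.4,-0.8,0],"turn":0},{"travel":[0.2,-0.4,0],"turn":0},{"travel":[0,0,0],"turn":0}]'; python3 -c "
from h import *
o=st()
cv2.imwrite('pics/w2.png',imaging.get_image('wrist'))"
```

```text
t: 2.3
ee_pos: [498.1, 6.8, 292.9]
orientation: [-3.127, 0.009, 0.029]
ft_force: [-0.4, 0.4, -0.6]
width: 88.1
t 2.3 pos [498.1   6.8 292.9] rv [-3.127  0.009  0.029] F [-0.4  0.4 -0.6] w 88.1 q [-0.02   0.142  1.797  0.015  1.222  1.552]
```

View pics/w2.png

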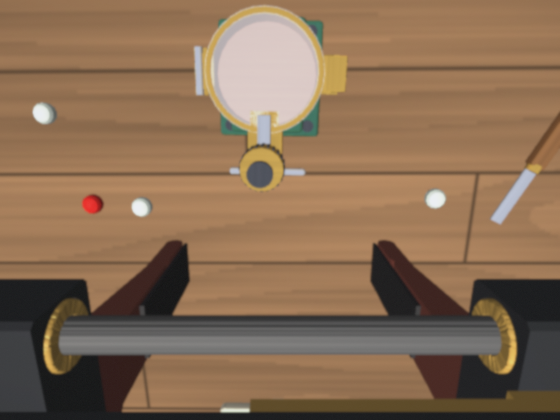

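Run:
```python
from m import *
o=st();print(R.from_rotvec(o['orientation']).as_matrix().round(3).tolist())
c=cam('wrist');I=cv2.imread('pics/w2.png')
print('cap',onz(c,(260,174.5),194).round(1),'collar top',onz(c,(262,168.5),172).round(1))
print('cab ',[onz(c,p,5).round(1) for p in [(436,199),(142,207),(44,114)]])
print('lip corners',onz(c,(346,54),134).round(1),onz(c,(346,93),134).round(1),'cov',onz(c,(264.5,69),134).round(1))
cv2.imwrite('pics/w2c.png',cv2.resize(I[100:220,190:350],None,fx=4.5,fy=4.5,interpolation=cv2.INTER_CUBIC))
```

```text
t 2.35 pos [497.4   5.8 292.7] rv [-3.127  0.01   0.03 ] F [ 0.2 -0.7  1.1] w 87.5 q [-0.021  0.141  1.798  0.015  1.222  1.551]
[[1.0, -0.007, -0.019], [-0.006, -1.0, 0.014], [-0.019, -0.014, -1.0]]
cap [516.1  22.  194. ] collar top [516.9  21.7 172. ]
cab  [array([ 445. , -197.8,    5. ]), array([435.2, 195.7,   5. ]), array([557.7, 306.2,   5. ])]
lip corners [609.9 -50.8 134. ] [577.7 -52.2 134. ] cov [598.3  20.1 134. ]
```

View pics/w2c.png

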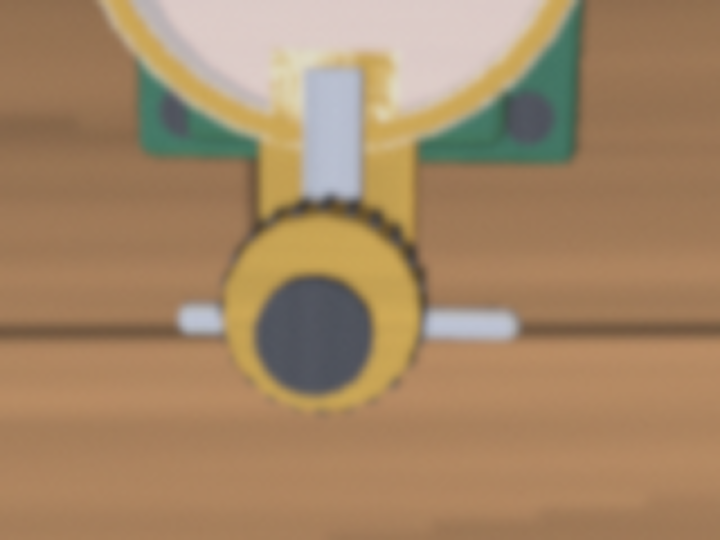

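The crop confirms the collar and the dog pointing at the cell. The collar is at about (517.5, 22). Moving over it and down to z of about 163.

```bash
python3 -m crank '[{"travel":[0.45,-0.3,0],"turn":0},{"travel":[0,0,0.8],"turn":0},{"travel":[0,0,0.8],"turn":0},{"travel":[0,0,0],"turn":0}]'; python3 -c "
from h import *
o=st()"
```

```text
t: 2.75
ee_pos: [516.9, 14.4, 210.8]
orientation: [-3.129, 0.017, 0.03]
ft_force: [-0.9, -0.3, -0.3]
width: 87.4
t 2.75 pos [516.9  14.4 210.8] rv [-3.129  0.017  0.03 ] F [-0.9 -0.3 -0.3] w 87.4 q [-0.003  0.263  1.846  0.014  1.052  1.572]
```

```bash
python3 -m crank '[{"travel":[0.02,-0.15,0.3],"turn":0},{"travel":[0,0,0.4],"turn":0},{"travel":[0,0,0.2],"turn":0},{"travel":[0,0,0],"turn":0}]'; python3 -c "
from h import *
o=st()"
```

```text
t: 3.15
ee_pos: [517.1, 16.5, 169.0]
orientation: [-3.131, 0.025, 0.028]
ft_force: [0.7, -0.5, 0.0]
width: 87.7
t 3.15 pos [517.1  16.5 169. ] rv [-3.131  0.025  0.028] F [ 0.7 -0.5  0. ] w 87.7 q [0.002 0.319 1.881 0.013 0.96  1.581]
```

```bash
python3 -m crank '[{"travel":[0.02,-0.15,0.15],"turn":0},{"travel":[0,0,0],"turn":0}]';python3 -m crank '[{"travel":[0,0,0],"turn":0},{"travel":[0,0,0],"turn":0},{"travel":[0,0,0],"turn":0},{"travel":[0,0,0],"turn":0},{"travel":[0,0,0],"turn":0},{"travel":[0,0,0],"turn":0},{"travel":[0,0,0],"turn":0},{"travel":[0,0,0],"turn":0}]' -1;  python3 -c "
from h import *
o=st()
cv2.imwrite('pics/w3.png',imaging.get_image('wrist'))"
```

```text
t: 3.35
ee_pos: [519.3, 23.3, 163.4]
orientation: [-3.131, 0.028, 0.023]
ft_force: [0.2, 0.1, 0.6]
width: 88.0
t: 4.15
ee_pos: [520.7, 23.8, 165.5]
orientation: [-3.131, 0.026, 0.018]
ft_force: [-0.5, 0.8, 0.5]
width: 27.3
t 4.15 pos [520.7  23.8 165.5] rv [-3.131  0.026  0.018] F [-0.5  0.8  0.5] w 27.3 q [0.016 0.326 1.88  0.014 0.948 1.595]
```

View pics/w3.png

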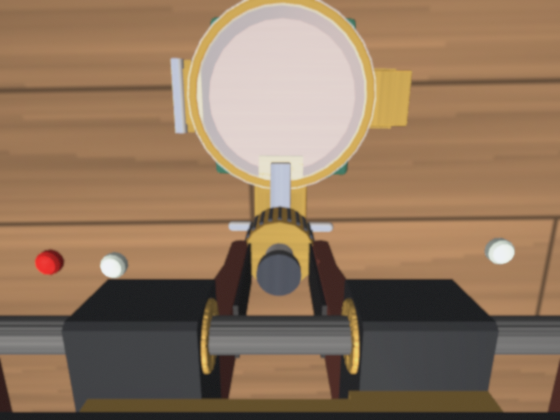

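```bash
python3 -m crank '[{"travel":[0,0,0],"turn":0},{"travel":[0,0,0],"turn":0},{"travel":[0,0,0],"turn":0}]' -1;  python3 -c "
from h import *
o=st()
I=imaging.get_image('wrist');cv2.imwrite('pics/w4.png',cv2.resize(I[180:330,180:390],None,fx=3.7,fy=3.7))
I=imaging.get_image('side');cv2.imwrite('pics/s4.png',cv2.resize(I[60:290,200:420],None,fx=2.6,fy=2.6))"
```

```text
t: 4.5
ee_pos: [520.6, 24.3, 165.5]
orientation: [-3.13, 0.026, 0.018]
ft_force: [-0.6, 0.0, 0.3]
width: 19.9
t 4.5 pos [520.6  24.3 165.5] rv [-3.13   0.026  0.018] F [-0.6  0.   0.3] w 19.9 q [0.016 0.326 1.88  0.015 0.948 1.595]
```

View pics/w4.png

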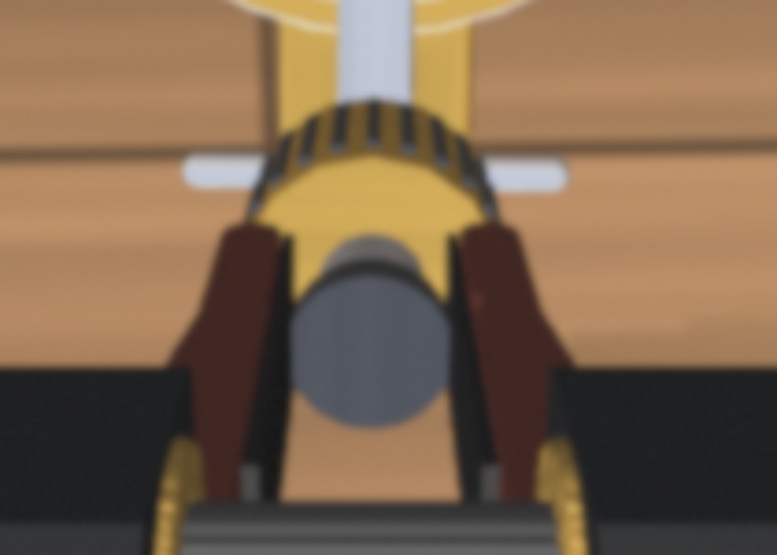

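View pics/s4.png

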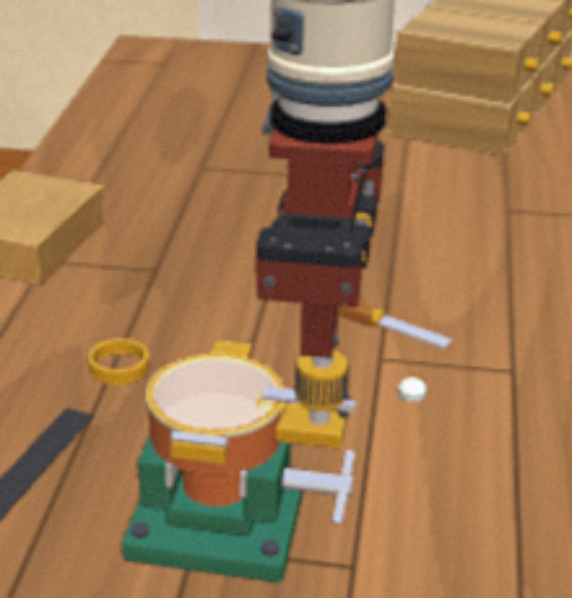

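Run:
```python
from m import *
cs=cam('side');c=cam('wrist');ct=cam('top');f=lambda p:((p-np.array([200,60]))*2.6).round(0)
for z in (140,148,156,165,172,182,194): print(z,'side',f(proj(cs,(520.6,24.3,z))),'w4',((proj(c,(520.6,24.3,z))-np.array([180,180]))*3.7).round(0))
K,r,t=c;print(-r.T@t, ctrl.get_obs()['ee_pos'])
```

```text
140 side [317. 395.] w4 [368. 180.]
148 side [318. 386.] w4 [367. 197.]
156 side [318. 377.] w4 [367. 215.]
165 side [319. 367.] w4 [366. 237.]
172 side [319. 359.] w4 [365. 256.]
182 side [320. 347.] w4 [364. 284.]
194 side [321. 333.] w4 [363. 323.]
[592.91389349  20.5725406  347.9372432 ] [520.68599977  24.33040963 165.52949709]
```

```bash
python3 - <<'E'
from m import *
cs=cam('side');f=lambda p:((p-np.array([200,60]))*2.6).round(0)
for z in (140,150,160,170,175,180,185,190): print(z,[f(proj(cs,(x,y,z))) for x,y in ((520,45),(520,35),(510,35),(530,35))])
E
python3 - <<'E'
import cv2
I=cv2.imread('pics/s4.png');cv2.imwrite('pics/s4c.png',cv2.resize(I[270:450,230:400],None,fx=4,fy=3.3))
E
```

```text
140 [array([315., 411.]), array([317., 403.]), array([330., 404.]), array([303., 401.])]
150 [array([316., 400.]), array([317., 392.]), array([331., 393.]), array([304., 390.])]
160 [array([316., 388.]), array([318., 381.]), array([332., 382.]), array([304., 379.])]
170 [array([317., 377.]), array([318., 369.]), array([332., 371.]), array([305., 368.])]
175 [array([317., 371.]), array([319., 364.]), array([333., 365.]), array([305., 362.])]
180 [array([318., 365.]), array([319., 358.]), array([333., 359.]), array([305., 356.])]
185 [array([318., 360.]), array([319., 352.]), array([333., 353.]), array([306., 351.])]
190 [array([318., 354.]), array([320., 346.]), array([334., 347.]), array([306., 345.])]
```

View pics/s4c.png

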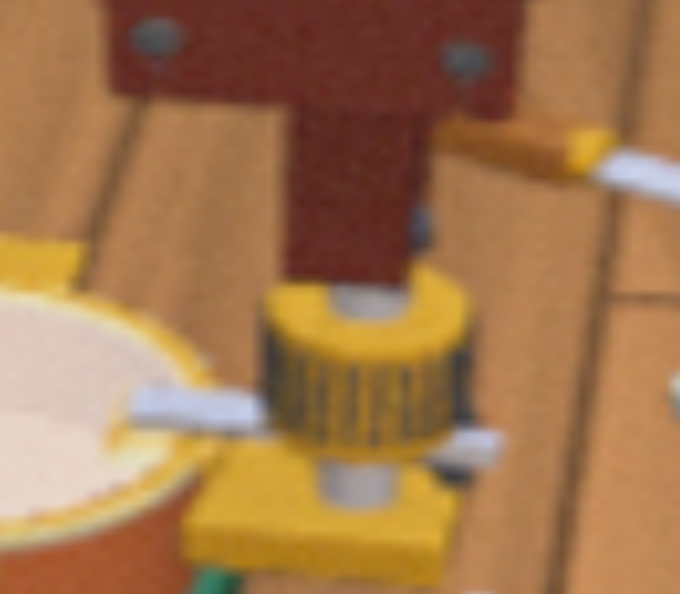

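The fingers closed on the cap (width 19.9). Both views put the tips at z of about 183, so they sit roughly 17 mm above the reported TCP instead of below it. I'll open and go about 33 mm lower in small steps, watching force.

```bash
python3 -m crank '[{"travel":[0,0,0],"turn":0},{"travel":[0,0,0],"turn":0},{"travel":[0,0,0],"turn":0},{"travel":[0,0,0],"turn":0},{"travel":[0,0,0],"turn":0},{"travel":[0,0,0],"turn":0}]' 0.6; python3 -m crank '[{"travel":[-0.04,0,0.15],"turn":0},{"travel":[0,0,0.15],"turn":0},{"travel":[0,0,0.1],"turn":0},{"travel":[0,0,0],"turn":0}]';  python3 -c "
from h import *
o=st()
I=imaging.get_image('side');cv2.imwrite('pics/s5.png',cv2.resize(I[130:250,260:370],None,fx=5,fy=5))"
```

```text
t: 5.2
ee_pos: [520.6, 23.7, 165.4]
orientation: [-3.131, 0.026, 0.019]
ft_force: [-0.5, 0.5, 0.4]
width: 64.2
t: 5.6
ee_pos: [517.8, 23.9, 143.4]
orientation: [-3.131, 0.026, 0.02]
ft_force: [0.1, 0.6, -0.5]
width: 70.3
t 5.6 pos [517.8  23.9 143.4] rv [-3.131  0.026  0.02 ] F [ 0.1  0.6 -0.5] w 70.3 q [0.016 0.355 1.901 0.014 0.898 1.595]
```

View pics/s5.png

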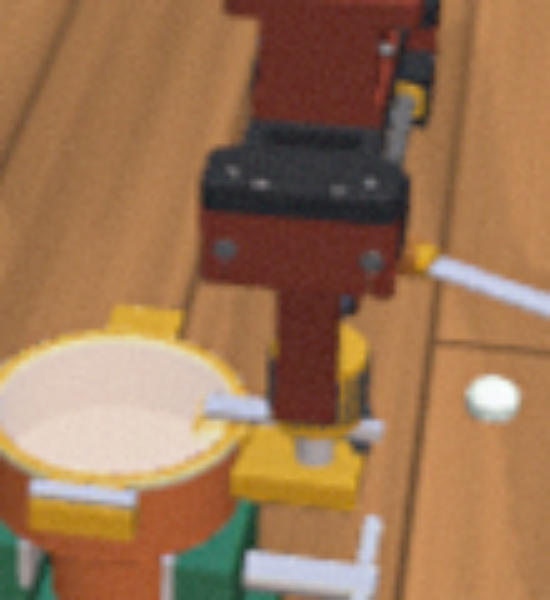

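Run:
```python
from m import *
cs=cam('side');f=lambda p:((p-np.array([260,130]))*5).round(0)
for z in (130,140,145,150,155,160,165): print(z,[f(proj(cs,(x,y,z))) for x,y in ((518,59),(518,70),(518,22))])
```

```text
130 [array([306., 483.]), array([303., 500.]), array([317., 427.])]
140 [array([307., 462.]), array([304., 479.]), array([318., 406.])]
145 [array([308., 451.]), array([304., 468.]), array([318., 395.])]
150 [array([308., 440.]), array([305., 458.]), array([319., 385.])]
155 [array([309., 429.]), array([306., 447.]), array([320., 374.])]
160 [array([309., 419.]), array([306., 436.]), array([320., 363.])]
165 [array([310., 408.]), array([307., 425.]), array([321., 353.])]
```

```bash
python3 -m crank '[{"travel":[0,0,0.1],"turn":0},{"travel":[0,0,0.1],"turn":0},{"travel":[0,0,0],"turn":0}]';python3 -m crank '[{"travel":[0,0,0],"turn":0},{"travel":[0,0,0],"turn":0},{"travel":[0,0,0],"turn":0},{"travel":[0,0,0],"turn":0},{"travel":[0,0,0],"turn":0},{"travel":[0,0,0],"turn":0}]' -1;  python3 -c "
from h import *
o=st()
I=imaging.get_image('side');cv2.imwrite('pics/s6.png',cv2.resize(I[130:250,260:370],None,fx=5,fy=5))"
```

```text
t: 5.95
ee_pos: [518.1, 24.1, 132.9]
orientation: [-3.131, 0.026, 0.019]
ft_force: [0.5, -0.6, 0.2]
width: 70.1
t: 6.55
ee_pos: [518.4, 24.3, 133.3]
orientation: [-3.13, 0.026, 0.018]
ft_force: [0.3, 0.7, -1.2]
width: 37.3
t 6.55 pos [518.4  24.3 133.3] rv [-3.13   0.026  0.018] F [ 0.3  0.7 -1.2] w 37.3 q [0.017 0.37  1.907 0.015 0.875 1.595]
```

View pics/s6.png

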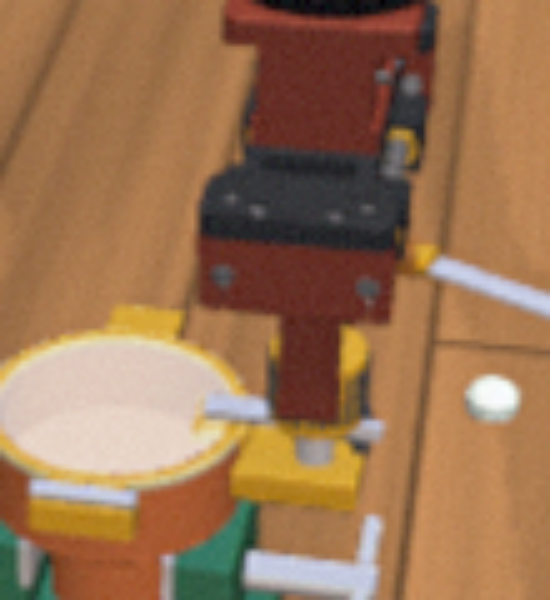

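Width 37.3, so the collar is gripped. Lifting now.

```bash
python3 -m crank '[{"travel":[0,0,-0.12],"turn":0},{"travel":[0,0,-0.12],"turn":0},{"travel":[0,0,0],"turn":0}]'; python3 -c "
from h import *
o=st()"
```

```text
t: 6.9
ee_pos: [518.3, 24.3, 144.9]
orientation: [-3.13, 0.026, 0.019]
ft_force: [2.5, 0.8, -10.2]
width: 37.4
t 6.9 pos [518.3  24.3 144.9] rv [-3.13   0.026  0.019] F [  2.5   0.8 -10.2] w 37.4 q [0.017 0.353 1.899 0.015 0.901 1.595]
```

```bash
python3 -m crank '[{"travel":[0,0,0],"turn":-0.6},{"travel":[0,0,0],"turn":-0.6},{"travel":[0,0,0],"turn":-0.6},{"travel":[0,0,0],"turn":-0.6},{"travel":[0,0,0],"turn":0}]'; python3 -c "
from h import *
o=st();m=R.from_rotvec(o['orientation']).as_matrix();print(np.arctan2(m[1,0],m[0,0]))"
```

```text
t: 7.4
ee_pos: [518.3, 24.5, 143.7]
orientation: [-3.108, -0.362, 0.016]
ft_force: [2.9, 1.7, -9.1]
width: 37.2
t 7.4 pos [518.3  24.5 143.7] rv [-3.108 -0.362  0.016] F [ 2.9  1.7 -9.1] w 37.2 q [0.017 0.354 1.9   0.015 0.898 1.346]
0.232185990772451
```

```bash
python3 -m crank '[{"travel":[0,0,-0.01],"turn":-0.7},{"travel":[0,0,-0.005],"turn":-0.7},{"travel":[0,0,-0.005],"turn":-0.7},{"travel":[0,0,-0.005],"turn":-0.7},{"travel":[0,0,-0.005],"turn":-0.7},{"travel":[0,0,-0.005],"turn":-0.7},{"travel":[0,0,-0.005],"turn":-0.7},{"travel":[0,0,-0.005],"turn":-0.7},{"travel":[0,0,-0.005],"turn":-0.7},{"travel":[0,0,-0.005],"turn":-0.7},{"travel":[0,0,-0.005],"turn":-0.7}]'; python3 -c "
from h import *
o=st();m=R.from_rotvec(o['orientation']).as_matrix();print(np.arctan2(m[1,0],m[0,0]))"
```

```text
t: 8.5
ee_pos: [518.0, 25.0, 144.4]
orientation: [-2.733, -1.515, 0.007]
ft_force: [2.8, 2.3, -9.6]
width: 37.5
t 8.5 pos [518.   25.  144.4] rv [-2.733 -1.515  0.007] F [ 2.8  2.3 -9.6] w 37.5 q [0.017 0.353 1.9   0.016 0.9   0.566]
1.0122778410470625
```

```bash
python3 -m crank '[{"travel":[0,0,-0.005],"turn":-0.6},{"travel":[0,0,-0.005],"turn":-0.6},{"travel":[0,0,-0.005],"turn":-0.6},{"travel":[0,0,-0.005],"turn":-0.4}]'; python3 -c "
from h import *
o=st();m=R.from_rotvec(o['orientation']).as_matrix();print(np.arctan2(m[1,0],m[0,0])+.0166,o['moment'])
I=imaging.get_image('wrist');cv2.imwrite('pics/w7.png',I)"
```

```text
t: 8.9
ee_pos: [517.8, 25.1, 144.5]
orientation: [-2.548, -1.808, 0.004]
ft_force: [2.0, -2.0, -9.4]
width: 37.7
t 8.9 pos [517.8  25.1 144.5] rv [-2.548 -1.808  0.004] F [ 2.  -2.  -9.4] w 37.7 q [0.017 0.353 1.9   0.016 0.9   0.344]
1.2504894368207844 [-0.56917657 -0.53247109 -0.68340664]
```

View pics/w7.png

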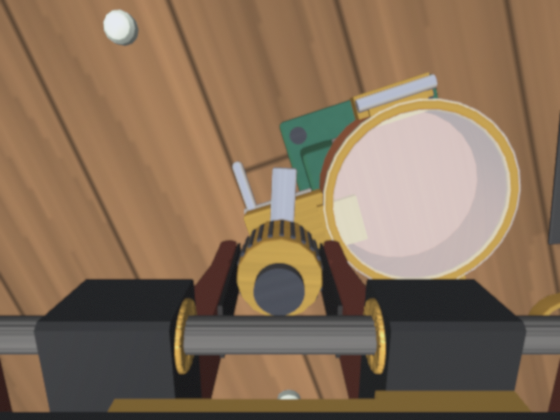

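At the stop, with the moment rising and the dog (283,195) clear of the cover. Lower and let go.

```bash
python3 -m crank '[{"travel":[0,0,0.12],"turn":0},{"travel":[0,0,0.12],"turn":0},{"travel":[0,0,0],"turn":0}]'; python3 -c "
from h import *
o=st()";python3 -m crank '[{"travel":[0,0,0],"turn":0},{"travel":[0,0,0],"turn":0},{"travel":[0,0,0],"turn":0},{"travel":[0,0,0],"turn":0},{"travel":[0,0,0],"turn":0},{"travel":[0,0,0],"turn":0}]' 0.6; python3 -c "
from h import *
o=st()
I=imaging.get_image('side');cv2.imwrite('pics/s8.png',cv2.resize(I[130:250,260:370],None,fx=5,fy=5))"
```

```text
t: 9.25
ee_pos: [517.9, 25.0, 132.7]
orientation: [-2.553, -1.802, 0.003]
ft_force: [-0.9, 0.5, -0.7]
width: 37.2
t 9.25 pos [517.9  25.  132.7] rv [-2.553 -1.802  0.003] F [-0.9  0.5 -0.7] w 37.2 q [0.017 0.37  1.908 0.017 0.874 0.348]
t: 9.85
ee_pos: [518.3, 24.8, 133.4]
orientation: [-2.554, -1.802, 0.002]
ft_force: [-0.4, 0.2, 0.8]
width: 70.0
t 9.85 pos [518.3  24.8 133.4] rv [-2.554e+00 -1.802e+00  2.000e-03] F [-0.4  0.2  0.8] w 70.0 q [0.017 0.369 1.908 0.016 0.874 0.349]
```

View pics/s8.png

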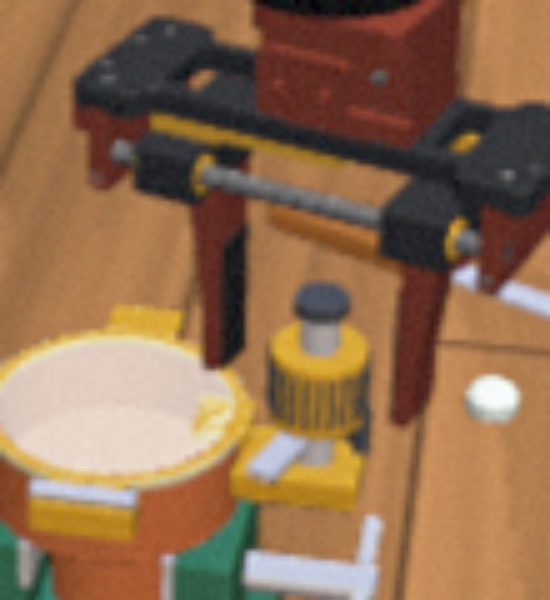

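Collar down, dog pointing away from the cover. Step 1 looks done. Next, raise, turn to the blade's direction, and travel.

```bash
python3 -m crank '[{"travel":[0,0,-0.9],"turn":0},{"travel":[0,0,-0.9],"turn":0},{"travel":[0,0,-0.9],"turn":0},{"travel":[0,0,-0.6],"turn":-1},{"travel":[0,0,0],"turn":-1},{"travel":[0,0,0],"turn":-1},{"travel":[0,0,0],"turn":-1},{"travel":[0,0,0],"turn":-1},{"travel":[0,0,0],"turn":-1},{"travel":[0,0,0],"turn":-1},{"travel":[0,0,0],"turn":-1},{"travel":[0,0,0],"turn":-1},{"travel":[0,0,0],"turn":-1},{"travel":[0,0,0],"turn":-1},{"travel":[0,0,0],"turn":-1},{"travel":[0,0,0],"turn":-1},{"travel":[0,0,0],"turn":-1},{"travel":[0,0,0],"turn":-1}]' 0.6
cat >> h.py <<'E'
def go(x,y,yaw=None):
    o=ctrl.get_obs();m=R.from_rotvec(o['orientation']).as_matrix();p=np.array(o['ee_pos']);yw=np.arctan2(m[1,0],m[0,0])
    d=np.array([x,y])-p[:2];v=m.T@np.array([d[0],d[1],0])
    print('z',p[2].round(1),'yaw',yw.round(3),'tilt z',m[:,2].round(3),'tool dx,dy (units)',(v[:2]/50).round(2), 'turn units', None if yaw is None else round(-((yaw-yw+np.pi)%(2*np.pi)-np.pi)/0.1,2))
E
python3 -c "
from h import *
o=st();go(506,-320,2.693)"
```

```text
t: 11.7
ee_pos: [518.6, 22.6, 305.4]
orientation: [-0.548, -3.08, -0.015]
ft_force: [0.2, 0.4, -0.3]
width: 70.3
t 11.7 pos [518.6  22.6 305.4] rv [-0.548 -3.08  -0.015] F [ 0.2  0.4 -0.3] w 70.3 q [ 0.013  0.16   1.745  0.012  1.247 -1.21 ]
z 305.4 yaw 2.79 tilt z [-0.011  0.012 -1.   ] tool dx,dy (units) [-2.13 -6.52] turn units 0.97
```

```bash
python3 -m crank '[{"travel":[0,0,0],"turn":0.97},{"travel":[-0.2,-0.83,0],"turn":0},{"travel":[-0.2,-0.83,0],"turn":0},{"travel":[-0.2,-0.83,0],"turn":0},{"travel":[-0.2,-0.83,0],"turn":0},{"travel":[-0.2,-0.83,0],"turn":0},{"travel":[-0.2,-0.83,0],"turn":0},{"travel":[-0.2,-0.83,0],"turn":0},{"travel":[-0.2,-0.7,0],"turn":0},{"travel":[0,0,0],"turn":0}]' 1; python3 -c "
from h import *
o=st();go(506,-320,2.693)
I=imaging.get_image('wrist');cv2.imwrite('pics/w9.png',I)"
```

```text
t: 12.7
ee_pos: [447.4, -316.3, 302.1]
orientation: [-0.689, -3.053, -0.013]
ft_force: [0.7, 0.2, 0.8]
width: 88.0
t 12.7 pos [ 447.4 -316.3  302.1] rv [-0.689 -3.053 -0.013] F [0.7 0.2 0.8] w 88.0 q [-0.639  0.213  1.688  0.003  1.255 -1.767]
z 302.1 yaw 2.698 tilt z [-0.01   0.011 -1.   ] tool dx,dy (units) [-1.09  0.44] turn units 0.05
```

View pics/w9.png

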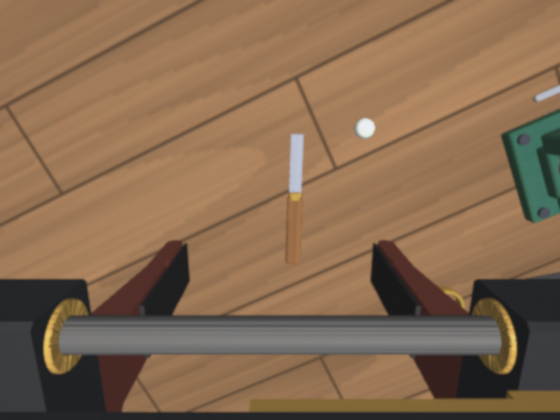

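Tip at (297,135), ferrule (296,197), handle end (293,263).

```bash
python3 -c "
from h import *
c=cam('wrist');a=onz(c,(297,135),8);f=onz(c,(296,195),11);b=onz(c,(293.5,263),14)
print(a.round(1),f.round(1),b.round(1),np.linalg.norm(a-b));d=(a-b)[:2];d/=np.linalg.norm(d);print('ang',np.arctan2(d[1],d[0]));g=b[:2]+d*77.5;print(g);go(*g,np.arctan2(d[1],d[0]))
"
```

```text
[ 418.  -274.7    8. ] [ 488.7 -309.    11. ] [ 574.5 -352.7   14. ] 174.92588271514262
ang 2.679649894506418
[ 505.07710584 -318.11018384]
z 302.0 yaw 2.698 tilt z [-0.01   0.012 -1.   ] tool dx,dy (units) [-1.07  0.43] turn units 0.19
```

```bash
python3 -m crank '[{"travel":[-0.55,0.22,0.6],"turn":0.2},{"travel":[-0.55,0.22,0.6],"turn":0},{"travel":[0,0,0.9],"turn":0},{"travel":[0,0,0.9],"turn":0},{"travel":[0,0,0.9],"turn":0},{"travel":[0,0,0.6],"turn":0},{"travel":[0,0,0],"turn":0}]' 0.3; python3 -c "
from h import *
o=st();go(505,-318.5,2.685)
I=imaging.get_image('wrist');cv2.imwrite('pics/w10.png',I)"
```

```text
t: 13.45
ee_pos: [511.2, -308.9, 72.3]
orientation: [-0.715, -3.053, -0.015]
ft_force: [0.0, -0.2, 0.6]
width: 56.9
t 13.45 pos [ 511.2 -308.9   72.3] rv [-0.715 -3.053 -0.015] F [ 0.  -0.2  0.6] w 56.9 q [-0.567  0.558  1.763  0.01   0.83  -1.684]
z 72.3 yaw 2.681 tilt z [-0.004  0.011 -1.   ] tool dx,dy (units) [ 0.03 -0.23] turn units -0.04
```

View pics/w10.png

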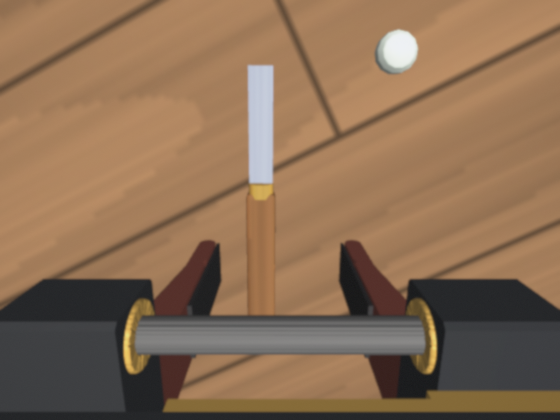

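```bash
python3 -m crank '[{"travel":[0,-0.25,0.4],"turn":0},{"travel":[0,0,0.5],"turn":0},{"travel":[0,0,0.3],"turn":0},{"travel":[0,0,0],"turn":0}]'; python3 -c "
from h import *
o=st();go(505,-319,2.685)
I=imaging.get_image('wrist');cv2.imwrite('pics/w11.png',I)
I=imaging.get_image('side');cv2.imwrite('pics/s11.png',cv2.resize(I[100:220,280:400],None,fx=5,fy=5))"
```

```text
t: 13.9
ee_pos: [513.1, -321.2, 21.2]
orientation: [0.71, 3.052, 0.008]
ft_force: [-0.5, 0.4, -0.7]
width: 57.3
t 13.9 pos [ 513.1 -321.2   21.2] rv [0.71  3.052 0.008] F [-0.5  0.4 -0.7] w 57.3 q [-0.583  0.641  1.768  0.011  0.727 -1.705]
z 21.2 yaw 2.684 tilt z [ 0.009  0.003 -1.   ] tool dx,dy (units) [ 0.17 -0.03] turn units -0.01
```

View pics/w11.png

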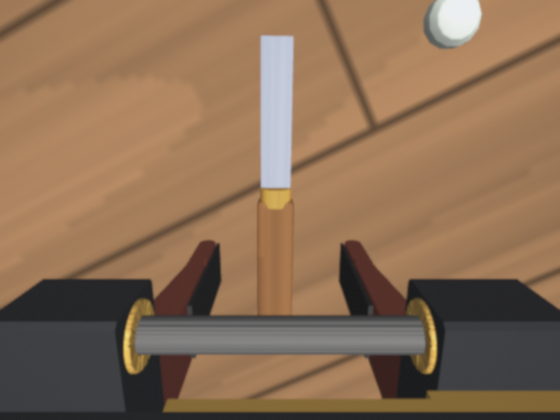

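View pics/s11.png

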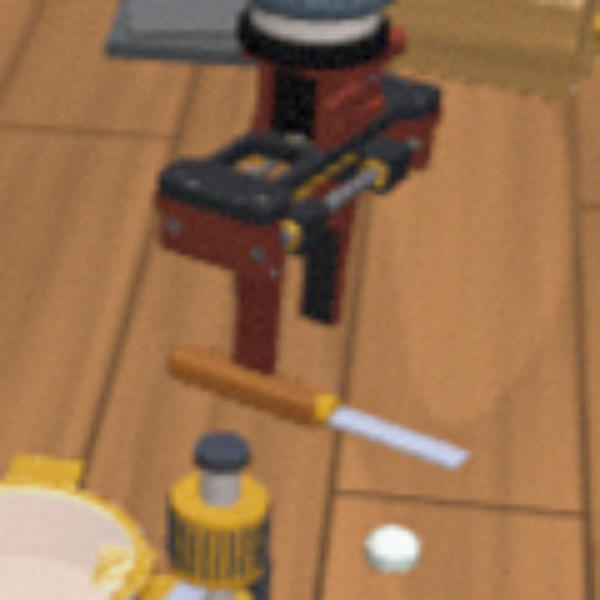

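```bash
python3 -m crank '[{"travel":[0.17,0,0.2],"turn":0},{"travel":[0,0,0.25],"turn":0},{"travel":[0,0,0.15],"turn":0},{"travel":[0,0,0],"turn":0}]'; python3 -c "
from h import *
o=st();go(505,-319,2.685)
I=imaging.get_image('side');cv2.imwrite('pics/s12.png',cv2.resize(I[100:220,280:400],None,fx=5,fy=5))"
```

```text
t: 14.4
ee_pos: [508.0, -318.6, -6.4]
orientation: [0.708, 3.046, 0.004]
ft_force: [-0.1, 0.3, -0.5]
width: 56.7
t 14.4 pos [ 508.  -318.6   -6.4] rv [0.708 3.046 0.004] F [-0.1  0.3 -0.5] w 56.7 q [-0.584  0.677  1.79   0.012  0.662 -1.708]
z -6.4 yaw 2.685 tilt z [ 0.015 -0.001 -1.   ] tool dx,dy (units) [ 0.05 -0.03] turn units -0.0
```

View pics/s12.png

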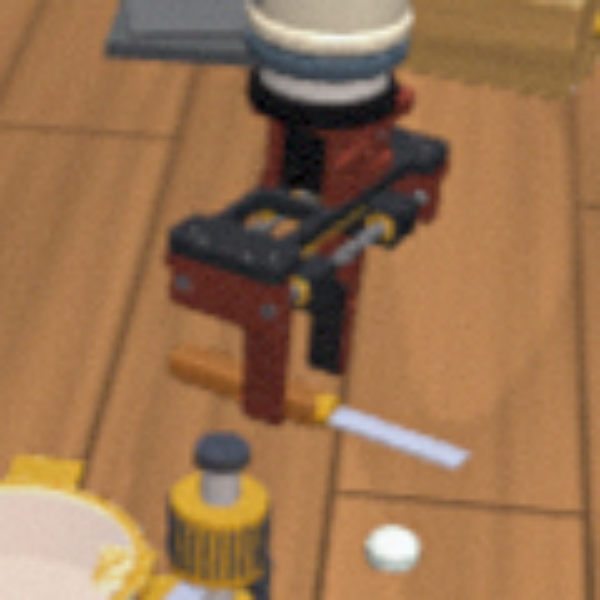

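```bash
python3 -m crank '[{"travel":[0,0,0.12],"turn":0},{"travel":[0,0,0],"turn":0}]'; python3 -c "
from h import *
o=st()"; python3 -m crank '[{"travel":[0,0,0],"turn":0},{"travel":[0,0,0],"turn":0},{"travel":[0,0,0],"turn":0},{"travel":[0,0,0],"turn":0},{"travel":[0,0,0],"turn":0},{"travel":[0,0,0],"turn":0},{"travel":[0,0,0],"turn":0}]' -1; python3 -c "
from h import *
o=st();go(505,-319,2.685)"
```

```text
t: 14.65
ee_pos: [508.6, -319.0, -12.4]
orientation: [0.708, 3.045, 0.004]
ft_force: [0.3, -1.0, 0.2]
width: 57.2
t 14.65 pos [ 508.6 -319.   -12.4] rv [0.708 3.045 0.004] F [ 0.3 -1.   0.2] w 57.2 q [-0.584  0.688  1.789  0.012  0.651 -1.708]
t: 15.35
ee_pos: [509.1, -319.4, -11.9]
orientation: [0.708, 3.044, 0.003]
ft_force: [-0.3, -0.6, 0.1]
width: 19.7
t 15.35 pos [ 509.1 -319.4  -11.9] rv [7.080e-01 3.044e+00 3.000e-03] F [-0.3 -0.6  0.1] w 19.7 q [-0.584  0.687  1.788  0.012  0.651 -1.708]
z -11.9 yaw 2.685 tilt z [ 0.016 -0.002 -1.   ] tool dx,dy (units) [ 0.08 -0.03] turn units -0.0
```

```bash
python3 -m crank '[{"travel":[0,0,-0.5],"turn":0},{"travel":[0,0,-0.8],"turn":0},{"travel":[0,0,-0.8],"turn":0},{"travel":[0,0,-0.5],"turn":0.5},{"travel":[0,0,0],"turn":1},{"travel":[0,0,0],"turn":1},{"travel":[0,0,0],"turn":1},{"travel":[0,0,0],"turn":1},{"travel":[0,0,0],"turn":1},{"travel":[0,0,0],"turn":1},{"travel":[0,0,0],"turn":1},{"travel":[0,0,0],"turn":1},{"travel":[0,0,0],"turn":1},{"travel":[0,0,0],"turn":1},{"travel":[0,0,0],"turn":1},{"travel":[0,0,0],"turn":0}]'; python3 -c "
from h import *
o=st();go(597,-185,1.541)"
```

```text
t: 16.95
ee_pos: [505.0, -317.8, 123.1]
orientation: [2.305, 2.12, 0.016]
ft_force: [0.3, 0.6, -0.8]
width: 19.9
t 16.95 pos [ 505.  -317.8  123.1] rv [2.305 2.12  0.016] F [ 0.3  0.6 -0.8] w 19.9 q [-0.586  0.476  1.758  0.01   0.896 -0.508]
z 123.1 yaw 1.487 tilt z [ 0.014 -0.    -1.   ] tool dx,dy (units) [2.8  1.61] turn units -0.54
```

```bash
python3 -m crank '[{"travel":[0,0,0],"turn":-0.54},{"travel":[0.45,0.45,0],"turn":0},{"travel":[0.5,0.5,0],"turn":0},{"travel":[0.5,0.5,0],"turn":0},{"travel":[0.5,0.3,0],"turn":0},{"travel":[0.4,0,0],"turn":0},{"travel":[0.1,0,0.1],"turn":0},{"travel":[0,0,0],"turn":0}]'; python3 -c "
from h import *
o=st();go(597,-180,1.541)
I=imaging.get_image('wrist');cv2.imwrite('pics/w13.png',I)
I=imaging.get_image('side');cv2.imwrite('pics/s13.png',cv2.resize(I[130:280,240:370],None,fx=4,fy=4))"
```

```text
t: 17.75
ee_pos: [597.4, -193.7, 118.5]
orientation: [2.222, 2.207, 0.015]
ft_force: [-0.4, -0.7, -0.5]
width: 19.3
t 17.75 pos [ 597.4 -193.7  118.5] rv [2.222 2.207 0.015] F [-0.4 -0.7 -0.5] w 19.3 q [-0.335  0.522  1.688  0.005  0.918 -0.331]
z 118.5 yaw 1.564 tilt z [ 0.014 -0.    -1.   ] tool dx,dy (units) [ 0.27 -0.01] turn units 0.23
```

View pics/w13.png

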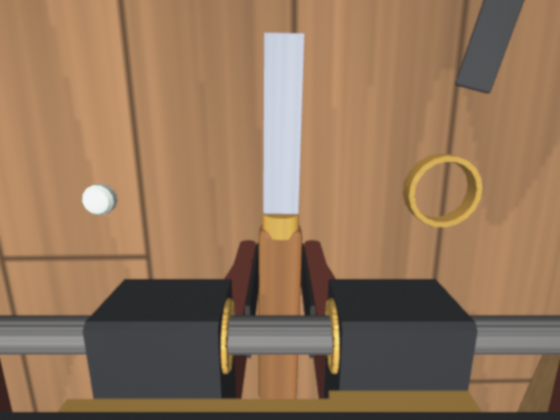

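View pics/s13.png

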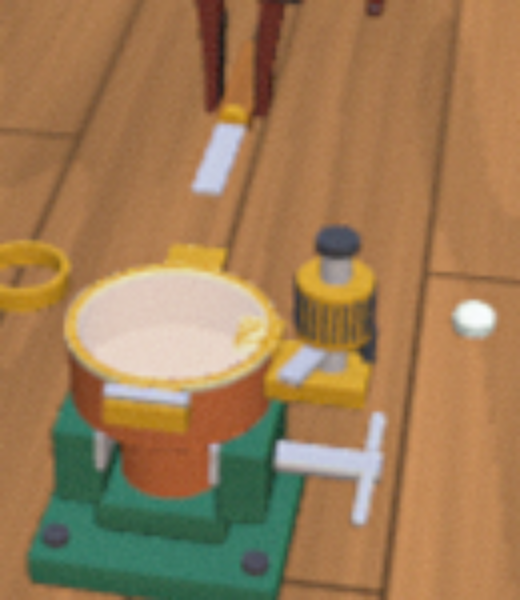

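The tip is at wrist (283.5,34) and side (292,177.4). Triangulate it, the slot and the lip.

```bash
python3 -c "
from h import *
c=cam('wrist');cs=cam('side');ct=cam('top')
o=st();print('tip',tri([ray(c,(283.5,34)),ray(cs,(292.0,177.3))]))
print('pred z',o['ee_pos'][2]+20)
I=imaging.get_image('top');cv2.imwrite('pics/t13.png',cv2.resize(I[170:290,230:390],None,fx=5,fy=5))
for z in (123,130,134,138): print(z, onz(c,(283.5,34),z).round(1))
"
```

```text
t 17.85 pos [ 597.6 -194.8  119.1] rv [2.224 2.204 0.015] F [-0.  -0.3 -1.4] w 19.7 q [-0.336  0.522  1.687  0.005  0.919 -0.33 ]
tip (array([599.24451665, -94.4993736 , 139.34559031]), [0.3559621483380458, 0.355962148338073])
pred z 139.05190259164806
123 [599.3 -91.6 123. ]
130 [599.1 -92.8 130. ]
134 [599.  -93.6 134. ]
138 [598.9 -94.3 138. ]
```

View pics/t13.png

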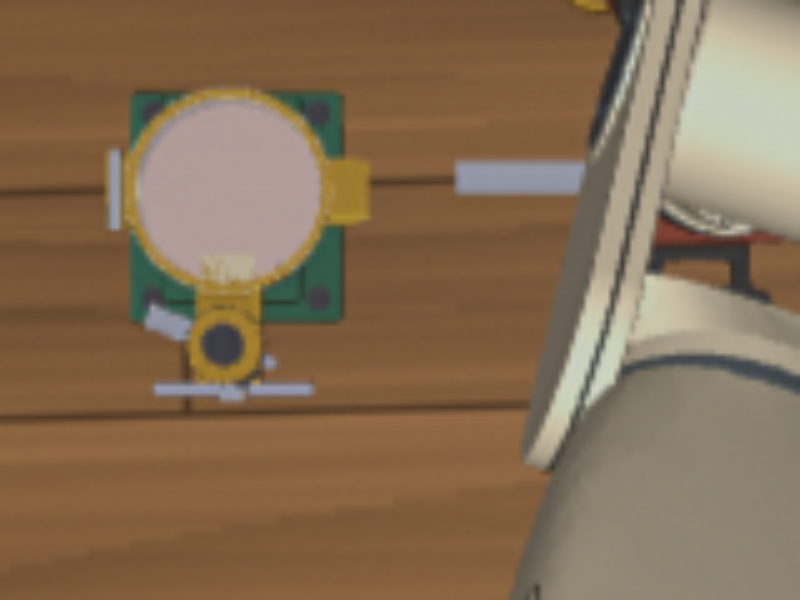

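```bash
python3 -m crank '[{"travel":[0,-0.15,0.15],"turn":0.23},{"travel":[0,0,0.12],"turn":0},{"travel":[0,0,0],"turn":0}]'; python3 -c "
from h import *
o=st();go(590,-180,1.541)
c=cam('wrist');cs=cam('side');ct=cam('top')
I=imaging.get_image('top');cv2.imwrite('pics/t14.png',cv2.resize(I[180:240,250:350],None,fx=8,fy=8))
I=imaging.get_image('side');cv2.imwrite('pics/s14.png',cv2.resize(I[150:250,240:360],None,fx=6,fy=6))
I=imaging.get_image('wrist');cv2.imwrite('pics/w14.png',I)"
```

```text
t: 18.2
ee_pos: [588.9, -197.7, 104.6]
orientation: [2.254, 2.172, 0.015]
ft_force: [-0.5, -0.0, -1.5]
width: 19.7
t 18.2 pos [ 588.9 -197.7  104.6] rv [2.254 2.172 0.015] F [-0.5 -0.  -1.5] w 19.7 q [-0.345  0.531  1.712  0.005  0.883 -0.311]
z 104.6 yaw 1.533 tilt z [ 0.015 -0.001 -1.   ] tool dx,dy (units) [0.35 0.01] turn units -0.08
```

View pics/t14.png

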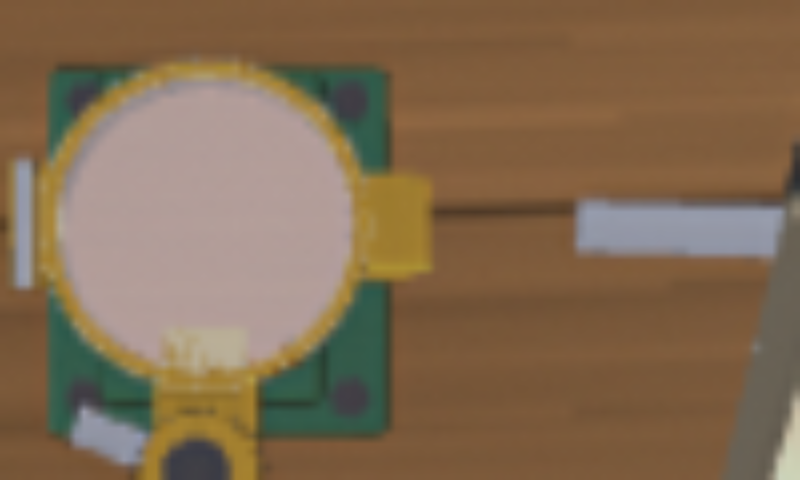

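View pics/s14.png

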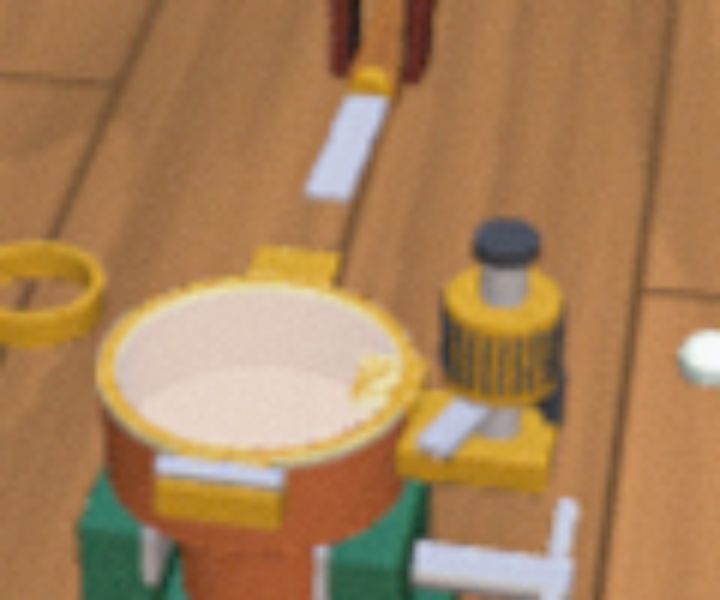

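View pics/w14.png

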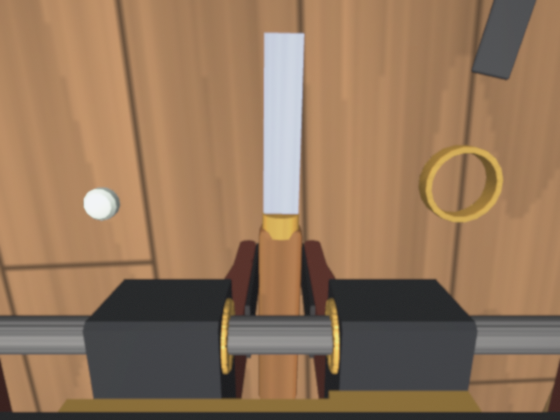

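```bash
python3 -m crank '[{"travel":[0.4,0,0],"turn":0},{"travel":[0.35,0,0],"turn":0},{"travel":[0,0,0],"turn":0}]'; python3 -c "
from h import *
o=st();go(590,-150,1.541)
I=imaging.get_image('top');cv2.imwrite('pics/t15.png',cv2.resize(I[180:240,250:350],None,fx=8,fy=8))
I=imaging.get_image('side');cv2.imwrite('pics/s15.png',cv2.resize(I[150:250,240:360],None,fx=6,fy=6))
I=imaging.get_image('wrist');cv2.imwrite('pics/w15.png',I)"
```

```text
t: 18.65
ee_pos: [591.9, -159.5, 106.0]
orientation: [2.253, 2.169, 0.017]
ft_force: [-0.5, -0.4, -0.5]
width: 19.9
t 18.65 pos [ 591.9 -159.5  106. ] rv [2.253 2.169 0.017] F [-0.5 -0.4 -0.5] w 19.9 q [-0.284  0.518  1.733  0.004  0.873 -0.249]
z 106.0 yaw 1.533 tilt z [ 0.018 -0.002 -1.   ] tool dx,dy (units) [ 0.19 -0.04] turn units -0.08
```

View pics/t15.png

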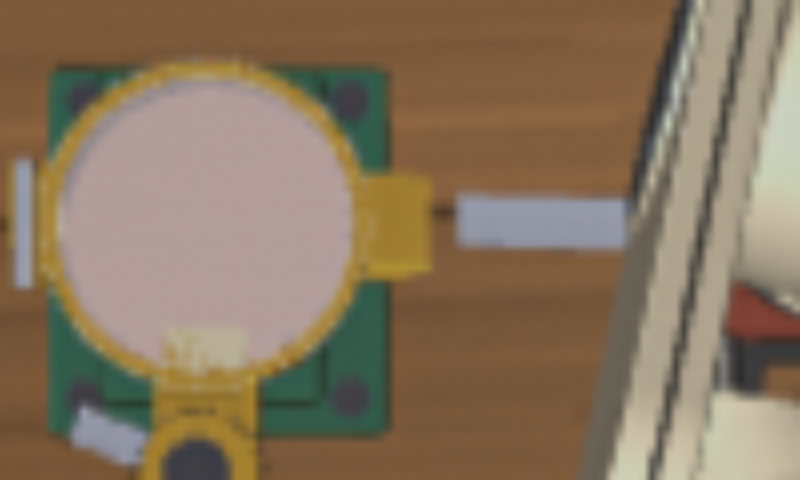

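View pics/s15.png

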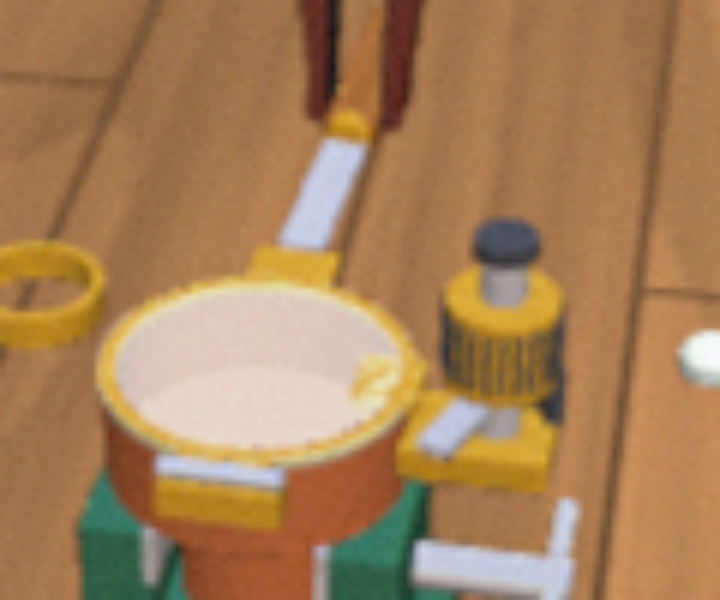

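View pics/w15.png

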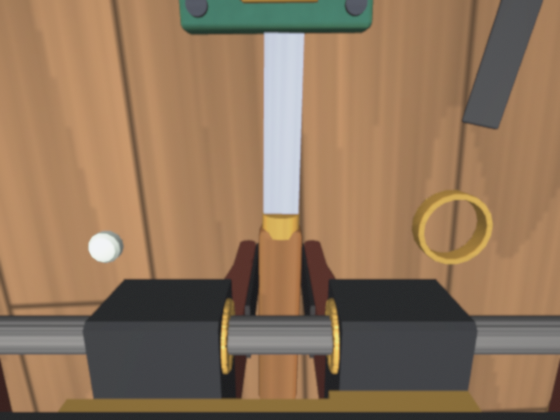

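```bash
python3 -c "
from h import *
c=cam('wrist');cs=cam('side');ct=cam('top');u=lambda x,y,s,a,b:((x+.5)/s-.5+a,(y+.5)/s-.5+b)
print('tip sw',tri([ray(c,(283.5,33)),ray(cs,u(304,247,6,240,150))]))
print('tip st',tri([ray(ct,u(457,221,8,250,180)),ray(cs,u(304,247,6,240,150))]))
print('lip L',tri([ray(ct,u(432,176,8,250,180)),ray(cs,u(257,246,6,240,150))]))
print('lip R',tri([ray(ct,u(432,272,8,250,180)),ray(cs,u(342,252,6,240,150))]))
"
```

```text
tip sw (array([596.97126168, -60.65050563, 126.20314477]), [0.7082278040479618, 0.7082278040477757])
tip st (array([597.38483332, -59.01395267, 127.2502737 ]), [0.031119230434837178, 0.03111923043461558])
lip L (array([612.3354303 , -51.30315924, 130.82640852]), [0.6083592463397156, 0.6083592463397347])
lip R (array([581.65391158, -50.32043952, 132.32225312]), [0.8033004962525031, 0.8033004962522883])
```

```bash
python3 -m crank '[{"travel":[0,0,0.03],"turn":0},{"travel":[0.15,0,0],"turn":0},{"travel":[0.1,0,0],"turn":0},{"travel":[0,0,0],"turn":0}]'; python3 -c "
from h import *
o=st()"
```

```text
t: 19.2
ee_pos: [592.7, -149.4, 104.5]
orientation: [2.255, 2.166, 0.017]
ft_force: [0.3, -0.8, -0.4]
width: 19.6
t 19.2 pos [ 592.7 -149.4  104.5] rv [2.255 2.166 0.017] F [ 0.3 -0.8 -0.4] w 19.6 q [-0.267  0.518  1.739  0.002  0.867 -0.228]
```

```bash
python3 -m crank '[{"travel":[0.15,0,0],"turn":0},{"travel":[0.13,0,0],"turn":0},{"travel":[0,0,0],"turn":0}]'; python3 -c "
from h import *
o=st()
I=imaging.get_image('side');cv2.imwrite('pics/s16.png',cv2.resize(I[150:250,240:360],None,fx=6,fy=6))
I=imaging.get_image('top');cv2.imwrite('pics/t16.png',cv2.resize(I[180:240,250:350],None,fx=8,fy=8))"
```

```text
t: 19.5
ee_pos: [593.3, -134.1, 104.4]
orientation: [2.255, 2.166, 0.017]
ft_force: [-0.2, -0.7, -0.8]
width: 19.7
t 19.5 pos [ 593.3 -134.1  104.4] rv [2.255 2.166 0.017] F [-0.2 -0.7 -0.8] w 19.7 q [-0.243  0.514  1.745  0.002  0.864 -0.203]
```

View pics/s16.png

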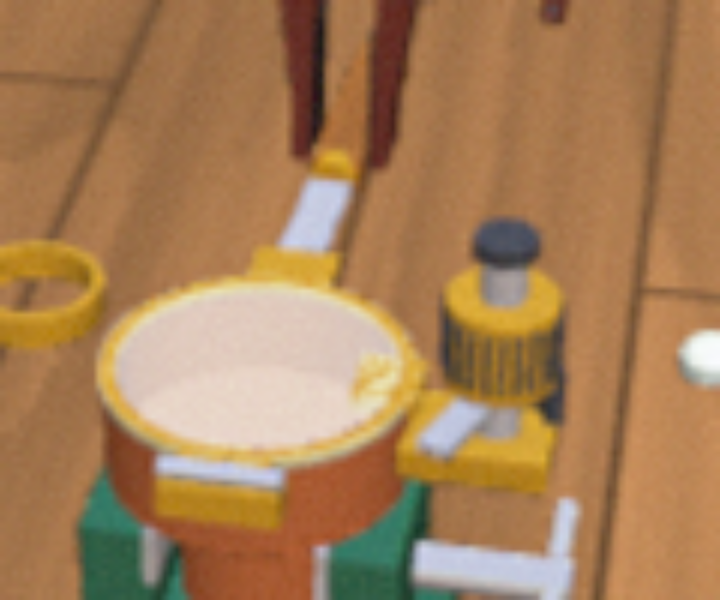

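View pics/t16.png

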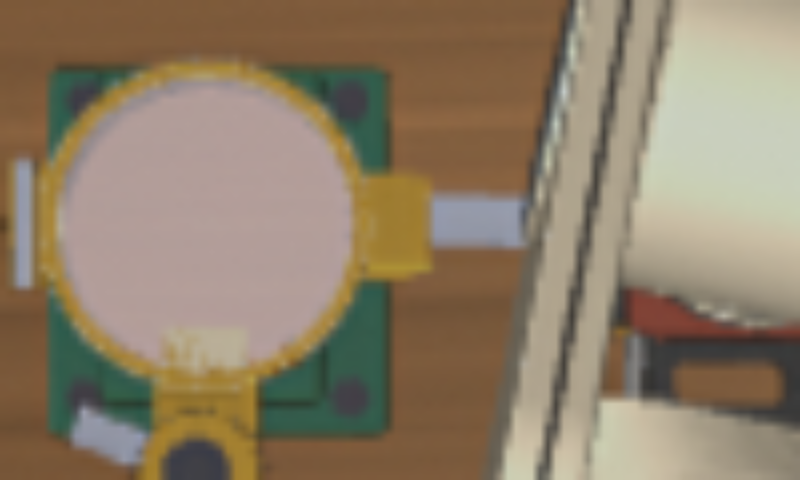

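The blade is under the lip (covered at top (432,222)). Raising.

```bash
python3 -m crank '[{"travel":[0,0,-0.15],"turn":0},{"travel":[0,0,-0.15],"turn":0},{"travel":[0.05,0,-0.15],"turn":0},{"travel":[0.05,0,-0.1],"turn":0}]'; python3 -c "
from h import *
o=st()
I=imaging.get_image('side');cv2.imwrite('pics/s17.png',cv2.resize(I[150:250,240:360],None,fx=6,fy=6))"
```

```text
t: 20.0
ee_pos: [592.6, -130.1, 133.6]
orientation: [2.256, 2.165, 0.016]
ft_force: [-0.6, -0.7, -1.3]
width: 19.4
t 20.0 pos [ 592.6 -130.1  133.6] rv [2.256 2.165 0.016] F [-0.6 -0.7 -1.3] w 19.4 q [-2.360e-01  4.720e-01  1.733e+00  1.000e-03  9.180e-01 -1.950e-01]
```

View pics/s17.png

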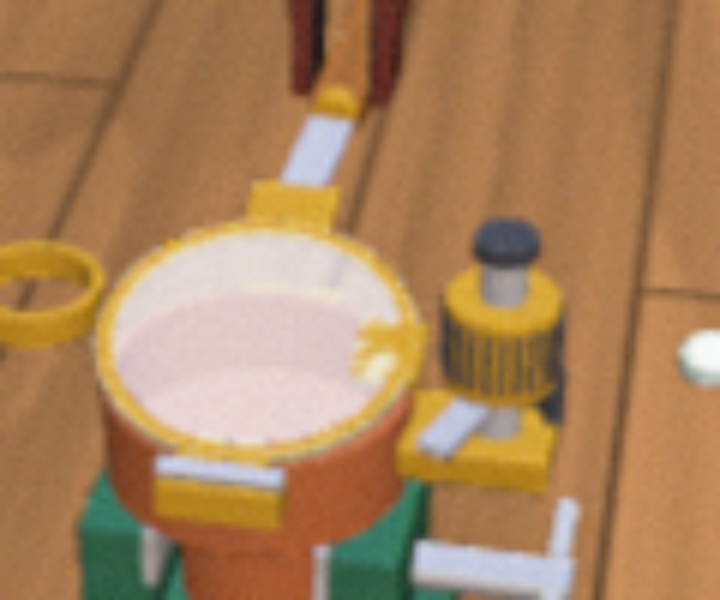

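Cover raised by about 0.2 rad on the blade. Continue lifting and advancing.

```bash
python3 -m crank '[{"travel":[0.15,0,-0.15],"turn":0},{"travel":[0.2,0,-0.15],"turn":0},{"travel":[0.2,0,-0.15],"turn":0},{"travel":[0.2,0,-0.15],"turn":0},{"travel":[0.1,0,-0.15],"turn":0}]'; python3 -c "
from h import *
o=st()
I=imaging.get_image('side');cv2.imwrite('pics/s18.png',cv2.resize(I[100:250,220:370],None,fx=4,fy=4))"
```

```text
t: 20.55
ee_pos: [593.7, -83.7, 174.7]
orientation: [2.256, 2.164, 0.016]
ft_force: [1.4, -0.8, -1.8]
width: 19.6
t 20.55 pos [593.7 -83.7 174.7] rv [2.256 2.164 0.016] F [ 1.4 -0.8 -1.8] w 19.6 q [-1.590e-01  4.100e-01  1.723e+00 -1.000e-03  9.910e-01 -1.180e-01]
```

View pics/s18.png

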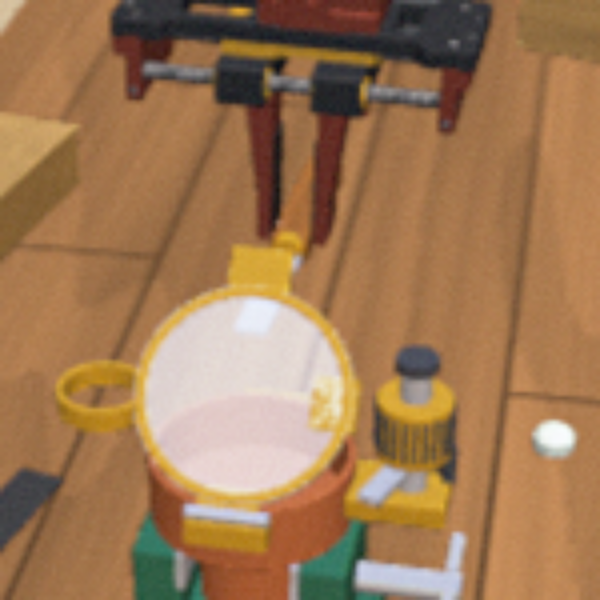

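```bash
python3 -m crank '[{"travel":[0.1,0,-0.2],"turn":0},{"travel":[0.1,0,-0.2],"turn":0},{"travel":[0.1,0,-0.2],"turn":0},{"travel":[0.2,0,-0.15],"turn":0},{"travel":[0.2,0,0],"turn":0},{"travel":[0.2,0,0],"turn":0}]'; python3 -c "
from h import *
o=st()
I=imaging.get_image('side');cv2.imwrite('pics/s19.png',cv2.resize(I[100:250,220:370],None,fx=4,fy=4))"
```

```text
t: 21.2
ee_pos: [596.1, -35.3, 218.0]
orientation: [2.255, 2.162, 0.02]
ft_force: [-0.2, -0.8, -1.3]
width: 19.4
t 21.2 pos [596.1 -35.3 218. ] rv [2.255 2.162 0.02 ] F [-0.2 -0.8 -1.3] w 19.4 q [-0.078  0.354  1.696 -0.003  1.07  -0.035]
```

View pics/s19.png

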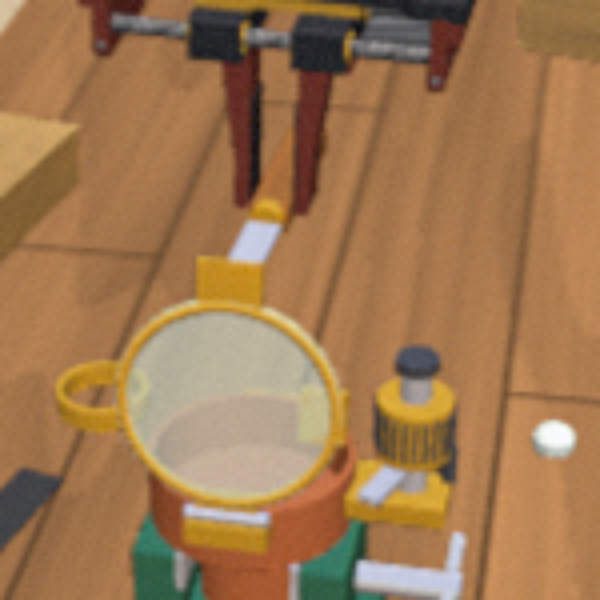

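```bash
python3 -m crank '[{"travel":[0.25,0,0],"turn":0},{"travel":[0.25,0,0],"turn":0},{"travel":[0.25,0,0],"turn":0},{"travel":[0.25,0,0],"turn":0},{"travel":[0,0,0],"turn":0}]'; python3 -c "
from h import *
o=st()
I=imaging.get_image('side');cv2.imwrite('pics/s20.png',cv2.resize(I[100:250,220:370],None,fx=4,fy=4))"
```

```text
t: 21.75
ee_pos: [597.4, 21.8, 216.2]
orientation: [2.255, 2.166, 0.019]
ft_force: [-0.5, 0.8, -0.6]
width: 19.7
t 21.75 pos [597.4  21.8 216.2] rv [2.255 2.166 0.019] F [-0.5  0.8 -0.6] w 19.7 q [ 0.018  0.358  1.694 -0.003  1.071  0.06 ]
```

View pics/s20.png

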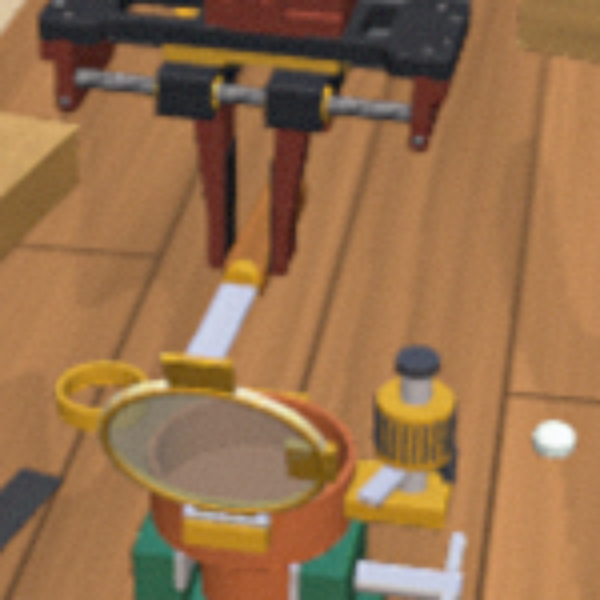

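Cover leaning back well past upright. Withdraw the blade and lay it down at about (575,-300).

```bash
python3 -m crank '[{"travel":[-0.6,0,0],"turn":0},{"travel":[-0.9,0,0],"turn":0},{"travel":[-0.9,0,0],"turn":0},{"travel":[-0.9,0,0],"turn":0},{"travel":[-0.9,-0.1,0],"turn":0},{"travel":[-0.9,-0.1,0],"turn":0},{"travel":[-0.9,-0.1,0],"turn":0},{"travel":[-0.5,0,0.5],"turn":0},{"travel":[0,0,0.9],"turn":0},{"travel":[0,0,0.9],"turn":0},{"travel":[0,0,0.9],"turn":0},{"travel":[0,0,0],"turn":0}]'; python3 -c "
from h import *
o=st();go(575,-300)
I=imaging.get_image('side');cv2.imwrite('pics/s21.png',I)"
```

```text
t: 23.0
ee_pos: [573.9, -322.8, 54.4]
orientation: [2.25, 2.157, 0.022]
ft_force: [-0.5, 1.0, -0.6]
width: 19.7
t 23.0 pos [ 573.9 -322.8   54.4] rv [2.25  2.157 0.022] F [-0.5  1.  -0.6] w 19.7 q [-0.534  0.641  1.652  0.009  0.82  -0.498]
z 54.4 yaw 1.529 tilt z [ 0.027 -0.008 -1.   ] tool dx,dy (units) [0.46 0.  ] turn units None
```

View pics/s21.png

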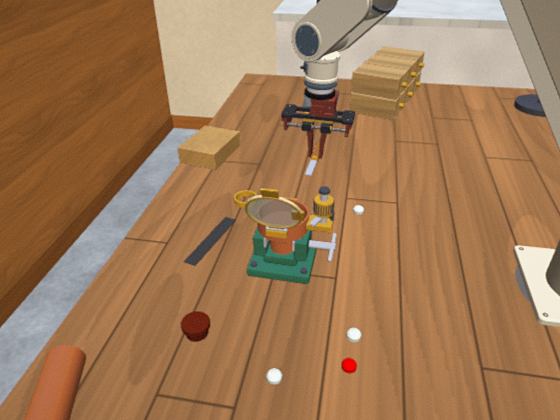

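```bash
python3 -m crank '[{"travel":[0,0,0.5],"turn":0},{"travel":[0,0,0.4],"turn":0},{"travel":[0,0,0.2],"turn":0},{"travel":[0,0,0],"turn":0}]';python3 -m crank '[{"travel":[0,0,0.1],"turn":0},{"travel":[0,0,0.06],"turn":0},{"travel":[0,0,0.0],"turn":0}]'
```

```text
t: 23.45
ee_pos: [584.5, -328.6, 12.3]
orientation: [2.236, 2.145, 0.029]
ft_force: [-0.6, 0.3, -0.4]
width: 20.2
t: 23.75
ee_pos: [587.9, -330.3, 9.1]
orientation: [2.231, 2.14, 0.032]
ft_force: [-0.3, -0.8, -0.8]
width: 19.6
```

```bash
python3 -c "
from h import *
o=st();go(575,-300,1.53)
print(R.from_rotvec(o['orientation']).as_matrix().round(3))
I=imaging.get_image('side');cv2.imwrite('pics/s22.png',cv2.resize(I[90:210,270:400],None,fx=5,fy=5))"
```

```text
t 23.75 pos [ 587.9 -330.3    9.1] rv [2.231 2.14  0.032] F [-0.3 -0.8 -0.8] w 19.6 q [-0.533  0.715  1.643  0.01   0.729 -0.499]
z 9.1 yaw 1.529 tilt z [ 0.05  -0.022 -0.999] tool dx,dy (units) [ 0.59 -0.28] turn units -0.01
[[ 0.042  0.998  0.05 ]
 [ 0.999 -0.041 -0.022]
 [-0.019  0.051 -0.999]]
```

View pics/s22.png

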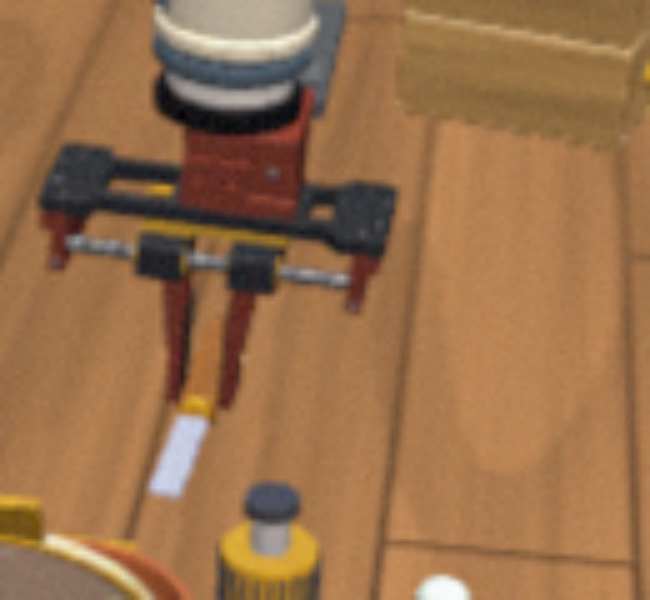

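```bash
for i in 1; do python3 -m crank '[{"travel":[0,0,0.1],"turn":0}]'; python3 -c "
from h import *
o=st();print(sum(o['qpos'][[1,2,4]]) if hasattr(o['qpos'],'shape') else 0, np.round(o['joint_torque'],1))"; done; python3 -m crank '[{"travel":[0,0,0.1],"turn":0}]'; python3 -c "
from h import *
o=st();print(o['qpos'],np.round(o['joint_torque'],1))"
```

```text
t: 23.9
ee_pos: [588.9, -330.9, 5.2]
orientation: [2.229, 2.139, 0.033]
ft_force: [0.2, -0.3, -0.8]
width: 19.6
t 23.9 pos [ 588.9 -330.9    5.2] rv [2.229 2.139 0.033] F [ 0.2 -0.3 -0.8] w 19.6 q [-0.533  0.722  1.643  0.01   0.721 -0.499]
3.0857017298720537 [  0.  -64.4 -20.    0.1   0.    0. ]
t: 24.0
ee_pos: [589.3, -331.1, 0.2]
orientation: [2.229, 2.138, 0.033]
ft_force: [-0.8, 0.6, -0.5]
width: 19.7
t 24.0 pos [ 5.893e+02 -3.311e+02  2.000e-01] rv [2.229 2.138 0.033] F [-0.8  0.6 -0.5] w 19.7 q [-0.533  0.729  1.642  0.01   0.714 -0.499]
[-0.53272924  0.72946755  1.64218184  0.01015157  0.71358294 -0.4987991 ] [  0.  -65.  -20.1   0.1  -0.1   0. ]
```

```bash
python3 -m crank '[{"travel":[0,0,0.1],"turn":0},{"travel":[0,0,0.08],"turn":0}]'; python3 -m crank '[{"travel":[0,0,0.06],"turn":0}]'; python3 -c "
from h import *
o=st()
I=imaging.get_image('side');cv2.imwrite('pics/s23.png',cv2.resize(I[90:210,270:400],None,fx=5,fy=5))"
```

```text
t: 24.2
ee_pos: [589.6, -331.2, -9.9]
orientation: [2.229, 2.139, 0.033]
ft_force: [0.4, 0.4, -1.2]
width: 19.6
t: 24.3
ee_pos: [590.1, -331.1, -12.5]
orientation: [2.23, 2.138, 0.034]
ft_force: [-7.1, 6.3, 34.7]
width: 19.5
t 24.3 pos [ 590.1 -331.1  -12.5] rv [2.23  2.138 0.034] F [-7.1  6.3 34.7] w 19.5 q [-0.532  0.749  1.641  0.011  0.696 -0.499]
```

View pics/s23.png

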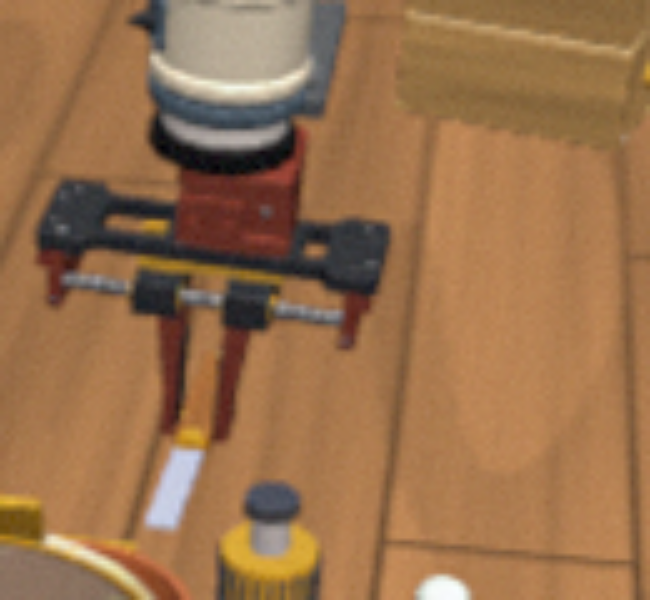

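Blade on the bench, with 35 N of contact. Ease off and release.

```bash
python3 -m crank '[{"travel":[0,0,-0.04],"turn":0},{"travel":[0,0,0],"turn":0},{"travel":[0,0,0],"turn":0},{"travel":[0,0,0],"turn":0},{"travel":[0,0,0],"turn":0}]' 0.2;python3 -m crank '[{"travel":[0,0,-0.2],"turn":0},{"travel":[0,0,-0.5],"turn":0},{"travel":[0,0,-0.8],"turn":0},{"travel":[0,0,-0.8],"turn":0},{"travel":[0,0,-0.8],"turn":0},{"travel":[0,0,0],"turn":0}]'; python3 -c "
from h import *
o=st();print(R.from_rotvec(o['orientation']).as_matrix().round(3)[:,2])
I=imaging.get_image('side');cv2.imwrite('pics/s24.png',I)"
```

```text
t: 24.85
ee_pos: [590.0, -331.1, -11.0]
orientation: [2.23, 2.139, 0.034]
ft_force: [0.4, 0.9, 0.2]
width: 52.1
t: 25.45
ee_pos: [580.9, -327.2, 150.4]
orientation: [2.232, 2.141, 0.032]
ft_force: [0.1, -0.1, 0.5]
width: 52.8
t 25.45 pos [ 580.9 -327.2  150.4] rv [2.232 2.141 0.032] F [ 0.1 -0.1  0.5] w 52.8 q [-0.534  0.517  1.61   0.008  0.962 -0.497]
[ 0.049 -0.021 -0.999]
```

View pics/s24.png

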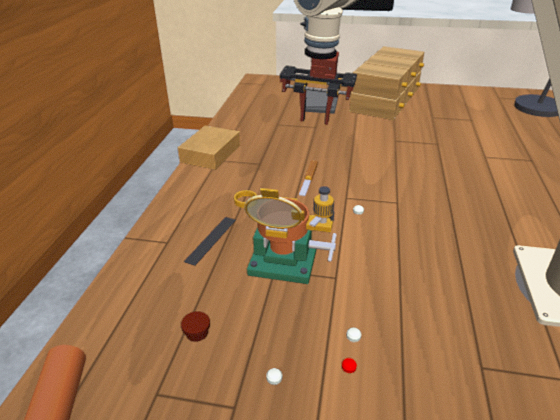

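```bash
python3 -m crank '[{"travel":[0,0,-0.5],"turn":1},{"travel":[0,0,-0.5],"turn":1},{"travel":[0,0,0],"turn":1},{"travel":[0,0,0],"turn":1},{"travel":[0,0,0],"turn":1},{"travel":[0,0,0],"turn":1},{"travel":[0,0,0],"turn":1},{"travel":[0,0,0],"turn":1},{"travel":[0,0,0],"turn":1},{"travel":[0,0,0],"turn":1},{"travel":[0,0,0],"turn":1},{"travel":[0,0,0],"turn":1},{"travel":[0,0,0],"turn":1},{"travel":[0,0,0],"turn":1},{"travel":[0,0,0],"turn":1},{"travel":[0,0,0],"turn":0}]' 0.2; python3 -c "
from h import *
o=st();go(400,-196,0)"
```

```text
t: 27.1
ee_pos: [565.0, -318.4, 179.5]
orientation: [3.14, -0.052, 0.025]
ft_force: [-0.0, 0.2, -0.2]
width: 52.6
t 27.1 pos [ 565.  -318.4  179.5] rv [ 3.14  -0.052  0.025] F [-0.   0.2 -0.2] w 52.6 q [-0.535  0.475  1.604  0.008  1.049  1.065]
z 179.5 yaw -0.033 tilt z [ 0.016 -0.002 -1.   ] tool dx,dy (units) [-3.38 -2.34] turn units -0.33
```

```bash
python3 -m crank '[{"travel":[-0.68,-0.47,0],"turn":-0.33},{"travel":[-0.68,-0.47,0],"turn":0},{"travel":[-0.68,-0.47,0],"turn":0},{"travel":[-0.68,-0.47,0],"turn":0},{"travel":[-0.4,-0.47,0],"turn":0},{"travel":[0,0,0],"turn":0}]' 0.2; python3 -c "
from h import *
o=st();go(446,-196,0)
I=imaging.get_image('wrist');cv2.imwrite('pics/w25.png',I)
h=cv2.cvtColor(I,cv2.COLOR_BGR2HSV);from m import blobs
w=(h[...,1]<45)&(h[...,2]>160);w[280:]=0;print(blobs(I,w,60))"
```

```text
t: 27.7
ee_pos: [399.6, -195.0, 170.7]
orientation: [-3.139, -0.029, -0.012]
ft_force: [-0.6, 0.3, 0.4]
width: 52.7
t 27.7 pos [ 399.6 -195.   170.7] rv [-3.139 -0.029 -0.012] F [-0.6  0.3  0.4] w 52.7 q [-0.485  0.2    2.044  0.008  0.892  1.062]
z 170.7 yaw 0.018 tilt z [ 0.008  0.003 -1.   ] tool dx,dy (units) [0.93 0.04] turn units 0.18
[([26.1, 72.3], 494, [1, 67, 50, 12]), ([279.9, 134.6], 594, [267, 121, 27, 28])]
```

View pics/w25.png

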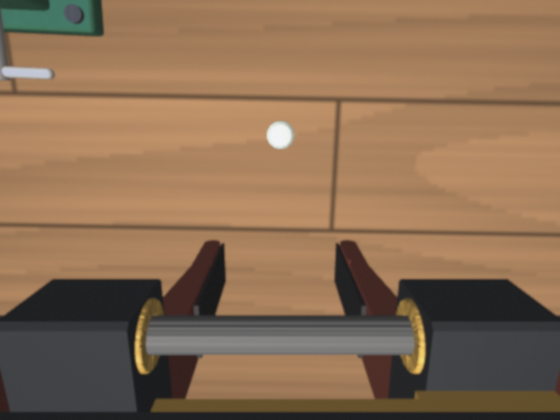

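The single white cabochon is at (279.9,134.6). The other pale blob at (26,72) is the vise handle. Locate it and descend.

```bash
python3 -c "
from h import *
c=cam('wrist');p=onz(c,(279.9,134.6),7);print(p);q=tri([ray(c,(279.9,134.6)),ray(cam('side'),(358.5,209.1)),ray(cam('top'),(355.3,262.2))]);print(q);go(p[0],p[1],0);go(q[0][0],q[0][1])"
```

```text
[ 449.79608009 -196.03075272    7.        ]
(array([ 449.24799683, -195.04242172,    3.58460388]), [1.0507309780727887, 0.1917777784976606, 1.1418030090610167])
z 171.1 yaw 0.018 tilt z [ 0.009  0.002 -1.   ] tool dx,dy (units) [0.97 0.01] turn units 0.18
z 171.1 yaw 0.018 tilt z [ 0.009  0.002 -1.   ] tool dx,dy (units) [ 0.96 -0.01] turn units None
```

```bash
python3 -m crank '[{"travel":[0.9,0,0],"turn":0.15},{"travel":[0,0,0.7],"turn":0},{"travel":[0,0,0.7],"turn":0},{"travel":[0,0,0.7],"turn":0},{"travel":[0,0,0.5],"turn":0},{"travel":[0,0,0.2],"turn":0},{"travel":[0,0,0.1],"turn":0}]'; python3 -c "
from h import *
o=st();go(449.3,-195.5,0)
I=imaging.get_image('wrist');cv2.imwrite('pics/w26.png',I)"
```

```text
t: 28.45
ee_pos: [460.8, -202.2, 22.2]
orientation: [3.137, 0.022, 0.033]
ft_force: [0.2, -0.4, -0.2]
width: 52.3
t 28.45 pos [ 460.8 -202.2   22.2] rv [3.137 0.022 0.033] F [ 0.2 -0.4 -0.2] w 52.3 q [-0.44   0.535  2.008  0.009  0.577  1.109]
z 22.2 yaw 0.014 tilt z [ 0.021 -0.005 -1.   ] tool dx,dy (units) [-0.23 -0.14] turn units 0.14
```

View pics/w26.png

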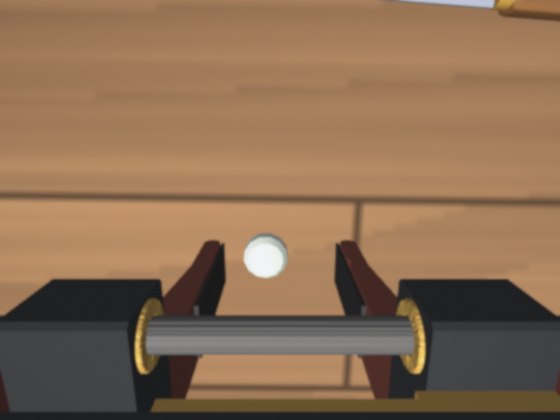

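```bash
python3 -m crank '[{"travel":[-0.25,-0.14,0.1],"turn":0.1},{"travel":[0,0,0.15],"turn":0},{"travel":[0,0,0.1],"turn":0},{"travel":[0,0,0.1],"turn":0}]'; python3 -c "
from h import *
o=st();go(449.3,-195.5,0)
I=imaging.get_image('wrist');cv2.imwrite('pics/w27.png',I)"
```

```text
t: 28.9
ee_pos: [453.2, -198.0, 1.5]
orientation: [3.133, 0.008, 0.045]
ft_force: [-0.4, 0.2, -0.2]
width: 52.8
t 28.9 pos [ 453.2 -198.     1.5] rv [3.133 0.008 0.045] F [-0.4  0.2 -0.2] w 52.8 q [-0.439  0.566  2.036  0.01   0.51   1.118]
z 1.5 yaw 0.005 tilt z [ 0.029 -0.008 -1.   ] tool dx,dy (units) [-0.08 -0.05] turn units 0.05
```

View pics/w27.png

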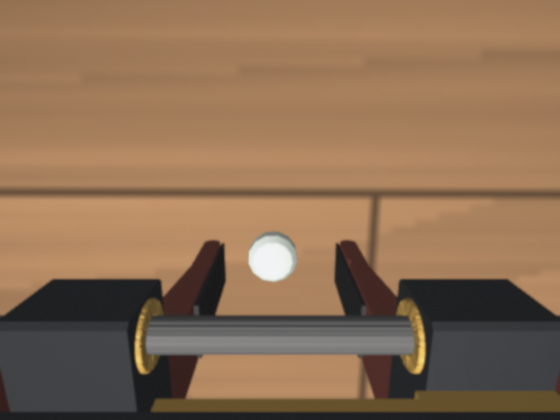

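```bash
python3 -m crank '[{"travel":[-0.12,-0.07,0.1],"turn":0},{"travel":[0,0,0.1],"turn":0},{"travel":[0,0,0.08],"turn":0}]'; python3 -c "
from h import *
o=st();go(449.3,-195.5,0)"
```

```text
t: 29.25
ee_pos: [448.3, -194.9, -13.5]
orientation: [3.132, 0.008, 0.047]
ft_force: [-0.2, 0.4, -0.4]
width: 53.0
t 29.25 pos [ 448.3 -194.9  -13.5] rv [3.132 0.008 0.047] F [-0.2  0.4 -0.4] w 53.0 q [-0.438  0.592  2.05   0.011  0.468  1.118]
z -13.5 yaw 0.005 tilt z [ 0.03  -0.009 -1.   ] tool dx,dy (units) [0.02 0.01] turn units 0.05
```

```bash
python3 -m crank '[{"travel":[0,0,0],"turn":0},{"travel":[0,0,0],"turn":0},{"travel":[0,0,0],"turn":0},{"travel":[0,0,0],"turn":0},{"travel":[0,0,0],"turn":0},{"travel":[0,0,0],"turn":0}]' -1;  python3 -c "
from h import *
o=st()
I=imaging.get_image('wrist');cv2.imwrite('pics/w28.png',I)"
```

```text
t: 29.85
ee_pos: [448.3, -194.9, -13.9]
orientation: [3.132, 0.009, 0.047]
ft_force: [0.3, -0.1, -0.9]
width: 23.2
t 29.85 pos [ 448.3 -194.9  -13.9] rv [3.132 0.009 0.047] F [ 0.3 -0.1 -0.9] w 23.2 q [-0.438  0.593  2.05   0.011  0.468  1.118]
```

View pics/w28.png

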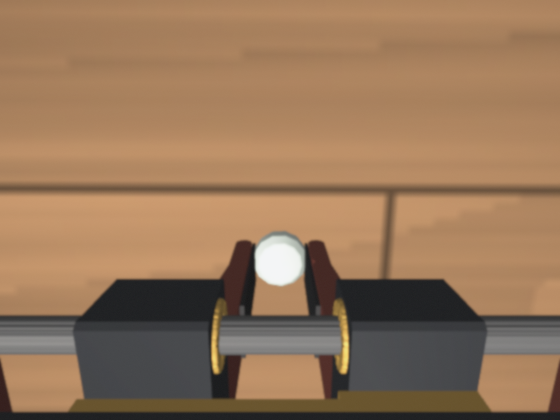

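```bash
python3 -m crank '[{"travel":[0,0,0],"turn":0},{"travel":[0,0,0],"turn":0}]' -1;  python3 -c "
from h import *
o=st()
I=imaging.get_image('wrist');cv2.imwrite('pics/w29.png',cv2.resize(I[200:320,200:360],None,fx=4,fy=4))
I=imaging.get_image('side');cv2.imwrite('pics/s29.png',cv2.resize(I[140:240,310:410],None,fx=6,fy=6))"
```

```text
t: 30.1
ee_pos: [448.4, -195.0, -13.8]
orientation: [3.132, 0.009, 0.047]
ft_force: [0.3, -0.2, -0.2]
width: 23.3
t 30.1 pos [ 448.4 -195.   -13.8] rv [3.132 0.009 0.047] F [ 0.3 -0.2 -0.2] w 23.3 q [-0.438  0.593  2.05   0.011  0.468  1.118]
```

View pics/w29.png

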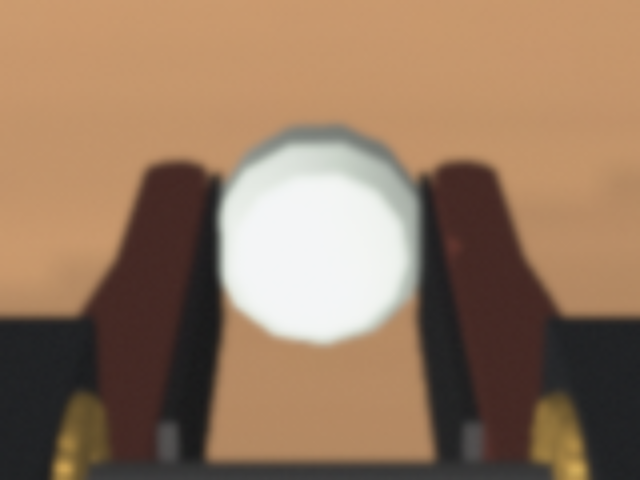

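View pics/s29.png

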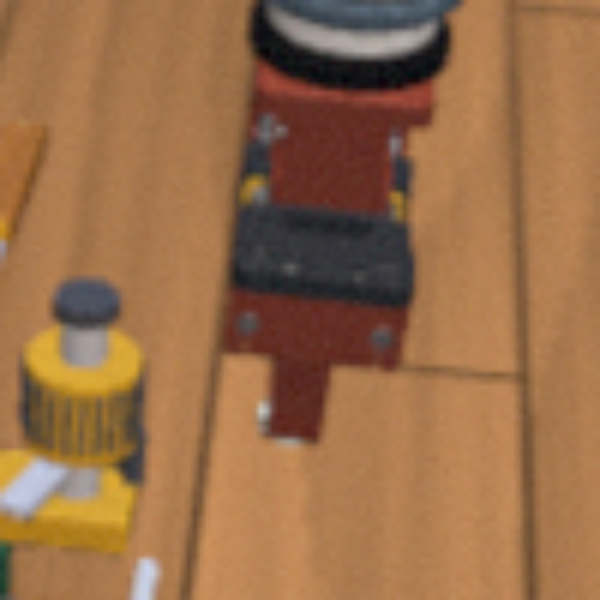

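```bash
python3 -m crank '[{"travel":[0,0,-0.2],"turn":0},{"travel":[0,0,-0.5],"turn":0},{"travel":[0,0,-0.8],"turn":0},{"travel":[0,0,0],"turn":0}]';  python3 -c "
from h import *
o=st()
I=imaging.get_image('wrist');cv2.imwrite('pics/w30.png',I)"
```

```text
t: 30.6
ee_pos: [445.4, -194.0, 64.2]
orientation: [3.134, 0.009, 0.043]
ft_force: [1.1, -0.3, 0.4]
width: 23.3
t 30.6 pos [ 445.4 -194.    64.2] rv [3.134 0.009 0.043] F [ 1.1 -0.3  0.4] w 23.3 q [-0.439  0.434  2.04   0.008  0.639  1.12 ]
```

View pics/w30.png

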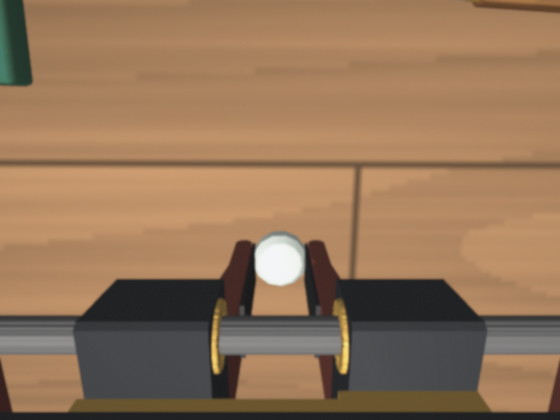

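Held, lifted clear of the bench. Carry it to the cell.

```bash
python3 -m crank '[{"travel":[0.4,0,-0.8],"turn":0},{"travel":[0.6,0,-0.7],"turn":0},{"travel":[0.8,0,-0.2],"turn":0},{"travel":[0.8,-0.2,0],"turn":0},{"travel":[0.4,-0.6,0],"turn":0},{"travel":[0,-0.9,0],"turn":0},{"travel":[0,-0.8,0],"turn":0},{"travel":[0,0,0],"turn":0}]';  python3 -c "
from h import *
o=st();go(597,4,0)"
```

```text
t: 31.45
ee_pos: [593.7, -62.3, 148.1]
orientation: [3.138, 0.001, 0.028]
ft_force: [0.1, 0.1, 0.0]
width: 23.1
t 31.45 pos [593.7 -62.3 148.1] rv [3.138e+00 1.000e-03 2.800e-02] F [0.1 0.1 0. ] w 23.1 q [-1.240e-01  4.400e-01  1.747e+00 -1.000e-03  9.370e-01  1.447e+00]
z 148.1 yaw 0.001 tilt z [ 0.018 -0.003 -1.   ] tool dx,dy (units) [ 0.07 -1.33] turn units 0.01
```

```bash
python3 -m crank '[{"travel":[0.03,-0.6,0],"turn":0},{"travel":[0.02,-0.6,0],"turn":0},{"travel":[0,-0.1,0],"turn":0},{"travel":[0,0,0],"turn":0}]';  python3 -c "
from h import *
o=st();go(597,4,0)
I=imaging.get_image('wrist');cv2.imwrite('pics/w31.png',I)
I=imaging.get_image('side');cv2.imwrite('pics/s31.png',cv2.resize(I[60:290,180:400],None,fx=2.6,fy=2.6))"
```

```text
t: 31.85
ee_pos: [594.1, 3.8, 144.3]
orientation: [3.137, 0.004, 0.019]
ft_force: [-0.5, 0.7, -0.3]
width: 23.3
t 31.85 pos [594.1   3.8 144.3] rv [3.137 0.004 0.019] F [-0.5  0.7 -0.3] w 23.3 q [-0.011  0.444  1.751 -0.005  0.934  1.56 ]
z 144.3 yaw 0.003 tilt z [ 0.012 -0.004 -1.   ] tool dx,dy (units) [ 0.06 -0.  ] turn units 0.03
```

View pics/w31.png

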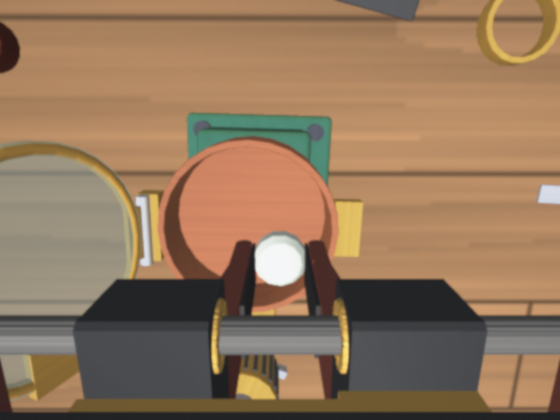

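View pics/s31.png

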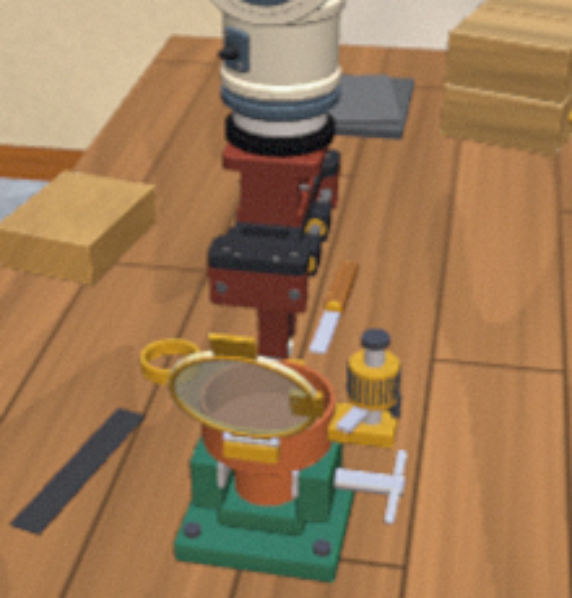

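```bash
python3 -m crank '[{"travel":[0.06,0,0.15],"turn":0},{"travel":[0,0,0.2],"turn":0},{"travel":[0,0,0.2],"turn":0},{"travel":[0,0,0.15],"turn":0},{"travel":[0,0,0],"turn":0}]';  python3 -c "
from h import *
o=st();go(597,4,0)
I=imaging.get_image('wrist');cv2.imwrite('pics/w32.png',I)"
```

```text
t: 32.45
ee_pos: [597.3, -1.4, 105.5]
orientation: [3.137, -0.005, 0.018]
ft_force: [-0.2, 0.4, 0.0]
width: 23.4
t 32.45 pos [597.3  -1.4 105.5] rv [ 3.137 -0.005  0.018] F [-0.2  0.4  0. ] w 23.4 q [-0.02   0.502  1.764 -0.006  0.864  1.558]
z 105.5 yaw -0.003 tilt z [ 0.011 -0.005 -1.   ] tool dx,dy (units) [-0.01 -0.11] turn units -0.03
```

View pics/w32.png

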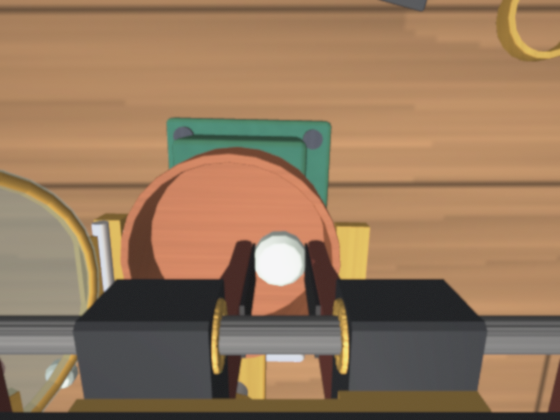

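```bash
python3 -m crank '[{"travel":[0.1,-0.2,0],"turn":0},{"travel":[0,0,0],"turn":0}]';  python3 -c "
from h import *
o=st()"; python3 -m crank '[{"travel":[0,0,0],"turn":0},{"travel":[0,0,0],"turn":0},{"travel":[0,0,0],"turn":0}]' -0.2; python3 -m crank '[{"travel":[0,0,-0.4],"turn":0},{"travel":[0,0,-0.5],"turn":0},{"travel":[0,0.3,-0.5],"turn":0},{"travel":[-0.3,0.5,-0.5],"turn":0},{"travel":[-0.3,0,0],"turn":0},{"travel":[0,0,0],"turn":0}]';  python3 -c "
from h import *
o=st()
I=imaging.get_image('wrist');cv2.imwrite('pics/w33.png',I)"
```

```text
t: 32.7
ee_pos: [603.3, 9.3, 106.1]
orientation: [3.137, -0.006, 0.019]
ft_force: [0.7, 0.7, 0.4]
width: 23.2
t 32.7 pos [603.3   9.3 106.1] rv [ 3.137 -0.006  0.019] F [0.7 0.7 0.4] w 23.2 q [-0.002  0.508  1.751 -0.006  0.87   1.577]
t: 33.0
ee_pos: [604.2, 10.1, 107.1]
orientation: [3.137, -0.004, 0.022]
ft_force: [0.4, 0.3, -0.8]
width: 35.2
t: 33.6
ee_pos: [571.8, -30.7, 205.9]
orientation: [3.136, -0.002, 0.022]
ft_force: [-0.1, 0.6, -0.9]
width: 35.0
t 33.6 pos [571.8 -30.7 205.9] rv [ 3.136e+00 -2.000e-03  2.200e-02] F [-0.1  0.6 -0.9] w 35.0 q [-0.072  0.335  1.755 -0.005  1.037  1.503]
```

View pics/w33.png

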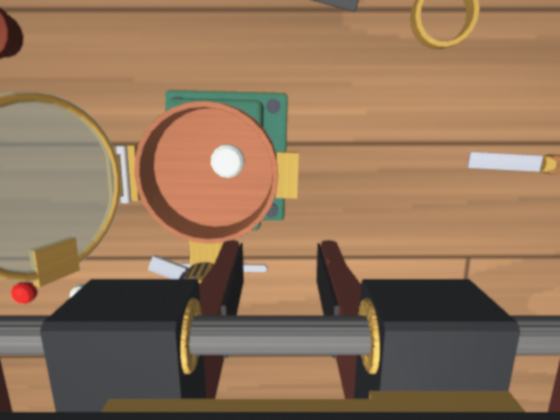

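First cabochon is in the cell, at (227,161). Check the remaining ones from the top camera.

```bash
python3 -c "
from m import *
ct=cam('top');cs=cam('side')
for n in ('top','side'):
    I=imaging.get_image(n);cv2.imwrite(f'pics/{n}34.png',I);h=cv2.cvtColor(I,cv2.COLOR_BGR2HSV);w=(h[...,1]<40)&(h[...,2]>170)
    print(n,[b for b in blobs(I,w,30) if 30<b[1]<220 and b[2][2]<18 and b[2][3]<18])
st();go(395,190,0)"
```

```text
top [([176.8, 227.1], 42, [174, 224, 7, 8]), ([268.5, 268.0], 117, [264, 262, 11, 13]), ([215.8, 269.6], 45, [213, 266, 7, 8])]
side [([304.4, 187.5], 100, [299, 180, 11, 16]), ([280.2, 217.6], 64, [275, 214, 11, 8]), ([315.0, 220.6], 56, [310, 217, 11, 9]), ([58.3, 296.2], 41, [54, 291, 11, 11]), ([353.7, 334.2], 155, [347, 328, 14, 14]), ([274.0, 375.6], 190, [267, 368, 15, 16])]
t 33.75 pos [573.6 -30.2 205.4] rv [ 3.136e+00 -1.000e-03  2.300e-02] F [-0.2  0.4  0.2] w 35.5 q [-0.071  0.338  1.752 -0.005  1.037  1.503]
z 205.4 yaw -0.001 tilt z [ 0.015 -0.005 -1.   ] tool dx,dy (units) [-3.57 -4.4 ] turn units -0.01
```

View pics/top34.png

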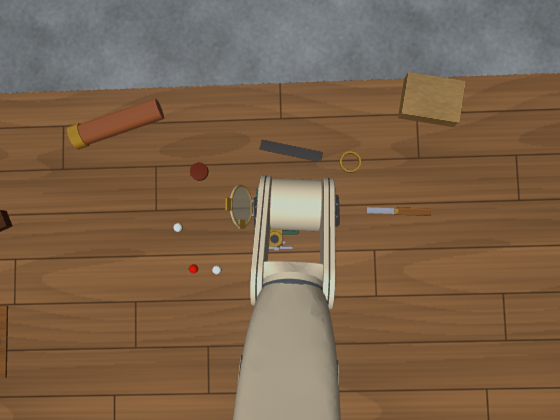

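```bash
python3 -m crank '[{"travel":[-0.7,0,0],"turn":0},{"travel":[-0.8,0,0],"turn":0},{"travel":[-0.8,-0.3,0],"turn":0},{"travel":[-0.7,-0.6,0],"turn":0},{"travel":[-0.5,-0.8,0],"turn":0},{"travel":[0,-0.9,0],"turn":0},{"travel":[0,-0.9,0],"turn":0},{"travel":[0,-0.8,0],"turn":0},{"travel":[0,0,0],"turn":0}]' 0; python3 -c "
from m import *
o=st();go(438,199,0)
I=imaging.get_image('wrist');cv2.imwrite('pics/w35.png',I)
h=cv2.cvtColor(I,cv2.COLOR_BGR2HSV)
w=(h[...,1]<45)&(h[...,2]>160);w[280:]=0;print(blobs(I,w,60))"
```

```text
t: 34.65
ee_pos: [395.7, 194.0, 197.0]
orientation: [3.136, -0.0, 0.019]
ft_force: [0.2, 0.0, -0.7]
width: 43.9
t 34.65 pos [395.7 194.  197. ] rv [ 3.136 -0.     0.019] F [ 0.2  0.  -0.7] w 43.9 q [ 0.436  0.152  2.03  -0.012  0.951  2.014]
z 197.0 yaw 0.0 tilt z [ 0.012 -0.006 -1.   ] tool dx,dy (units) [ 0.85 -0.1 ] turn units 0.0
[([155.6, 9.3], 493, [142, 0, 27, 22]), ([519.2, 6.5], 541, [493, 0, 47, 21]), ([484.1, 57.7], 2169, [429, 11, 105, 72]), ([274.8, 140.7], 510, [263, 128, 25, 26])]
```

View pics/w35.png

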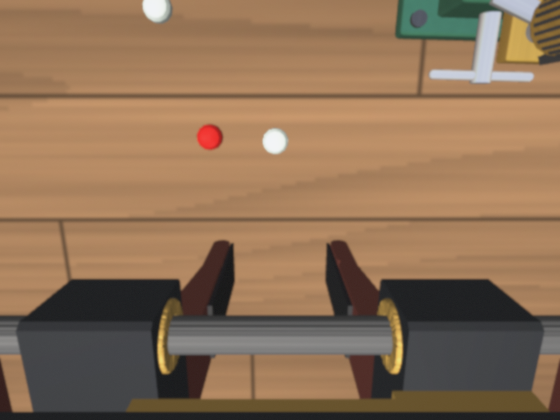

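Candidates here are white at (275,141), red at (209,137) which is the look-alike to leave, and white at (156,9). I take the white one at (275,141) and confirm it in a crop.

```bash
python3 -c "
from h import *
c=cam('wrist');q=tri([ray(c,(274.8,140.7)),ray(cam('side'),(353.7,334.2)),ray(cam('top'),(215.8,269.6))]);print(q,onz(c,(274.8,140.7),7));go(q[0][0],q[0][1],0)
I=cv2.imread('pics/w35.png');cv2.imwrite('pics/w35c.png',cv2.resize(I[100:180,180:310],None,fx=5,fy=5))"
```

```text
(array([437.61725246, 197.52715318,   3.69874477]), [2.7183178776879258, 1.1430014989776376, 1.9028013688116092]) [436.24131381 195.31847256   7.        ]
z 196.6 yaw -0.0 tilt z [ 0.011 -0.007 -1.   ] tool dx,dy (units) [ 0.85 -0.11] turn units -0.0
```

View pics/w35c.png

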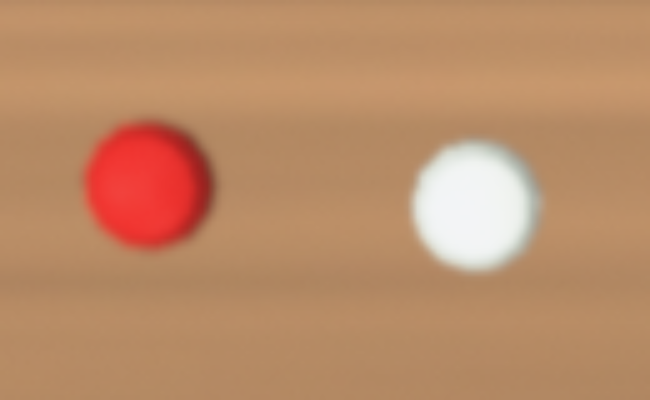

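The right one is the frosted white. Descend over it.

```bash
python3 -m crank '[{"travel":[0.7,0,0],"turn":0},{"travel":[0,0,0.7],"turn":0},{"travel":[0,0,0.7],"turn":0},{"travel":[0,0,0.7],"turn":0},{"travel":[0,0,0.7],"turn":0},{"travel":[0,0,0.4],"turn":0},{"travel":[0,0,0.1],"turn":0}]'; python3 -c "
from h import *
o=st();go(437,197,0)
I=imaging.get_image('wrist');cv2.imwrite('pics/w36.png',I)"
```

```text
t: 35.4
ee_pos: [436.1, 186.4, 25.5]
orientation: [3.133, -0.001, 0.018]
ft_force: [-1.0, 1.1, 0.5]
width: 43.9
t 35.4 pos [436.1 186.4  25.5] rv [ 3.133e+00 -1.000e-03  1.800e-02] F [-1.   1.1  0.5] w 43.9 q [ 0.387  0.506  2.06  -0.022  0.568  1.977]
z 25.5 yaw -0.001 tilt z [ 0.011 -0.008 -1.   ] tool dx,dy (units) [ 0.02 -0.21] turn units -0.01
```

View pics/w36.png

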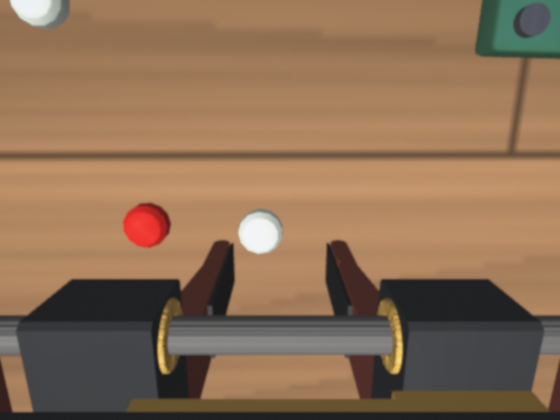

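```bash
python3 -m crank '[{"travel":[0.06,-0.26,0.1],"turn":0},{"travel":[0,0,0.15],"turn":0},{"travel":[0,0,0.15],"turn":0},{"travel":[0,0,0.1],"turn":0}]'; python3 -c "
from h import *
o=st();go(439,198,0)
I=imaging.get_image('wrist');cv2.imwrite('pics/w37.png',I)"
```

```text
t: 35.85
ee_pos: [442.8, 200.8, 1.9]
orientation: [3.136, -0.003, 0.026]
ft_force: [-0.5, 0.0, 0.4]
width: 44.0
t 35.85 pos [442.8 200.8   1.9] rv [ 3.136e+00 -3.000e-03  2.600e-02] F [-0.5  0.   0.4] w 44.0 q [ 0.41   0.563  2.042 -0.024  0.524  2.003]
z 1.9 yaw -0.002 tilt z [ 0.017 -0.006 -1.   ] tool dx,dy (units) [-0.07  0.06] turn units -0.02
```

View pics/w37.png

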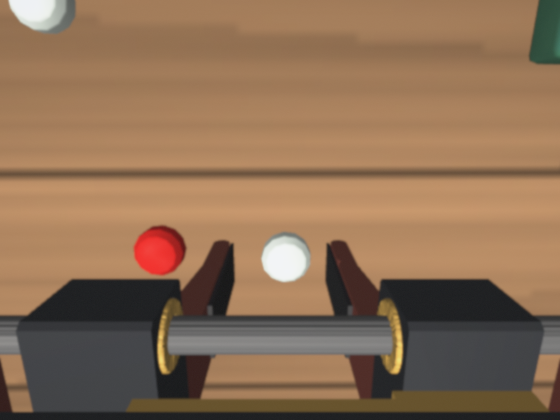

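```bash
python3 -m crank '[{"travel":[-0.1,0.06,0.1],"turn":0},{"travel":[0,0,0.1],"turn":0},{"travel":[0,0,0.1],"turn":0}]'; python3 -c "
from h import *
o=st()"; python3 -m crank '[{"travel":[0,0,0],"turn":0},{"travel":[0,0,0],"turn":0},{"travel":[0,0,0],"turn":0},{"travel":[0,0,0],"turn":0},{"travel":[0,0,0],"turn":0}]' -1;  python3 -c "
from h import *
I=imaging.get_image('wrist');cv2.imwrite('pics/w38.png',I)"
```

```text
t: 36.2
ee_pos: [437.5, 197.4, -13.9]
orientation: [3.136, -0.002, 0.027]
ft_force: [0.6, -0.1, 0.2]
width: 43.5
t 36.2 pos [437.5 197.4 -13.9] rv [ 3.136e+00 -2.000e-03  2.700e-02] F [ 0.6 -0.1  0.2] w 43.5 q [ 0.407  0.591  2.057 -0.026  0.481  2.003]
t: 36.7
ee_pos: [437.3, 197.2, -14.4]
orientation: [3.135, -0.002, 0.026]
ft_force: [0.5, -0.5, -0.6]
width: 23.4
```

View pics/w38.png

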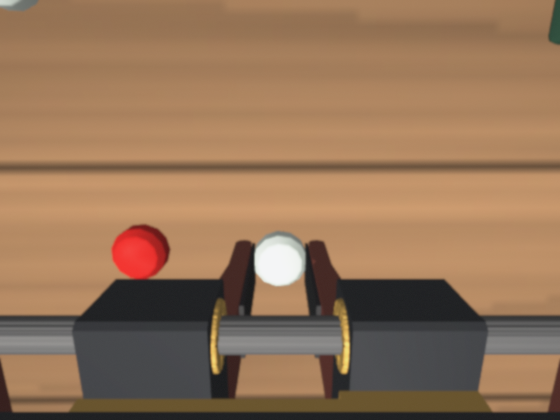

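```bash
python3 -m crank '[{"travel":[0,0,-0.3],"turn":0},{"travel":[0,0,-0.7],"turn":0},{"travel":[0,0,-0.9],"turn":0},{"travel":[0,0,-0.9],"turn":0},{"travel":[0,0,-0.9],"turn":0},{"travel":[0,0,-0.8],"turn":0},{"travel":[0,0.8,0],"turn":0},{"travel":[0,0.9,0],"turn":0},{"travel":[0,0.9,0],"turn":0},{"travel":[0,0.9,0],"turn":0},{"travel":[0,0.9,0],"turn":0},{"travel":[0,0.8,0],"turn":0},{"travel":[0,0,0],"turn":0}]'; python3 -c "
from h import *
o=st();go(576,-20,0)"
```

```text
t: 38.05
ee_pos: [434.9, -69.1, 225.3]
orientation: [3.135, 0.007, 0.041]
ft_force: [-0.7, 0.1, 1.1]
width: 23.0
t 38.05 pos [434.9 -69.1 225.3] rv [3.135 0.007 0.041] F [-0.7  0.1  1.1] w 23.0 q [-1.830e-01  1.000e-01  2.014e+00 -2.000e-03  1.001e+00  1.384e+00]
z 225.3 yaw 0.005 tilt z [ 0.026 -0.007 -1.   ] tool dx,dy (units) [ 2.83 -0.97] turn units 0.05
```

```bash
python3 -m crank '[{"travel":[0.8,0,0],"turn":0},{"travel":[0.8,-0.2,0],"turn":0},{"travel":[0.8,-0.3,0.3],"turn":0},{"travel":[0.3,-0.5,0.5],"turn":0},{"travel":[0.1,-0.5,0.5],"turn":0},{"travel":[0,0,0.2],"turn":0},{"travel":[0,0,0],"turn":0}]'; python3 -c "
from h import *
o=st();go(576,14,0)
I=imaging.get_image('wrist');cv2.imwrite('pics/w39.png',I)"
```

```text
t: 38.75
ee_pos: [581.0, 10.6, 151.2]
orientation: [3.136, -0.001, 0.043]
ft_force: [-0.4, 0.2, -0.3]
width: 23.7
t 38.75 pos [581.   10.6 151.2] rv [ 3.136e+00 -1.000e-03  4.300e-02] F [-0.4  0.2 -0.3] w 23.7 q [ 1.000e-03  4.100e-01  1.787e+00 -7.000e-03  9.160e-01  1.577e+00]
z 151.2 yaw -0.0 tilt z [ 0.028 -0.006 -1.   ] tool dx,dy (units) [-0.1  -0.07] turn units -0.0
```

View pics/w39.png

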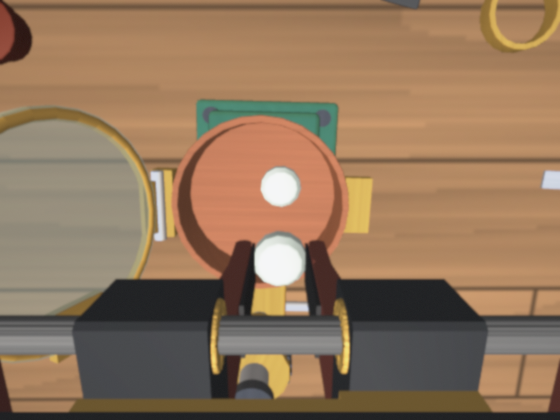

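```bash
python3 -m crank '[{"travel":[-0.1,-0.1,0.2],"turn":0},{"travel":[0,0,0.2],"turn":0},{"travel":[0,0,0.15],"turn":0},{"travel":[0,0,0],"turn":0}]'; python3 -c "
from h import *
o=st();go(576,14,0)
I=imaging.get_image('side');cv2.imwrite('pics/s40.png',cv2.resize(I[60:290,180:400],None,fx=2.6,fy=2.6))"
```

```text
t: 39.2
ee_pos: [576.8, 13.9, 125.2]
orientation: [3.135, -0.005, 0.051]
ft_force: [0.2, -0.2, 1.0]
width: 23.6
t 39.2 pos [576.8  13.9 125.2] rv [ 3.135 -0.005  0.051] F [ 0.2 -0.2  1. ] w 23.6 q [ 0.007  0.439  1.816 -0.008  0.854  1.586]
z 125.2 yaw -0.003 tilt z [ 0.032 -0.006 -0.999] tool dx,dy (units) [-0.02 -0.  ] turn units -0.03
```

View pics/s40.png

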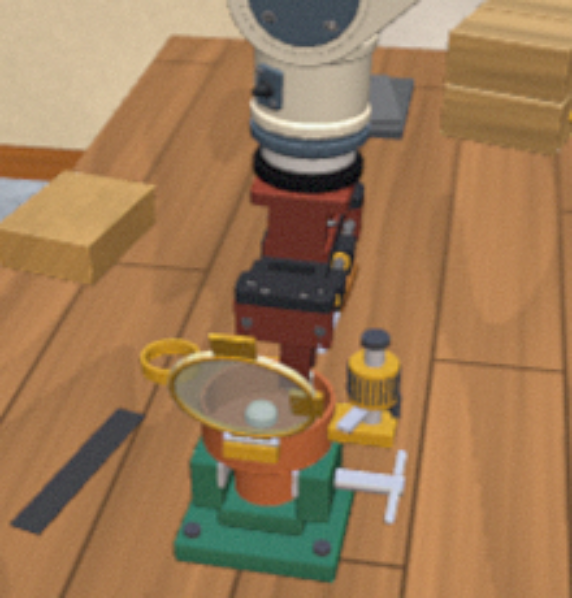

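```bash
python3 -m crank '[{"travel":[0.03,0,0.12],"turn":0},{"travel":[0,0,0],"turn":0}]'; python3 -m crank '[{"travel":[0,0,0],"turn":0},{"travel":[0,0,0],"turn":0},{"travel":[0,0,0],"turn":0}]' -0.25; python3 -m crank '[{"travel":[0,0,-0.4],"turn":0},{"travel":[0,0,-0.5],"turn":0},{"travel":[0,0.3,-0.5],"turn":0},{"travel":[-0.2,0.5,-0.5],"turn":0},{"travel":[-0.2,0.3,0],"turn":0},{"travel":[0,0,0],"turn":0}]';  python3 -c "
from h import *
o=st();go(437,-60,0)
I=imaging.get_image('wrist');cv2.imwrite('pics/w41.png',I)"
```

```text
t: 39.45
ee_pos: [579.6, 13.3, 120.0]
orientation: [3.135, -0.007, 0.054]
ft_force: [0.6, 0.6, -0.3]
width: 23.6
t: 39.75
ee_pos: [580.2, 13.1, 120.4]
orientation: [3.135, -0.007, 0.055]
ft_force: [0.9, 0.3, 0.4]
width: 33.0
t: 40.35
ee_pos: [556.1, -42.2, 218.9]
orientation: [3.135, -0.004, 0.055]
ft_force: [0.3, -1.0, 0.3]
width: 32.8
t 40.35 pos [556.1 -42.2 218.9] rv [ 3.135 -0.004  0.055] F [ 0.3 -1.   0.3] w 32.8 q [-0.095  0.287  1.791 -0.004  1.028  1.48 ]
z 218.9 yaw -0.002 tilt z [ 0.035 -0.006 -0.999] tool dx,dy (units) [-2.38  0.36] turn units -0.02
```

View pics/w41.png

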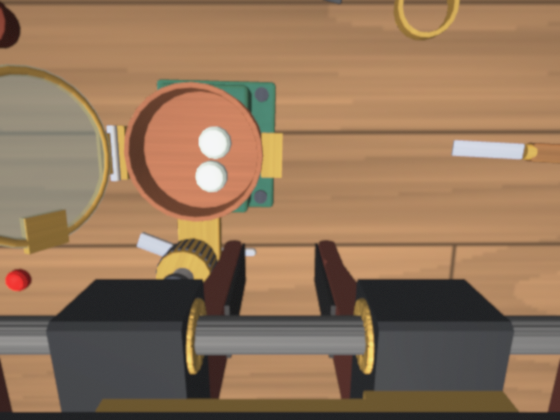

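```bash
python3 -m crank '[{"travel":[-0.8,0,0],"turn":0},{"travel":[-0.8,0,0],"turn":0},{"travel":[-0.6,-0.5,0],"turn":0},{"travel":[-0.2,-0.9,0],"turn":0},{"travel":[0,-0.9,0],"turn":0},{"travel":[0,-0.9,0],"turn":0},{"travel":[0,-0.9,0],"turn":0},{"travel":[0,-0.9,0],"turn":0},{"travel":[0.2,-0.9,0],"turn":0},{"travel":[0.5,-0.8,0],"turn":0},{"travel":[0.5,-0.5,0],"turn":0},{"travel":[0,0,0],"turn":0}]' 0; python3 -c "
from m import *
o=st();go(560,306,0)
I=imaging.get_image('wrist');cv2.imwrite('pics/w42.png',I)
h=cv2.cvtColor(I,cv2.COLOR_BGR2HSV)
w=(h[...,1]<45)&(h[...,2]>160);w[280:]=0;print(blobs(I,w,60))"
```

```text
t: 41.6
ee_pos: [494.6, 342.0, 209.8]
orientation: [3.137, 0.001, 0.055]
ft_force: [-0.2, -0.3, 0.8]
width: 44.1
t 41.6 pos [494.6 342.  209.8] rv [3.137e+00 1.000e-03 5.500e-02] F [-0.2 -0.3  0.8] w 44.1 q [ 0.598  0.367  1.697 -0.027  1.051  2.181]
z 209.8 yaw 0.0 tilt z [ 0.035 -0.004 -0.999] tool dx,dy (units) [1.31 0.72] turn units 0.0
[([312.0, 121.0], 506, [300, 109, 25, 25])]
```

View pics/w42.png

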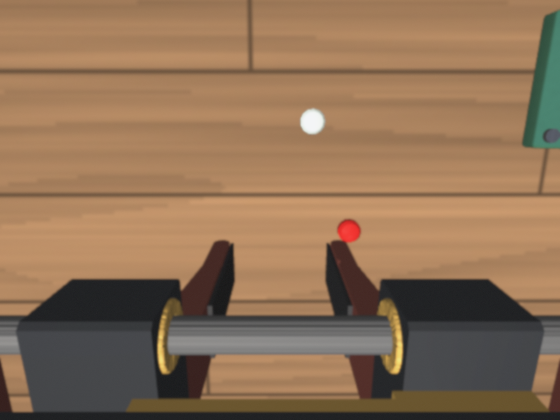

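White at (312,121), and the red one at (348,231) is left alone. Locate.

```bash
python3 -c "
from h import *
c=cam('wrist');print(onz(c,(312,121),7));q=tri([ray(c,(312,121)),ray(cam('side'),(274,375.6)),ray(cam('top'),(176.8,227.1))]);print(q);go(559.5,306.5,0)"
```

```text
[557.52533375 305.04314575   7.        ]
(array([560.19831727, 307.40216055,   5.72134392]), [3.6362883582419983, 1.987977137720212, 1.785573671243928])
z 209.3 yaw 0.0 tilt z [ 0.033 -0.006 -0.999] tool dx,dy (units) [1.33 0.68] turn units 0.0
```

```bash
python3 -m crank '[{"travel":[0.6,0.34,0],"turn":0},{"travel":[0.5,0.34,0.2],"turn":0},{"travel":[0,0,0.7],"turn":0},{"travel":[0,0,0.7],"turn":0},{"travel":[0,0,0.7],"turn":0},{"travel":[0,0,0.7],"turn":0},{"travel":[0,0,0.4],"turn":0},{"travel":[0,0,0.1],"turn":0}]'; python3 -c "
from h import *
o=st();go(559,306.5,0)
I=imaging.get_image('wrist');cv2.imwrite('pics/w43.png',I)"
```

```text
t: 42.45
ee_pos: [547.5, 299.9, 29.4]
orientation: [3.133, -0.002, 0.042]
ft_force: [0.0, 0.3, 0.5]
width: 44.0
t 42.45 pos [547.5 299.9  29.4] rv [ 3.133e+00 -2.000e-03  4.200e-02] F [0.  0.3 0.5] w 44.0 q [ 0.493  0.643  1.733 -0.03   0.747  2.087]
z 29.4 yaw -0.001 tilt z [ 0.027 -0.009 -1.   ] tool dx,dy (units) [ 0.23 -0.13] turn units -0.01
```

View pics/w43.png

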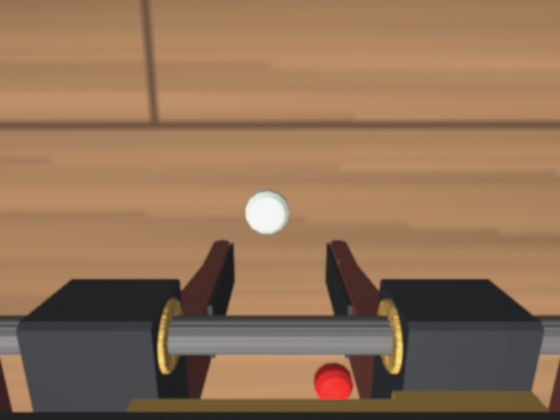

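```bash
python3 -m crank '[{"travel":[0.22,-0.15,0.1],"turn":0},{"travel":[0,0,0.2],"turn":0},{"travel":[0,0,0.15],"turn":0},{"travel":[0,0,0.1],"turn":0}]'; python3 -c "
from h import *
o=st();go(559,306.5,0)
I=imaging.get_image('wrist');cv2.imwrite('pics/w44.png',I)"
```

```text
t: 42.9
ee_pos: [562.5, 309.1, 4.7]
orientation: [3.136, -0.003, 0.05]
ft_force: [0.3, -0.5, -0.4]
width: 44.0
t 42.9 pos [562.5 309.1   4.7] rv [ 3.136e+00 -3.000e-03  5.000e-02] F [ 0.3 -0.5 -0.4] w 44.0 q [ 0.494  0.697  1.699 -0.031  0.719  2.09 ]
z 4.7 yaw -0.002 tilt z [ 0.032 -0.006 -0.999] tool dx,dy (units) [-0.07  0.05] turn units -0.02
```

View pics/w44.png

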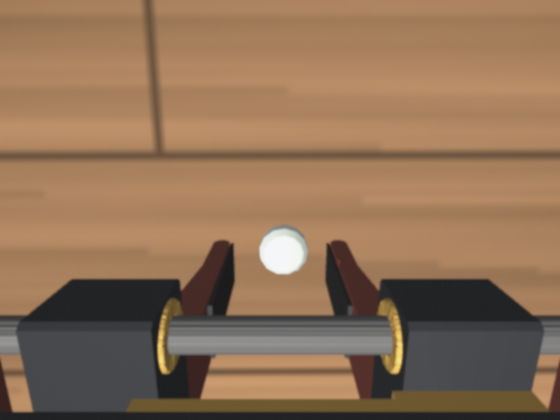

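```bash
python3 -m crank '[{"travel":[-0.05,0.04,0.1],"turn":0},{"travel":[0,0,0.12],"turn":0},{"travel":[0,0,0.12],"turn":0}]'; python3 -c "
from h import *
o=st()"; python3 -m crank '[{"travel":[0,0,0.02],"turn":0},{"travel":[0,0,0],"turn":0},{"travel":[0,0,0],"turn":0},{"travel":[0,0,0],"turn":0},{"travel":[0,0,0],"turn":0}]' -1;  python3 -c "
from h import *
I=imaging.get_image('wrist');cv2.imwrite('pics/w45.png',I)"
```

```text
t: 43.25
ee_pos: [560.2, 306.8, -13.2]
orientation: [3.136, -0.003, 0.051]
ft_force: [0.6, -0.5, -0.9]
width: 43.8
t 43.25 pos [560.2 306.8 -13.2] rv [ 3.136e+00 -3.000e-03  5.100e-02] F [ 0.6 -0.5 -0.9] w 43.8 q [ 0.493  0.722  1.708 -0.032  0.686  2.09 ]
t: 43.75
ee_pos: [559.8, 306.4, -15.2]
orientation: [3.135, -0.003, 0.049]
ft_force: [0.1, -0.7, -0.4]
width: 23.4
```

View pics/w45.png

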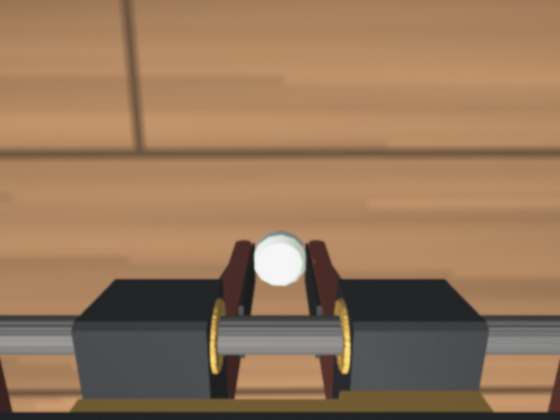

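```bash
python3 -m crank '[{"travel":[0,0,-0.3],"turn":0},{"travel":[0,0,-0.7],"turn":0},{"travel":[0,0,-0.9],"turn":0},{"travel":[0,0,-0.9],"turn":0},{"travel":[-0.3,0,-0.9],"turn":0},{"travel":[-0.6,0,-0.9],"turn":0},{"travel":[-0.8,0.2,-0.2],"turn":0},{"travel":[-0.6,0.6,0],"turn":0},{"travel":[-0.3,0.9,0],"turn":0},{"travel":[0,0.9,0],"turn":0},{"travel":[0,0.9,0],"turn":0},{"travel":[0,0.9,0],"turn":0},{"travel":[0,0.9,0],"turn":0},{"travel":[0,0.9,0],"turn":0},{"travel":[0,0.9,0],"turn":0},{"travel":[0,0,0],"turn":0}]'; python3 -m crank '[{"travel":[0,0,0],"turn":-1},{"travel":[0,0,0],"turn":-1},{"travel":[0,0,0],"turn":-1},{"travel":[0,0,0],"turn":-1},{"travel":[0,0,0],"turn":-1},{"travel":[0,0,0],"turn":-1},{"travel":[0,0,0],"turn":-1},{"travel":[0,0,0],"turn":-1},{"travel":[0,0,0],"turn":-1},{"travel":[0,0,0],"turn":-1},{"travel":[0,0,0],"turn":-1},{"travel":[0,0,0],"turn":-1},{"travel":[0,0,0],"turn":-1},{"travel":[0,0,0],"turn":-1},{"travel":[0,0,0],"turn":-1},{"travel":[0,0,0],"turn":0}]'; python3 -c "
from h import *
o=st();go(625,-60,1.54)"
```

```text
t: 45.4
ee_pos: [421.0, -56.5, 243.6]
orientation: [-3.139, -0.006, -0.089]
ft_force: [-0.0, 0.5, -0.7]
width: 24.1
t: 47.0
ee_pos: [418.6, -47.4, 257.5]
orientation: [2.188, 2.183, 0.085]
ft_force: [0.8, 1.1, 0.2]
width: 23.7
t 47.0 pos [418.6 -47.4 257.5] rv [2.188 2.183 0.085] F [0.8 1.1 0.2] w 23.7 q [-1.530e-01 -1.000e-03  2.041e+00  1.700e-02  1.029e+00 -1.590e-01]
z 257.5 yaw 1.569 tilt z [ 0.074  0.004 -0.997] tool dx,dy (units) [-0.24  4.12] turn units 0.29
```

```bash
python3 -m crank '[{"travel":[0,0.8,0],"turn":0},{"travel":[0,0.8,0],"turn":0},{"travel":[0,0.8,0],"turn":0},{"travel":[0,0.8,0.2],"turn":0},{"travel":[0,0.7,0.2],"turn":0},{"travel":[0,0.2,0],"turn":0},{"travel":[0,0,0],"turn":0}]'; python3 -c "
from h import *
o=st();go(625,35,1.54)
I=imaging.get_image('wrist');cv2.imwrite('pics/w46.png',I)"
```

```text
t: 47.7
ee_pos: [630.0, -43.9, 256.5]
orientation: [2.204, 2.164, 0.091]
ft_force: [-1.2, 0.0, 0.3]
width: 23.6
t 47.7 pos [630.  -43.9 256.5] rv [2.204 2.164 0.091] F [-1.2  0.   0.3] w 23.6 q [-0.095  0.34   1.624  0.013  1.101 -0.082]
z 256.5 yaw 1.553 tilt z [ 0.078  0.005 -0.997] tool dx,dy (units) [ 1.58 -0.13] turn units 0.13
```

View pics/w46.png

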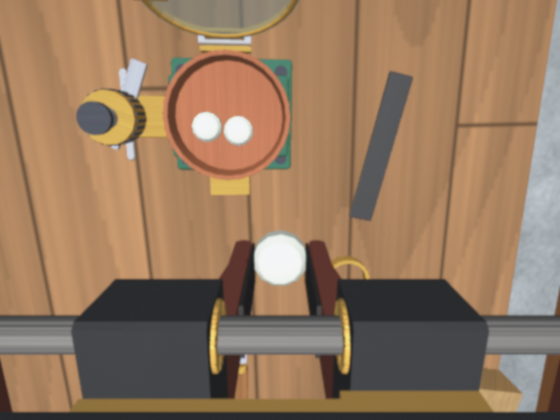

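```bash
python3 -m crank '[{"travel":[0.5,-0.1,0],"turn":0},{"travel":[0.6,-0.1,0],"turn":0},{"travel":[0.4,0,0],"turn":0},{"travel":[0,-0.05,0.5],"turn":0},{"travel":[0,-0.05,0.6],"turn":0},{"travel":[0,-0.05,0.6],"turn":0},{"travel":[0,0,0.4],"turn":0},{"travel":[0,0,0],"turn":0}]'; python3 -c "
from h import *
o=st();go(628,34,1.54)
I=imaging.get_image('wrist');cv2.imwrite('pics/w47.png',I)"
```

```text
t: 48.55
ee_pos: [609.1, 35.0, 155.2]
orientation: [2.212, 2.155, 0.093]
ft_force: [-0.3, -0.1, 0.0]
width: 23.5
t 48.55 pos [609.1  35.  155.2] rv [2.212 2.155 0.093] F [-0.3 -0.1  0. ] w 23.5 q [0.037 0.422 1.759 0.003 0.881 0.062]
z 155.2 yaw 1.545 tilt z [ 0.079  0.005 -0.997] tool dx,dy (units) [-0.01  0.38] turn units 0.05
```

View pics/w47.png

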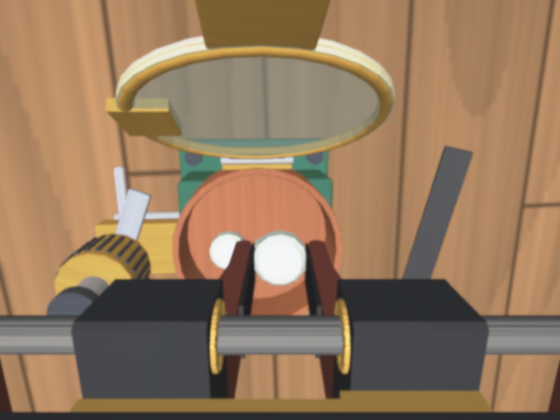

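```bash
python3 -m crank '[{"travel":[0.02,0.35,0],"turn":0},{"travel":[0,0,0.3],"turn":0},{"travel":[0,0,0.2],"turn":0},{"travel":[0,0,0],"turn":0}]'; python3 -c "
from h import *
o=st();go(628,34,1.54)
I=imaging.get_image('wrist');cv2.imwrite('pics/w48.png',I)"
```

```text
t: 49.0
ee_pos: [628.9, 35.5, 136.8]
orientation: [2.211, 2.15, 0.101]
ft_force: [0.0, -0.4, -0.5]
width: 24.0
t 49.0 pos [628.9  35.5 136.8] rv [2.211 2.15  0.101] F [ 0.  -0.4 -0.5] w 24.0 q [0.036 0.47  1.731 0.003 0.854 0.063]
z 136.8 yaw 1.543 tilt z [ 0.086  0.005 -0.996] tool dx,dy (units) [-0.03 -0.02] turn units 0.03
```

View pics/w48.png

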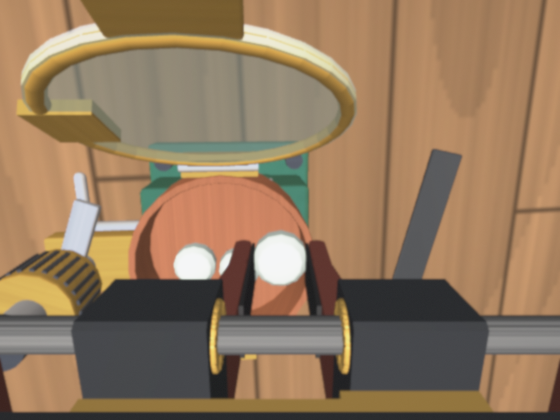

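```bash
python3 -m crank '[{"travel":[0,0,0.15],"turn":0},{"travel":[0,0,0.12],"turn":0},{"travel":[0,0,0],"turn":0}]'; python3 -c "
from h import *
o=st();go(628,34,1.54)
I=imaging.get_image('side');cv2.imwrite('pics/s49.png',cv2.resize(I[60:290,180:400],None,fx=2.6,fy=2.6))"
```

```text
t: 49.35
ee_pos: [629.5, 35.5, 123.1]
orientation: [2.211, 2.149, 0.101]
ft_force: [-0.4, -0.5, -1.1]
width: 23.7
t 49.35 pos [629.5  35.5 123.1] rv [2.211 2.149 0.101] F [-0.4 -0.5 -1.1] w 23.7 q [0.036 0.489 1.737 0.003 0.829 0.063]
z 123.1 yaw 1.543 tilt z [ 0.086  0.005 -0.996] tool dx,dy (units) [-0.03 -0.03] turn units 0.03
```

View pics/s49.png

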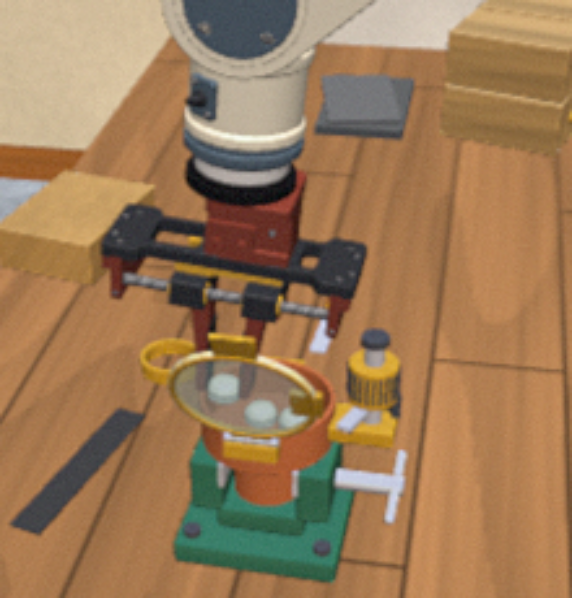

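```bash
python3 -m crank '[{"travel":[0,-0.05,0.1],"turn":0},{"travel":[0,0,0],"turn":0}]'; python3 -m crank '[{"travel":[0,0,0],"turn":0},{"travel":[0,0,0],"turn":0},{"travel":[0,0,0],"turn":0},{"travel":[0,0,0],"turn":0}]' -0.25; python3 -m crank '[{"travel":[0,0,-0.4],"turn":0},{"travel":[-0.2,0.1,-0.5],"turn":0},{"travel":[-0.6,0.1,-0.6],"turn":0},{"travel":[-0.8,0,-0.6],"turn":0},{"travel":[-0.5,0,0],"turn":0},{"travel":[0,0,0],"turn":0}]';  python3 -c "
from h import *
o=st()
I=imaging.get_image('wrist');cv2.imwrite('pics/w50.png',I)"
```

```text
t: 49.6
ee_pos: [627.4, 35.6, 117.9]
orientation: [2.211, 2.149, 0.101]
ft_force: [0.9, 0.7, -0.6]
width: 23.5
t: 50.0
ee_pos: [627.8, 35.6, 118.3]
orientation: [2.21, 2.149, 0.102]
ft_force: [0.4, 0.1, -0.9]
width: 33.0
t: 50.6
ee_pos: [625.8, -72.7, 227.2]
orientation: [2.206, 2.152, 0.101]
ft_force: [0.9, 0.5, -0.3]
width: 33.2
t 50.6 pos [625.8 -72.7 227.2] rv [2.206 2.152 0.101] F [ 0.9  0.5 -0.3] w 33.2 q [-0.143  0.363  1.662  0.019  1.031 -0.127]
```

View pics/w50.png

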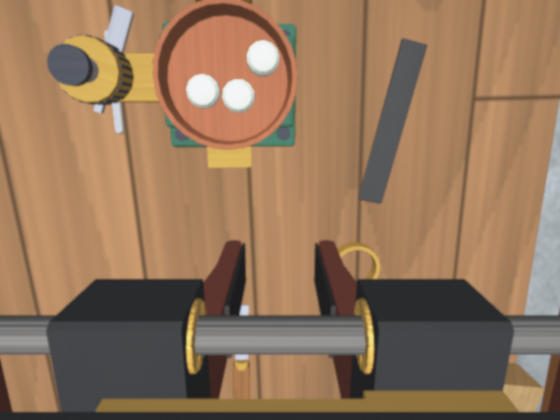

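All three cabochons lie flat in the cell at (262,57), (202,91), (238,95). To shut the cover, I'll pass over it with closed fingers, then pull it from behind.

```bash
python3 -m crank '[{"travel":[0,0,-0.9],"turn":0},{"travel":[0,-0.3,-0.7],"turn":0},{"travel":[0.8,-0.3,0],"turn":0},{"travel":[0.9,0,0],"turn":0},{"travel":[0.9,0,0],"turn":0},{"travel":[0.9,0,0],"turn":0},{"travel":[0.9,0,0],"turn":0},{"travel":[0.5,0,0],"turn":0}]' -1; python3 -c "
from h import *
o=st();go(597,180,1.54)
I=imaging.get_image('side');cv2.imwrite('pics/s51.png',I)"
```

```text
t: 51.45
ee_pos: [591.4, 186.9, 306.1]
orientation: [2.213, 2.153, 0.099]
ft_force: [-0.1, -0.2, 0.4]
width: 0.3
t 51.45 pos [591.4 186.9 306.1] rv [2.213 2.153 0.099] F [-0.1 -0.2  0.4] w 0.3 q [ 0.296  0.277  1.597 -0.018  1.187  0.33 ]
z 306.1 yaw 1.544 tilt z [ 0.083  0.007 -0.997] tool dx,dy (units) [-0.13  0.11] turn units 0.04
```

View pics/s51.png

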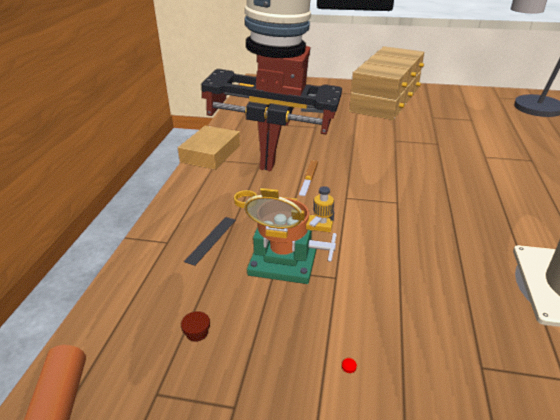

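```bash
python3 -m crank '[{"travel":[0,0,0.7],"turn":0},{"travel":[0,0,0.8],"turn":0},{"travel":[0,0,0.4],"turn":0},{"travel":[0,0,0],"turn":0}]'; python3 -c "
from h import *
o=st();go(597,150,1.54)
I=imaging.get_image('side');cv2.imwrite('pics/s52.png',cv2.resize(I[60:290,180:400],None,fx=2.6,fy=2.6))"
```

```text
t: 51.9
ee_pos: [597.2, 198.4, 207.6]
orientation: [2.204, 2.166, 0.103]
ft_force: [0.7, 0.1, 0.2]
width: 0.5
t 51.9 pos [597.2 198.4 207.6] rv [2.204 2.166 0.103] F [0.7 0.1 0.2] w 0.5 q [ 0.31   0.385  1.678 -0.017  0.997  0.335]
z 207.6 yaw 1.554 tilt z [ 0.082  0.011 -0.997] tool dx,dy (units) [-0.97  0.01] turn units 0.14
```

View pics/s52.png

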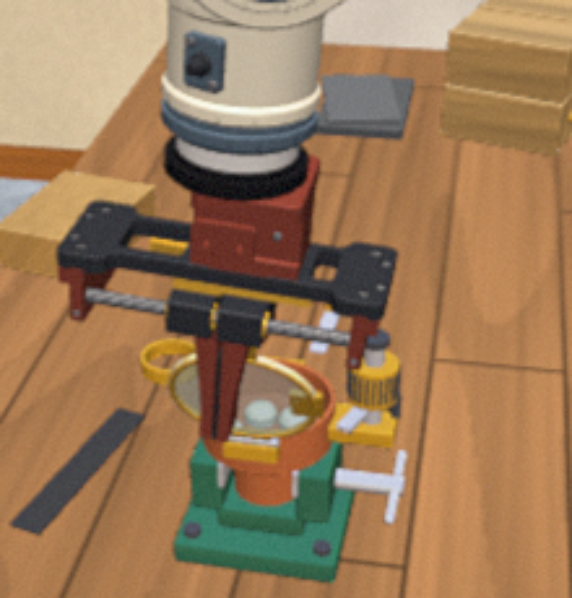

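```bash
python3 -m crank '[{"travel":[-0.6,0,0],"turn":0},{"travel":[-0.5,0,0],"turn":0},{"travel":[-0.3,0,0],"turn":0},{"travel":[-0.25,0,0],"turn":0},{"travel":[-0.25,0,0],"turn":0},{"travel":[-0.25,0,0],"turn":0}]'; python3 -c "
from h import *
o=st()
I=imaging.get_image('side');cv2.imwrite('pics/s53.png',cv2.resize(I[60:290,180:400],None,fx=2.6,fy=2.6))"
```

```text
t: 52.55
ee_pos: [598.4, 91.5, 213.6]
orientation: [2.196, 2.168, 0.117]
ft_force: [-0.2, 0.8, -0.8]
width: 0.3
t 52.55 pos [598.4  91.5 213.6] rv [2.196 2.168 0.117] F [-0.2  0.8 -0.8] w 0.3 q [0.13  0.338 1.734 0.004 0.977 0.141]
```

View pics/s53.png

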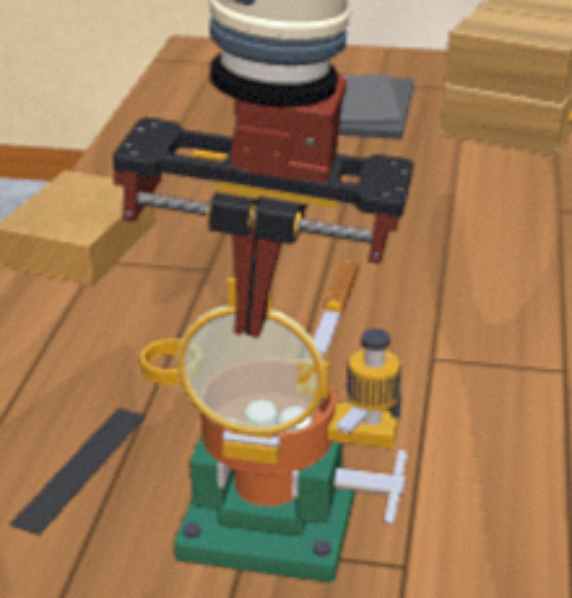

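```bash
python3 -m crank '[{"travel":[-0.28,0,0.06],"turn":0},{"travel":[-0.28,0,0.06],"turn":0},{"travel":[-0.28,0,0.08],"turn":0},{"travel":[-0.3,0,0.2],"turn":0},{"travel":[-0.25,0,0.2],"turn":0}]'; python3 -c "
from h import *
o=st()
I=imaging.get_image('side');cv2.imwrite('pics/s54.png',cv2.resize(I[60:290,180:400],None,fx=2.6,fy=2.6))"
```

```text
t: 53.1
ee_pos: [600.9, 16.2, 181.7]
orientation: [2.194, 2.168, 0.118]
ft_force: [-0.0, 0.2, -0.0]
width: 0.5
t 53.1 pos [600.9  16.2 181.7] rv [2.194 2.168 0.118] F [-0.   0.2 -0. ] w 0.5 q [-1.00e-03  3.70e-01  1.77e+00  1.90e-02  9.08e-01  1.00e-03]
```

View pics/s54.png

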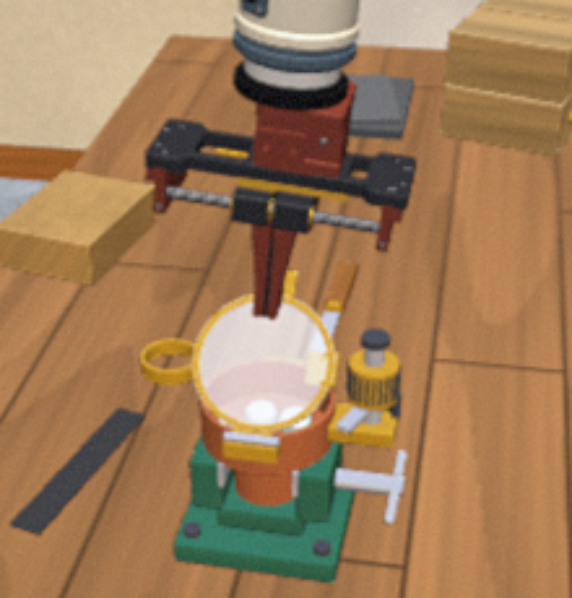

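```bash
python3 -m crank '[{"travel":[-0.4,0,0.15],"turn":0},{"travel":[-0.35,0,0.2],"turn":0},{"travel":[-0.15,0,0.3],"turn":0}]'; python3 -c "
from h import *
o=st()
I=imaging.get_image('side');cv2.imwrite('pics/s55.png',cv2.resize(I[60:290,180:400],None,fx=2.6,fy=2.6))"
```

```text
t: 53.45
ee_pos: [603.2, -32.1, 145.9]
orientation: [2.196, 2.166, 0.116]
ft_force: [-0.3, 0.3, 0.5]
width: 0.6
t 53.45 pos [603.2 -32.1 145.9] rv [2.196 2.166 0.116] F [-0.3  0.3  0.5] w 0.6 q [-0.085  0.422  1.787  0.029  0.842 -0.089]
```

View pics/s55.png

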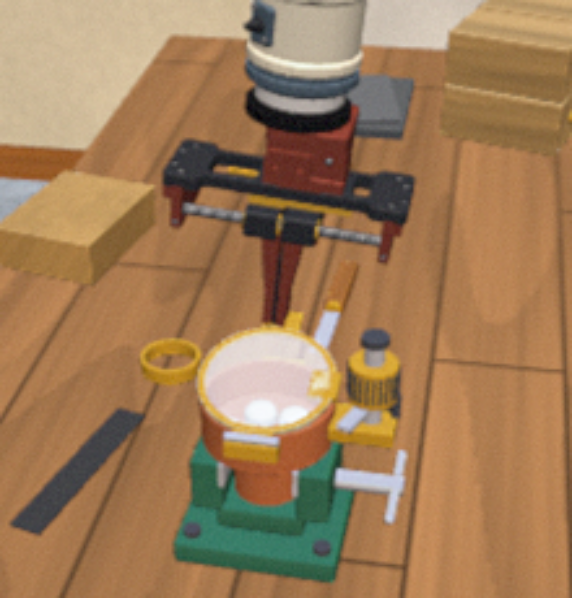

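Nearly shut. Push down slowly at the lip, watching force.

```bash
python3 -m crank '[{"travel":[0,0,0.12],"turn":0},{"travel":[0,0,0.12],"turn":0},{"travel":[0,0,0.12],"turn":0}]';python3 -m crank '[{"travel":[0,0,0.1],"turn":0}]';python3 -m crank '[{"travel":[0,0,0.08],"turn":0}]'
```

```text
t: 53.8
ee_pos: [603.0, -31.4, 122.9]
orientation: [2.2, 2.169, 0.111]
ft_force: [0.3, 0.5, 0.0]
width: 0.5
t: 53.9
ee_pos: [603.4, -30.7, 117.5]
orientation: [2.199, 2.17, 0.111]
ft_force: [0.1, -0.7, 0.2]
width: 0.1
t: 54.0
ee_pos: [604.0, -30.2, 113.2]
orientation: [2.198, 2.17, 0.111]
ft_force: [-2.4, -2.8, 14.8]
width: 0.4
```

```bash
python3 -m crank '[{"travel":[0,0,-0.3],"turn":0},{"travel":[-0.2,0,-0.6],"turn":0},{"travel":[-0.6,0,-0.8],"turn":0},{"travel":[-0.8,0,-0.5],"turn":0}]' ; python3 -c "
from h import *
o=st()
I=imaging.get_image('side');cv2.imwrite('pics/s56.png',cv2.resize(I[150:250,240:360],None,fx=6,fy=6))
cv2.imwrite('pics/w56.png',imaging.get_image('wrist'))"
```

```text
t: 54.4
ee_pos: [591.4, -108.4, 223.3]
orientation: [2.195, 2.183, 0.105]
ft_force: [0.3, -0.1, -0.5]
width: 0.3
t 54.4 pos [ 591.4 -108.4  223.3] rv [2.195 2.183 0.105] F [ 0.3 -0.1 -0.5] w 0.3 q [-0.22   0.329  1.721  0.039  1.018 -0.234]
```

View pics/s56.png

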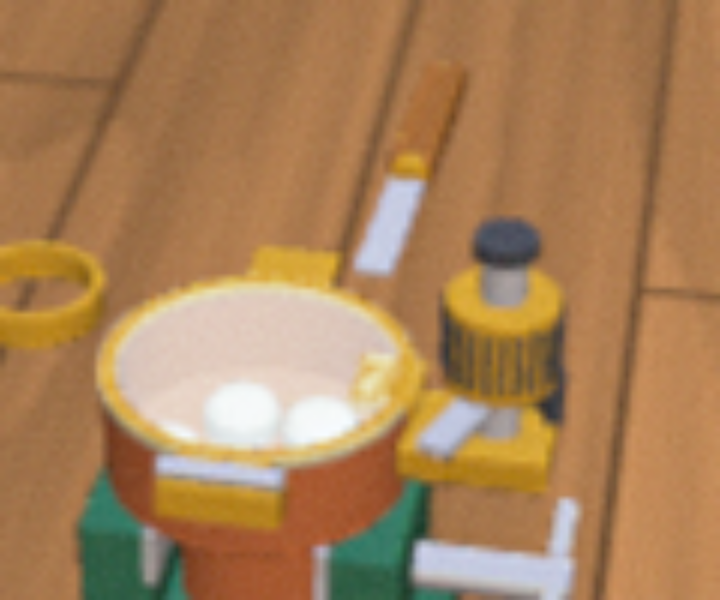

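View pics/w56.png

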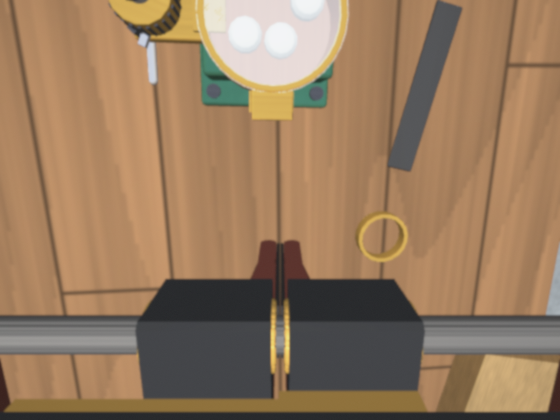

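Cover shut flat with all three cabochons seen through the glass. Now the collar.

```bash
python3 -m crank '[{"travel":[0.3,-0.5,0],"turn":1},{"travel":[0.4,-0.5,0],"turn":1},{"travel":[0.5,-0.2,0],"turn":1},{"travel":[0.6,0,0],"turn":0.3},{"travel":[0.3,0,0],"turn":0}]' 0.6 ; python3 -c "
from h import *
o=st();go(519,24,1.23)
cv2.imwrite('pics/w57.png',imaging.get_image('wrist'))"
```

```text
t: 55.0
ee_pos: [553.3, -3.4, 226.6]
orientation: [2.551, 1.761, 0.125]
ft_force: [0.3, -0.5, -0.2]
width: 37.0
t 55.0 pos [553.3  -3.4 226.6] rv [2.551 1.761 0.125] F [ 0.3 -0.5 -0.2] w 37.0 q [-0.038  0.247  1.83   0.02   0.977  0.314]
z 226.6 yaw 1.21 tilt z [ 0.088  0.013 -0.996] tool dx,dy (units) [ 0.27 -0.83] turn units -0.2
```

View pics/w57.png

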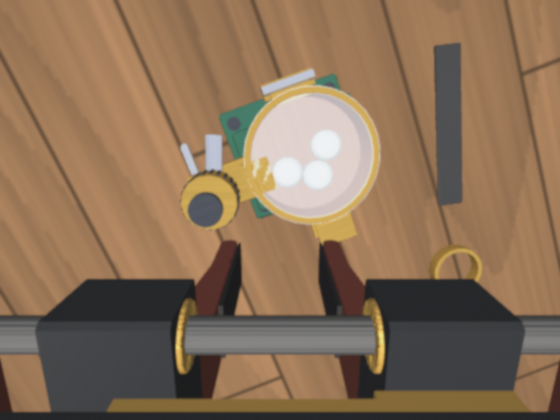

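```bash
python3 -c "
from h import *
c=cam('wrist');print(onz(c,(206,209),194),onz(c,(210.5,197.5),172));go(511.5,22.5,1.23)"; python3 -m crank '[{"travel":[0.13,-0.45,0],"turn":-0.2},{"travel":[0.13,-0.45,0],"turn":0}]'; python3 -c "
from h import *
o=st();go(511.5,22.5,1.23);cv2.imwrite('pics/w58.png',imaging.get_image('wrist'))"
```

```text
[518.24735687  25.15050771 194.        ] [519.70271871  27.62842339 172.        ]
z 226.7 yaw 1.212 tilt z [ 0.089  0.014 -0.996] tool dx,dy (units) [ 0.16 -0.96] turn units -0.18
t: 55.25
ee_pos: [517.0, 26.7, 224.2]
orientation: [2.529, 1.79, 0.127]
ft_force: [0.8, -0.2, 0.0]
width: 57.1
t 55.25 pos [517.   26.7 224.2] rv [2.529 1.79  0.127] F [ 0.8 -0.2  0. ] w 57.1 q [0.021 0.193 1.907 0.015 0.95  0.351]
z 224.2 yaw 1.234 tilt z [ 0.091  0.014 -0.996] tool dx,dy (units) [-0.12 -0.07] turn units 0.04
```

View pics/w58.png

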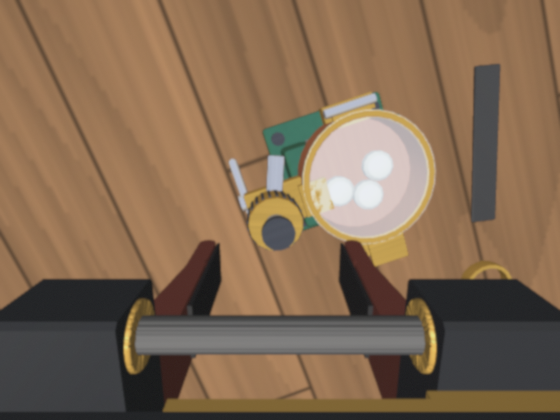

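```bash
python3 -m crank '[{"travel":[-0.1,-0.07,0.4],"turn":0},{"travel":[0,0,0.5],"turn":0},{"travel":[0,0,0.4],"turn":0}]'; python3 -c "
from h import *
o=st();go(520,24.5,1.23);cv2.imwrite('pics/w59.png',imaging.get_image('wrist'))"
```

```text
t: 55.6
ee_pos: [515.7, 26.3, 160.5]
orientation: [2.524, 1.793, 0.134]
ft_force: [0.4, -0.7, 0.1]
width: 70.0
t 55.6 pos [515.7  26.3 160.5] rv [2.524 1.793 0.134] F [ 0.4 -0.7  0.1] w 70.0 q [0.019 0.279 1.969 0.019 0.798 0.342]
z 160.5 yaw 1.237 tilt z [ 0.095  0.015 -0.995] tool dx,dy (units) [-0.01  0.09] turn units 0.07
```

View pics/w59.png

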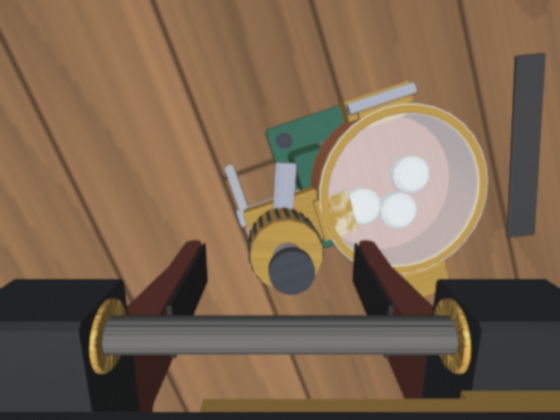

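```bash
python3 -m crank '[{"travel":[0,0.05,0.2],"turn":0},{"travel":[0,0,0.2],"turn":0},{"travel":[0,0,0.1],"turn":0}]'; python3 -c "
from h import *
o=st();go(520,24.5,1.23)"
```

```text
t: 55.95
ee_pos: [519.5, 25.3, 132.3]
orientation: [2.526, 1.794, 0.129]
ft_force: [-0.6, 0.3, -0.6]
width: 69.9
t 55.95 pos [519.5  25.3 132.3] rv [2.526 1.794 0.129] F [-0.6  0.3 -0.6] w 69.9 q [0.017 0.331 1.978 0.02  0.741 0.339]
z 132.3 yaw 1.237 tilt z [ 0.091  0.015 -0.996] tool dx,dy (units) [-0.01  0.01] turn units 0.07
```

```bash
python3 -m crank '[{"travel":[0,0,0],"turn":0},{"travel":[0,0,0],"turn":0},{"travel":[0,0,0],"turn":0},{"travel":[0,0,0],"turn":0},{"travel":[0,0,0],"turn":0}]' -1; python3 -c "
from h import *
o=st();cv2.imwrite('pics/w60.png',imaging.get_image('wrist'))"
```

```text
t: 56.45
ee_pos: [520.5, 25.1, 133.2]
orientation: [2.525, 1.793, 0.131]
ft_force: [1.8, -1.0, -5.2]
width: 37.6
t 56.45 pos [520.5  25.1 133.2] rv [2.525 1.793 0.131] F [ 1.8 -1.  -5.2] w 37.6 q [0.017 0.33  1.976 0.02  0.742 0.339]
```

View pics/w60.png

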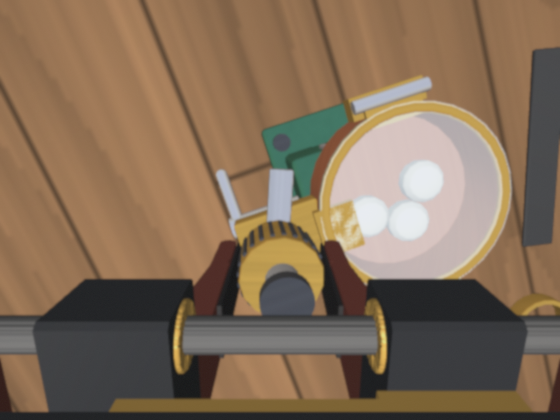

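```bash
python3 -m crank '[{"travel":[0,0.01,-0.12],"turn":0},{"travel":[0,0.01,-0.12],"turn":0}]'; python3 -c "
from h import *
o=st();print(o['moment'])"
```

```text
t: 56.7
ee_pos: [520.4, 25.0, 145.0]
orientation: [2.526, 1.793, 0.131]
ft_force: [4.7, 2.0, -9.8]
width: 38.1
t 56.7 pos [520.4  25.  145. ] rv [2.526 1.793 0.131] F [ 4.7  2.  -9.8] w 38.1 q [0.016 0.311 1.968 0.021 0.769 0.338]
[ 0.39931618 -0.56453227  0.04107616]
```

```bash
python3 -m crank '[{"travel":[0,0,-0.005],"turn":0.7},{"travel":[0,0,-0.005],"turn":0.7},{"travel":[0,0,-0.005],"turn":0.7},{"travel":[0,0,-0.005],"turn":0.7},{"travel":[0,0,-0.005],"turn":0.7}]'; python3 -c "
from h import *
o=st();go(520,24.5,0);print(o['moment'])"
```

```text
t: 57.2
ee_pos: [520.8, 24.9, 147.0]
orientation: [2.821, 1.316, 0.143]
ft_force: [4.1, 0.3, -9.9]
width: 37.5
t 57.2 pos [520.8  24.9 147. ] rv [2.821 1.316 0.143] F [ 4.1  0.3 -9.9] w 37.5 q [0.016 0.308 1.967 0.02  0.772 0.701]
z 147.0 yaw 0.875 tilt z [ 0.094  0.015 -0.995] tool dx,dy (units) [-0.02 -0.01] turn units 8.75
[ 0.04608066 -0.54472305  0.01003914]
```

```bash
python3 -m crank '[{"travel":[0,0,0.02],"turn":0.7},{"travel":[0,0,0],"turn":0.7},{"travel":[0,0,-0.005],"turn":0.7},{"travel":[0,0,-0.005],"turn":0.7},{"travel":[0,0,-0.005],"turn":0.7},{"travel":[0,0,-0.005],"turn":0.7},{"travel":[0,0,-0.005],"turn":0.7}]'; python3 -c "
from h import *
o=st();go(520,24.5,0);print(o['moment']);cv2.imwrite('pics/w61.png',imaging.get_image('wrist'))"
```

```text
t: 57.9
ee_pos: [520.7, 24.6, 147.1]
orientation: [3.083, 0.567, 0.149]
ft_force: [4.4, -0.0, -10.4]
width: 37.4
t 57.9 pos [520.7  24.6 147.1] rv [3.083 0.567 0.149] F [  4.4  -0.  -10.4] w 37.4 q [0.016 0.308 1.967 0.018 0.772 1.211]
z 147.1 yaw 0.364 tilt z [ 0.094  0.014 -0.995] tool dx,dy (units) [-0.01 -0.  ] turn units 3.64
[-0.22794815 -0.52450204 -0.02794635]
```

View pics/w61.png

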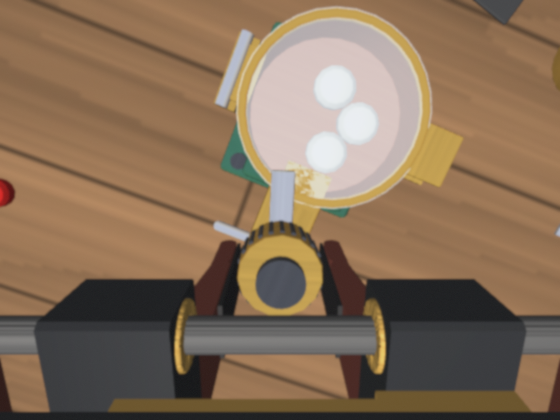

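```bash
python3 -m crank '[{"travel":[0,0,0],"turn":0.7},{"travel":[0,0,0],"turn":0.7},{"travel":[0,0,-0.005],"turn":0.7},{"travel":[0,0,-0.005],"turn":0.7},{"travel":[0,0,-0.005],"turn":0.6}]'; python3 -c "
from h import *
o=st();go(520,24.5,0);print(o['moment']);cv2.imwrite('pics/w62.png',imaging.get_image('wrist'))"
```

```text
t: 58.45
ee_pos: [520.7, 24.0, 147.7]
orientation: [-3.126, -0.025, -0.148]
ft_force: [3.5, -0.2, -10.9]
width: 37.2
t 58.45 pos [520.7  24.  147.7] rv [-3.126 -0.025 -0.148] F [  3.5  -0.2 -10.9] w 37.2 q [0.016 0.307 1.967 0.016 0.774 1.56 ]
z 147.7 yaw 0.016 tilt z [ 0.094  0.013 -0.995] tool dx,dy (units) [-0.01 -0.01] turn units 0.16
[-0.33762137 -0.43871312  0.17830712]
```

View pics/w62.png

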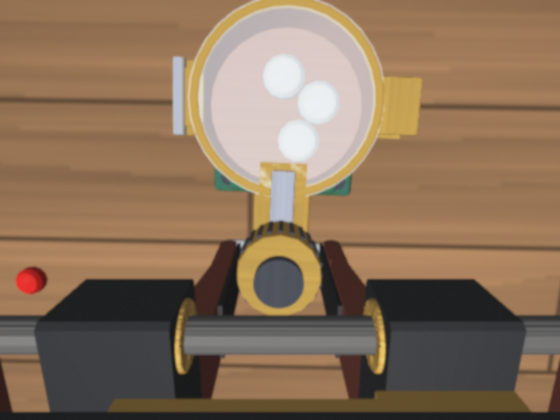

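```bash
python3 -m crank '[{"travel":[0,0,0],"turn":0.5}]'; python3 -c "
from h import *
o=st();go(520,24.5,0);print(o['moment'])";  python3 -m crank '[{"travel":[0,0,0.12],"turn":0},{"travel":[0,0,0.12],"turn":0},{"travel":[0,0,0.05],"turn":0}]'; python3 -c "
from h import *
o=st();go(520,24.5,0);print(o['moment'])"
```

```text
t: 58.6
ee_pos: [520.3, 24.0, 147.5]
orientation: [-3.124, 0.053, -0.145]
ft_force: [2.7, 2.2, -10.4]
width: 37.5
t 58.6 pos [520.3  24.  147.5] rv [-3.124  0.053 -0.145] F [  2.7   2.2 -10.4] w 37.5 q [0.017 0.307 1.967 0.015 0.774 1.611]
z 147.5 yaw -0.035 tilt z [ 0.093  0.012 -0.996] tool dx,dy (units) [-0.01 -0.01] turn units -0.35
[9.60147240e-02 6.03426742e-04 6.06737063e-01]
t: 58.9
ee_pos: [521.0, 24.3, 133.6]
orientation: [-3.125, 0.042, -0.143]
ft_force: [-9.4, 0.7, 28.8]
width: 37.3
t 58.9 pos [521.   24.3 133.6] rv [-3.125  0.042 -0.143] F [-9.4  0.7 28.8] w 37.3 q [0.017 0.331 1.974 0.015 0.745 1.604]
z 133.6 yaw -0.028 tilt z [ 0.092  0.012 -0.996] tool dx,dy (units) [-0.02 -0.  ] turn units -0.28
[0.06046174 1.38377421 0.06113647]
```

Bottomed out with the stop moment felt. Ease off, open and retract.

```bash
python3 -m crank '[{"travel":[0,0,-0.02],"turn":0},{"travel":[0,0,0],"turn":0},{"travel":[0,0,0],"turn":0},{"travel":[0,0,0],"turn":0},{"travel":[0,0,0],"turn":0}]' 0.6;  python3 -m crank '[{"travel":[0,0,-0.4],"turn":0},{"travel":[0,0,-0.8],"turn":0},{"travel":[0,0,-0.8],"turn":0},{"travel":[-0.5,0,-0.6],"turn":0},{"travel":[-0.8,0,0],"turn":0}]'; python3 -c "
from h import *
o=st();I=imaging.get_image('wrist');cv2.imwrite('pics/w63.png',I)
I=imaging.get_image('side');cv2.imwrite('pics/s63.png',cv2.resize(I[150:250,240:360],None,fx=6,fy=6))
I=imaging.get_image('top');cv2.imwrite('pics/t63.png',I)"
```

```text
t: 59.4
ee_pos: [522.2, 24.1, 136.0]
orientation: [-3.124, 0.037, -0.148]
ft_force: [0.2, 0.6, -0.7]
width: 69.7
t: 59.9
ee_pos: [446.8, 23.9, 263.5]
orientation: [-3.124, 0.037, -0.147]
ft_force: [-0.7, 0.1, -0.1]
width: 70.3
t 59.9 pos [446.8  23.9 263.5] rv [-3.124  0.037 -0.147] F [-0.7  0.1 -0.1] w 70.3 q [0.019 0.026 2.    0.012 1.021 1.607]
```

View pics/w63.png

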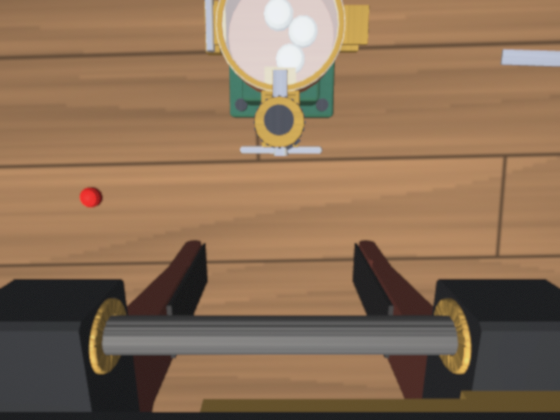

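View pics/s63.png

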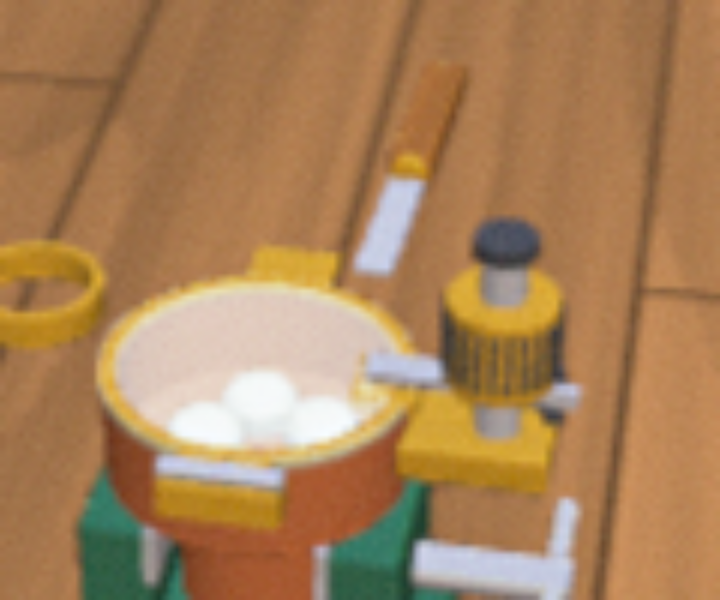

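View pics/t63.png

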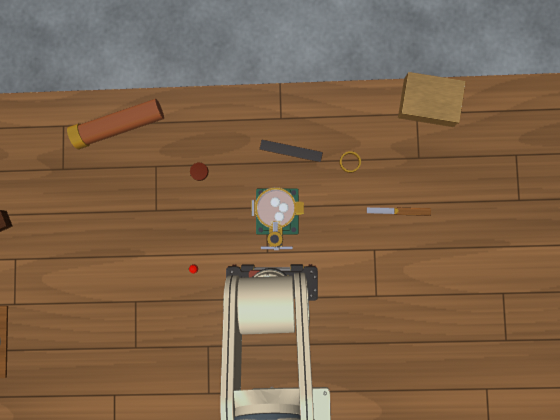

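Collar, cover, cells and bystanders look right. One numeric check against the starting side picture (dog and collar height), then hand in.

```bash
python3 -c "
from h import *
a=cv2.imread('pics/side0.png');b=imaging.get_image('side')
r=lambda I:cv2.cvtColor(I[180:250,300:345],cv2.COLOR_BGR2GRAY).astype(float)
print('collar region diff',np.abs(r(a)-r(b)).mean(),np.abs(r(a)-r(b)).max())
t=r(a)[5:55,5:40].astype(np.float32);m=cv2.matchTemplate(r(b).astype(np.float32),t,cv2.TM_CCOEFF_NORMED);print(cv2.minMaxLoc(m))
st()
b2=cv2.imread('pics/top0.png');c2=cv2.imread('pics/t63.png')
for n,(x0,y0,x1,y1) in dict(plug=(185,160,215,185),ring=(335,148,365,175),mirror=(255,135,328,165)).items(): print(n,np.abs(b2[y0:y1,x0:x1].astype(int)-c2[y0:y1,x0:x1]).mean())
"
```

```text
collar region diff 6.446984126984127 85.0
(-0.306525319814682, 0.9599838256835938, (6, 16), (5, 5))
t 60.1 pos [443.7  23.9 259.8] rv [-3.125  0.037 -0.136] F [-0.8 -0.5 -0. ] w 70.2 q [0.019 0.029 2.006 0.012 1.02  1.607]
plug 1.7
ring 1.7790123456790123
mirror 1.634703196347032
```

```bash
python3 -c "
from h import *
a=cv2.imread('pics/side0.png');b=imaging.get_image('side')
f=lambda I:cv2.resize(I[180:250,285:345],None,fx=6,fy=6,interpolation=cv2.INTER_CUBIC)
cv2.imwrite('pics/cmp.png',np.hstack([f(a),f(b)]))"
```

```text
(no output)
```

View pics/cmp.png

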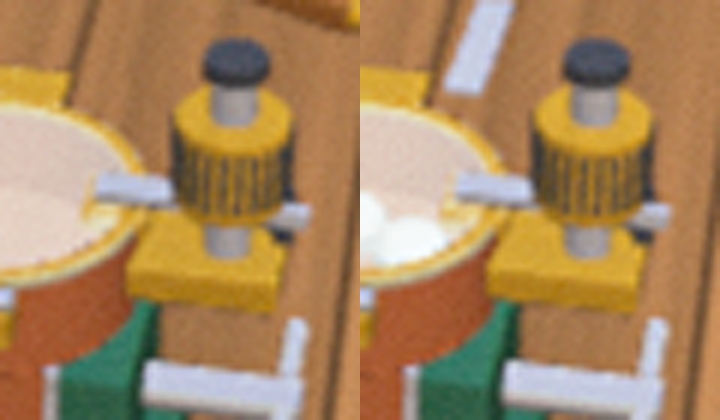

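Start (left) and now (right): collar height and dog position match. The only other changes are the blade at top centre and the cabochons in the cell. Handing in.

```bash
python3 -c "
from h import *
print(workorder.close_job())"
```

```text
the job is handed in; nothing more can be done
None
```

The job is handed in at about 60 s of the 210 s allowed; handing in gave no verdict. I released the collar, levered the cover open with the blade and put the three cabochons present into the cell. Then I shut the cover (about 15 N at the end) and locked the collar again.

**Last checks:**
- **Collar:** it sits at the same height as in the starting side picture, with the dog over the cover again.
- **Cover and cell:** the cover looks flat, and all three cabochons show through the glass, lying in the cell.
- **Blade:** it lies flat on the bench, with the handle about 350 mm from the vise.
- **Bystanders:** the plug, ring and mirror strip are unchanged in the top view, and the red look-alike was not touched.
- **Robot:** the gripper is open and clear of everything.

**What disagreed with the text or went wrong:**
- **Fingertips:** in the pictures they stood about 17 mm above the reported TCP height, not below it. My first grasp of the collar therefore closed on the post's cap, and I mended it by going lower.
- **Tool tilt:** the tool drifted to about 0.09 rad off vertical during the run, without harm.
- **Cabochon grip:** the gripper read 23.3 mm on the 26 mm cabochons, but held them.
- **Force peaks:** about 35 N when setting the blade down and about 29 N when seating the collar.

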